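# Drift the worn bushings out of bearing brackets into the covered scrap tin

### The job

Tip up and lift off the lid of the scrap tin at the knock-out fixture, stand the three bearing brackets in the fixture's nests, and with the steel drift push every worn bushing that is still in a bracket out through the back so that it drops into the tin; keep your fingers off the bushings. Then lay the drift on the bench, leave the emptied brackets standing in the nests and put the lid back on the tin, fully seated, without disturbing the loose things round about.

Things in the scene. Friction and masses are not known exactly. Their poses are not given: they have to be found in the camera images.
- fixture: steel knock-out fixture, fixed on the bench: base plate 236 x 158 x 8 mm, riser 200 mm long with three nests in a row on top, floors 45 mm above the bench. Origin at bench level under the backing wall's bearing face, below the middle nest; x along the row, z up. Bushings are pushed towards its -y. The wall fills y = -6 to 0 mm, top 79 mm above the bench
- nest_1 (a point): nest at the fixture's -x end: the point where the centre of a bracket standing in it is, 72.5 mm above the bench, 17.5 mm in front of the wall; turned as the fixture. Nest 60 mm wide (x) between ribs 7 mm high, 35 mm deep (y) from the wall to the 7 mm high front rail at y = 35 to 41 mm
- nest_2 (a point): the same for the middle nest, 64 mm from nest_1. At each nest the wall has a slot, open at the top, 25 mm wide, bottom 57.5 mm above the bench, in line with the bore
- nest_3 (a point): the same for the nest at the +x end
- tin: grey scrap tin, fixed on the fixture's base plate right behind the wall, its centre 50 mm from the fixture's origin towards -y, turned as the fixture: 200 (x) x 84 (y) x 34 mm, walls 2.5 mm; origin under the centre of its bottom, 8 mm above the bench; rim 42 mm above the bench. A sill of the fixture, 54.5 to 57.5 mm above the bench, overhangs its +y rim by 9 mm
- tin_seat (a point): centre of the tin's mouth at rim height, turned as the tin; lid_seat of the seated lid is here
- lid_seat (a point): centre of the underside of the loose lid: grey plate 202 (x) x 86 (y) x 2.5 mm, locating ring 4 mm deep beneath, about 4 mm of play each way in the tin's mouth; axes as the tin's when seated. Its +y edge lies under the sill (10 mm of room), so raise the -y edge first, then draw it out towards -y. 140 g. Flat on the bench this point is 4 mm up
- lid_grip (a point): centre of the black grip bar, 62 (x) x 10 (y) x 24 mm tall, standing up along the lid's -y edge: 34 mm from the lid's centre towards -y, 14.5 mm above the plate's underside; turned as the lid
- lid_back (a point): middle of the lid's +y edge (the one under the sill), at the underside, 43 mm from the lid's centre. The bench is clear for laying the lid down at x 0.38 to 0.60, y -0.44 to -0.35 m
- drift_body (a point): centre of the steel drift's square body (16 x 16 mm, 60 mm long along its y axis), 8 mm up when it lies on the bench; drift 180 g, 130 mm long in all. A flat stack of cardboard, 24 mm high, covers the bench at x below 0.51, y -0.08 to 0.16 m
- drift_tip (a point): flat end of the drift's round shaft (13 mm diameter, 70 mm long, along the drift's -y), 100 mm from drift_body, on the same axis. Once the brackets are in the nests the bench where they stood is clear for the drift
- bracket_a_mid (a point): centre of bearing bracket a (aluminium pillow block), 27.5 mm above its underside; z up, y along the bore. Foot 54 (x) x 32 (y) x 8.5 mm, body 36 x 32 mm up to 44 mm, top 26 x 32 mm up to 55 mm; about 160 g, the same either way round. Bore 20 mm diameter, through, its axis 1.5 mm below this point
- bushing_a: worn bronze bushing in the bore of bracket a: 19 mm outside, 11 mm inside, 30 mm long along its y; origin at its centre. Tight: slides at 2 to 4 N; pushed past the wall it drops into the tin. Absent from brackets that are stripped already
- bracket_b_mid (a point): centre of bearing bracket b (aluminium pillow block), 27.5 mm above its underside; z up, y along the bore. Foot 54 (x) x 32 (y) x 8.5 mm, body 36 x 32 mm up to 44 mm, top 26 x 32 mm up to 55 mm; about 160 g, the same either way round. Bore 20 mm diameter, through, its axis 1.5 mm below this point
- bushing_b: worn bronze bushing in the bore of bracket b: 19 mm outside, 11 mm inside, 30 mm long along its y; origin at its centre. Tight: slides at 2 to 4 N; pushed past the wall it drops into the tin. Absent from brackets that are stripped already
- bracket_c_mid (a point): centre of bearing bracket c (aluminium pillow block), 27.5 mm above its underside; z up, y along the bore. Foot 54 (x) x 32 (y) x 8.5 mm, body 36 x 32 mm up to 44 mm, top 26 x 32 mm up to 55 mm; about 160 g, the same either way round. Bore 20 mm diameter, through, its axis 1.5 mm below this point
- bushing_c: worn bronze bushing in the bore of bracket c: 19 mm outside, 11 mm inside, 30 mm long along its y; origin at its centre. Tight: slides at 2 to 4 N; pushed past the wall it drops into the tin. Absent from brackets that are stripped already
- trial_block: aluminium block 32 x 56 x 16 mm with three brass trial masses, bystander
- gauge_rotor: brass disc on a steel arbor, 28 mm diameter, 76 mm long, bystander
- screw_jar: clear jar of screws with grey cap, 49 mm diameter, 58 mm tall, bystander
Not all that is in view belongs to the job. Leave any blue look-alike of the part that bears bracket_a_mid alone.

How it is judged:
By the outcome, as a careful person would: the job done as asked, in the order asked, and still so for the second after the job is handed in, with the robot touching nothing.
Of bushing_a, bushing_b, bushing_c only 2 to 3 are there at a start; the rules pass over those that are not, and their reading is None.
At some moment in a run one of drift, lid may be knocked a few centimetres aside while the robot is not near it.
It also fails if it takes over 192 s, if anything falls off the work surface, if the arm or the gripper's body presses on something with over 40 N, if the wrist force passes 120 N, or if a joint passes its speed limit or range.

### The arm

A 6-joint arm with a two-finger parallel gripper is mounted at the origin on a cart in front of the work surface, level with it; the furniture and walls round the work are solid. World frame = base frame: x ahead of the robot, y to its left, z up, the work surface at z = 0. Lengths are in m, angles in rad, forces in N, time in s.
With the tool pointing down it reaches from about 0.3 to 0.775 m from the base axis. Payload 14.6 kg.
Tool frame: the origin (TCP) lies between the finger pads; the fingertips stand 8 mm ahead of it and the grasp point (between the pads) lies 11 mm behind it (ctrl.tip_reach is the distance from the TCP to the fingertips, in m); y points along the fingers, z is the direction in which the jaws open and shut, and the axes are right-handed (so a half turn about y gives the same grasp; the last joint's range is limited). The gripper opens to 94 mm and grips with 3 to 60 N. Pads are 16 mm wide; open, the fingers measure 119 mm over their backs; the gripper's body (75 mm by 177 mm) begins 78 mm behind the grasp point.
Start: joints at [-1.258, 0.3, 1.521, -0, 1.321, -0.067], TCP at [0.204, -0.511, 0.213] pointing down, gripper open.
Joint ranges: [-3.03, 3.03], [-0.79, 2.21], [0.23, 2.52], [-1.04, 4.18], [0, 3.07], [-2.55, 2.55]. Speed limits (rad/s): [2.22, 2.22, 2.57, 3.14, 3.14, 3.14].

### API

Orientations are given as [roll, pitch, yaw] about the fixed x, y, z axes, in that order (R = Rz(yaw) Ry(pitch) Rx(roll)).
In Python, from station import ctrl gives the robot as it stands.
- The arm moves only by the tool play_rows, never from a script. Its arguments are lists of equal length, an entry for each row: "twist": the turn, a rotation vector about the world's x, y, z as a fraction of full scale, a list of three; "travel": the shift along the world's x, y, z as a fraction of full scale, a list of three; "grip": the gripper's target within -1 to 1 (shut at 1, half-way at 0, fully open at -1). A call has 1 to 12 rows; each row shifts and turns the commanded pose from where the row before left it; what a row does not reach is not made up. Full scale, the value 1, is 5 cm for a shift and 90 degrees for a turn. A row lasts 1/10 s, in which the tool goes at most 50 mm and 8.59 degrees, less where a joint would pass 70% of its speed; a pose out of reach is approached as far as the arm can. A call with a number of a shift or a turn outside -1 to 1 is refused whole. A call with a gripper value outside its range is refused whole. The fingers move at their own pace and stop on an object; "force" is the grip in N (left out, the last holds). Time passes only in rows, so rows that do not move let the fingers close. It gives the time, the measured TCP pose, the force and the opening at its end, in the units of the state.
- ctrl.get_obs(): the state, without advancing time (a new reading comes with each control period).
- ctrl.camera(name): name is "scene" or "top" or "wrist"; returns a dict with "img" (400x640x3 uint8, red, green, blue), "vfov" (degrees; the focal length in pixels is half the picture's height over the tangent of half this angle, whatever the lens; pixels are square), "cx", "cy" (the principal point, pixels), "rvec" (rotation vector, rad) and "tvec" (3), from world to camera coordinates, as OpenCV has them. Camera axes: x right, y down, z forward; pixel columns grow to the right and rows downward; lengths in m; the calibration is good to about 2 mm. The wrist camera is an equidistant fisheye: a pixel r from the principal point sees the ray r / f radians off the axis. A picture is of the moment at which its call begins. There is no depth.
- ctrl.hand_in(): hands the job in, once; it reports no verdict.
Trained networks look in a picture, given as the dict that the camera call returned (one of the last four; its "shot" number tells which), for a name from the list of things; names that differ only in an ending like _2 or _b are one class to them, and where a whole thing is asked for, a point or a joint stands for the part that bears it (a point fixed in the world has none). Each returns a list of dicts, best first, with "confidence" (0 to 1); they miss things now and then, are a little off and sometimes report something else, mostly with a low value. They report only what shows in the picture. A call takes as long as a camera call. They do not tell look-alikes from the thing itself.
- ctrl.boxes_of(name, picture): "point" ([column, row] in pixels, amid what is visible of it).
- ctrl.trace(name, picture): "pixels" (400x640 bool, what is visible of it) and "point" ([column, row] in pixels, amid what is visible of it).
The state is a dict: "time_s": time; "qpos": joint angles; "joint_vel": joint speeds; "tau": joint torques, N m; "ee_pos": TCP position; "eef_rot": TCP orientation; "force": force on the tool from outside, world axes, zero at the start; "moment": the same for the moment, N m; "grip_width": finger opening in m.
Only numpy, scipy, OpenCV 4.12 (cv2) and the standard library are available. Lean on these libraries where they do the work, as an engineer would, in place of code of your own. Each camera call takes 0.05 s, during which the arm holds its last target.

## Working session

There is one attempt and no reset: what is moved stays moved. The work goes in short steps, Python scripts to look and compute and a tool call to move; the robot and the scene stay as the last step left them, time stands still between calls to the robot, and variables do not carry over. Pictures are saved under pics/ and viewed, and the job is handed in when it is done.

Besides the shell and the picture viewer there is one more tool, called after "Emit:" in YAML: its name, and indented under it one key for each argument. play_rows: Moves the arm, as the interface text tells. Its arguments: {"type":"object","properties":{"twist":{"type":"array"},"travel":{"type":"array"},"grip":{"type":"array"},"force":{"type":"number"}},"required":["twist","travel","grip"]}

```bash
ls; mkdir -p pics; cat > h.py <<'E'
import numpy as np, cv2
from scipy.spatial.transform import Rotation as R
from station import ctrl
def save(p,name): cv2.imwrite('pics/'+name+'.png',p['img'][:,:,::-1])
def crop(p,name,c,r,w,h,s):
    im=p['img'][max(0,r-h):r+h,max(0,c-w):c+w,::-1]; cv2.imwrite('pics/'+name+'.png',cv2.resize(im,None,fx=s,fy=s,interpolation=cv2.INTER_CUBIC))
def f(p): return 200/np.tan(np.radians(p['vfov'])/2)
def pix(p,X,wrist=False):
    X=np.atleast_2d(X); Rm=cv2.Rodrigues(np.array(p['rvec'],float))[0]; c=X@Rm.T+np.array(p['tvec'])
    if wrist:
        r=np.linalg.norm(c[:,:2],axis=1); th=np.arctan2(r,c[:,2]); u=c[:,:2]/np.maximum(r,1e-9)[:,None]*(th*f(p))[:,None]
    else: u=c[:,:2]/c[:,2:]*f(p)
    return u+[p['cx'],p['cy']]
def ray(p,px,wrist=False):
    Rm=cv2.Rodrigues(np.array(p['rvec'],float))[0]; o=-Rm.T@np.array(p['tvec']).ravel()
    d=(np.array(px,float)-[p['cx'],p['cy']])/f(p)
    if wrist:
        t=np.linalg.norm(d); d=np.r_[d/max(t,1e-9)*np.sin(t),np.cos(t)]
    else: d=np.r_[d,1]
    return o,Rm.T@(d/np.linalg.norm(d))
def atz(p,px,z,wrist=False):
    o,d=ray(p,px,wrist); return o+d*(z-o[2])/d[2]
def obs():
    o=ctrl.get_obs(); print({k:np.round(o[k],4).tolist() for k in ['time_s','qpos','ee_pos','eef_rot','force','grip_width']}); return o
E
python3 - <<'E'
from h import *
obs()
for n in ['scene','top','wrist']:
    p=ctrl.camera(n); save(p,n+'0'); print(n,p['vfov'],p['cx'],p['cy'],p['rvec'],p['tvec'],p['shot'])
    for k in ['fixture','tin','lid_seat','lid_grip','lid_back','drift_body','drift_tip','bracket_a_mid','bushing_a','trial_block','gauge_rotor','screw_jar']:
        r=ctrl.boxes_of(k,p)
        print(k,[(np.round(x['point']).tolist(),round(x['confidence'],2)) for x in r])
obs()
E
```

```text
pics
{'time_s': 0.0, 'qpos': [-1.2576, 0.3005, 1.5216, -0.0, 1.3207, -0.0666], 'ee_pos': [0.2038, -0.5106, 0.2129], 'eef_rot': [-1.572, 0.0001, -2.7618], 'force': [-0.3368, 0.2314, 0.2376], 'grip_width': 0.0941}
scene 49.92292687963275 312.35452844960724 195.90088472405046 [ 1.17880808 -2.36809088  0.95977739] [0.25668084 0.39793426 1.14546067] 1
fixture [([324.0, 187.0], 0.79)]
tin [([251.0, 280.0], 0.52)]
lid_seat [([338.0, 171.0], 0.92)]
lid_grip [([336.0, 174.0], 0.88)]
lid_back [([332.0, 169.0], 0.71)]
drift_body [([247.0, 277.0], 0.56)]
drift_tip [([249.0, 277.0], 0.59), ([335.0, 173.0], 0.35)]
bracket_a_mid [([279.0, 205.0], 0.78), ([255.0, 316.0], 0.59)]
bushing_a [([323.0, 188.0], 0.56)]
trial_block [([323.0, 188.0], 0.62), ([246.0, 277.0], 0.21)]
gauge_rotor [([324.0, 188.0], 0.64), ([259.0, 190.0], 0.55), ([219.0, 213.0], 0.4)]
screw_jar []
top 55.96622594376582 322.2718341048687 203.46882154270946 [ 2.17408392 -2.13119886  0.11518004] [-0.07015052  0.51392316  1.0332742 ] 2
fixture [([360.0, 186.0], 0.68)]
tin [([447.0, 148.0], 0.64)]
lid_seat [([383.0, 179.0], 0.67)]
lid
[... 209 characters left out ...]
2.0], 0.75)]
bushing_a [([363.0, 185.0], 0.58)]
trial_block [([446.0, 150.0], 0.67), ([301.0, 175.0], 0.31)]
gauge_rotor [([295.0, 134.0], 0.4)]
screw_jar [([240.0, 138.0], 0.82), ([266.0, 165.0], 0.55)]
wrist 65.70646984690485 324.86175614910405 198.4402797761181 [-2.42994585  1.647341    0.198687  ] [-0.54937035 -0.02428799  0.39102124] 3
fixture []
tin []
lid_seat []
lid_grip []
lid_back []
drift_body []
drift_tip []
bracket_a_mid []
bushing_a []
trial_block []
gauge_rotor []
screw_jar []
{'time_s': 1.95, 'qpos': [-1.2576, 0.2999, 1.521, 0.0, 1.3207, -0.0666], 'ee_pos': [0.2039, -0.5108, 0.2134], 'eef_rot': [-1.5708, 0.0, -2.7618], 'force': [0.1364, 0.1818, -0.3502], 'grip_width': 0.0937}
```

View pics/scene0.png

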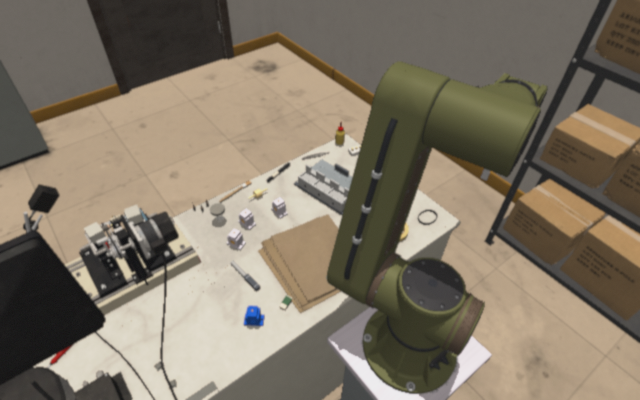

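View pics/top0.png

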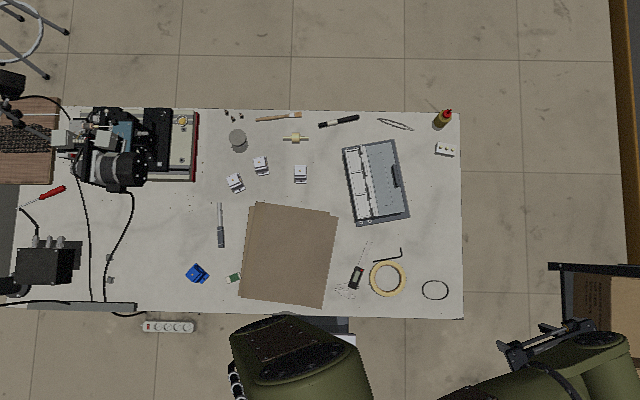

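View pics/wrist0.png

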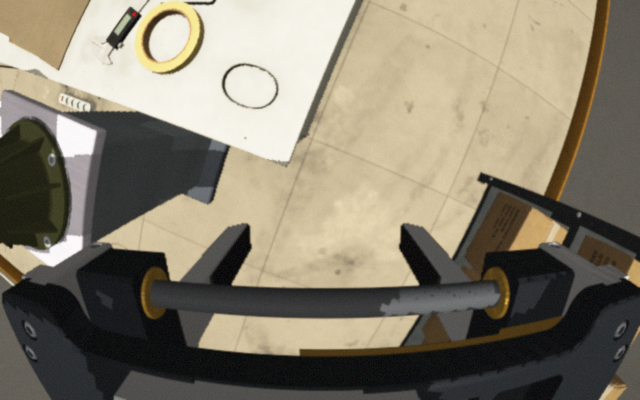

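```bash
python3 - <<'E'
from h import *
p=ctrl.camera('top'); crop(p,'t1',290,200,115,90,3.4)
q=ctrl.camera('scene'); crop(q,'s1',290,220,90,70,4)
for n,px in dict(b1=(235,183),b2=(260,166),b3=(301,174),blue=(197,273),drift=(220,225),fix=(370,182),grip=(397,177)).items(): print(n,atz(p,px,0.03).round(3))
w=ctrl.camera('wrist'); Rm=cv2.Rodrigues(np.array(w['rvec'],float))[0]
o=-Rm.T@np.array(w['tvec']).ravel(); ob=ctrl.get_obs(); Rt=R.from_euler('xyz',ob['eef_rot']).as_matrix()
print('cam in tool',Rt.T@(o-ob['ee_pos']), 'axes\n',Rt.T@Rm.T, f(w))
E
```

```text
b1 [0.569 0.19  0.03 ]
b2 [0.62  0.121 0.03 ]
b3 [0.599 0.003 0.03 ]
blue [0.314 0.284 0.03 ]
drift [0.449 0.227 0.03 ]
fix [ 0.579 -0.194  0.03 ]
grip [ 0.595 -0.271  0.03 ]
cam in tool [-0.06931548 -0.17229278 -0.00072396] axes
 [[ 4.42348023e-04  9.71207740e-01  2.38233772e-01]
 [-3.16398566e-04 -2.38233648e-01  9.71207820e-01]
 [ 9.99999852e-01 -5.04988683e-04  2.01906553e-04]] 309.70691628693146
```

View pics/t1.png

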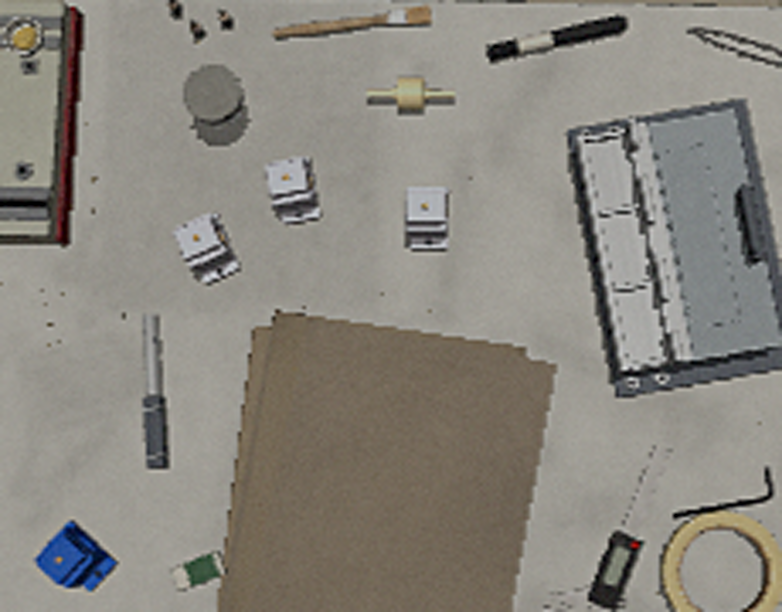

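View pics/s1.png

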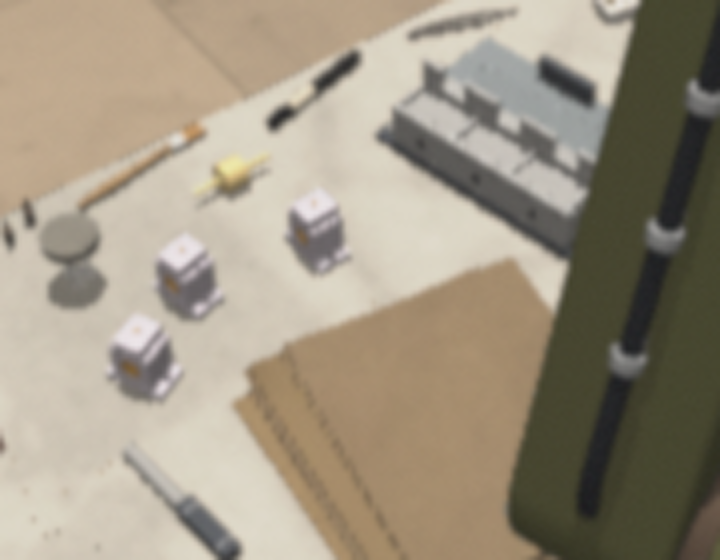

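Emit:
play_rows:
  twist:
    - [0,0,0.072]
    - [0,0,0.072]
    - [0,0,0.072]
    - [0,0,0.072]
    - [0,0,0.072]
    - [0,0,0.072]
    - [0,0,0.072]
    - [0,0,0.072]
    - [0,0,0.072]
    - [0,0,0.072]
    - [0,0,0.072]
    - [0,0,0.072]
  travel:
    - [0.5,0.52,0.07]
    - [0.5,0.52,0.07]
    - [0.5,0.52,0.07]
    - [0.5,0.52,0.07]
    - [0.5,0.52,0.07]
    - [0.5,0.52,0.07]
    - [0.5,0.52,0.07]
    - [0.5,0.52,0.07]
    - [0.5,0.52,0.07]
    - [0.5,0.52,0.07]
    - [0.5,0.52,0.07]
    - [0.5,0.52,0.07]
  grip: [-1,-1,-1,-1,-1,-1,-1,-1,-1,-1,-1,-1]

```text
time_s: 3.3
ee_pos: [0.5048, -0.1975, 0.2557]
eef_rot: [-1.571, -0.0, -1.4]
force: [-0.3, 0.5, -0.5]
grip_width: 0.0939
```

```bash
python3 - <<'E'
from h import *
w=ctrl.camera('wrist'); save(w,'w1'); np.save('w1.npy',w,allow_pickle=True)
E
```

```text
(no output)
```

View pics/w1.png

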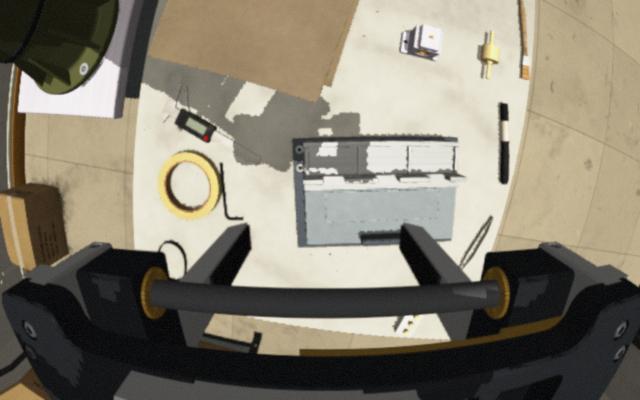

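```bash
python3 - <<'E'
from h import *
w=np.load('w1.npy',allow_pickle=True).item(); crop(w,'w1c',380,190,100,70,4)
E
```

```text
(no output)
```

View pics/w1c.png

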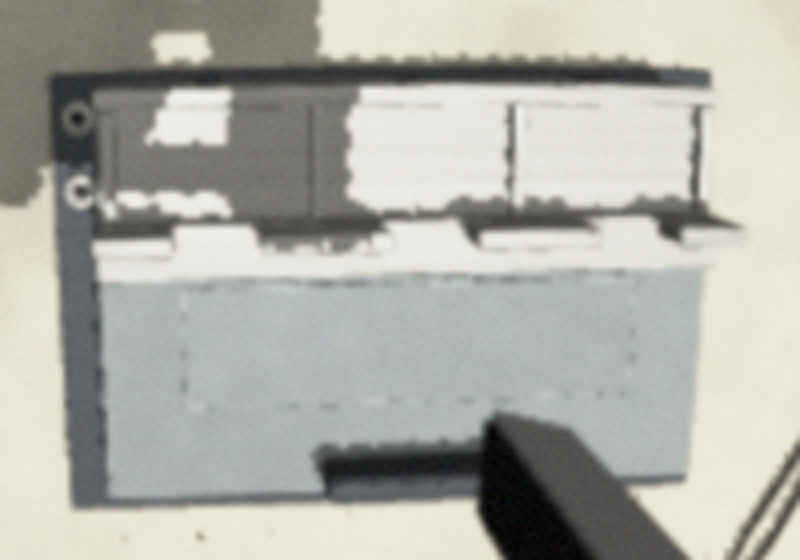

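```bash
python3 - <<'E'
from h import *
from scipy.optimize import least_squares
w=np.load('w1.npy',allow_pickle=True).item()
wall=[(95,247,-100),(172,243,-76.5),(260,243,-51.5),(388,240,-12.5),(480,240,12.5),(605,238,51.5),(685,237,76.5),(745,236,100)]
plate=[(52,75,-118,1),(710,72,118,1),(75,507,-118,0),(685,482,118,0)]
rail=[(95,92,-100),(713,92,100)]
obsp=[];mod=[]
def model(v):
    X,Y,ph,yb=v; P=[(x/1e3,-.003,.079) for _,_,x in wall]+[(x/1e3,yb+.158*k,.008) for _,_,x,k in plate]+[(x/1e3,.041,.052) for _,_,x in rail]
    P=np.array(P); c,s=np.cos(ph),np.sin(ph)
    return np.c_[X+c*P[:,0]-s*P[:,1],Y+s*P[:,0]+c*P[:,1],P[:,2]]
m=np.array([[280+a[0]/4,120+a[1]/4] for a in wall+plate+rail])
r=lambda v:(pix(w,model(v),True)-m).ravel()
s=least_squares(r,[.58,-.18,.15,-.1],loss='soft_l1'); print(s.x); print(r(s.x).reshape(-1,2).round(1))
for nm,q in dict(grip=(0,-.084,.0565),n1=(-.064,.0175,.0725),n2=(0,.0175,.0725),n3=(.064,.0175,.0725)).items():
    c,sn=np.cos(s.x[2]),np.sin(s.x[2]); print(nm,s.x[0]+c*q[0]-sn*q[1],s.x[1]+sn*q[0]+c*q[1])
E
```

```text
[ 0.57732685 -0.17606402  0.19571224 -0.1133973 ]
[[-0.7  0.2]
 [ 0.5  0.7]
 [ 0.3  0.2]
 [ 1.8  0.3]
 [-0.3 -0.1]
 [-0.2 -0. ]
 [-1.2  0. ]
 [ 0.8  0.1]
 [-0.8 -0.5]
 [ 0.9 -0.4]
 [-1.3  0.6]
 [ 0.3  0.7]
 [-0.5 -0.7]
 [ 1.4 -1.1]]
grip 0.5936619318179147 -0.2584604108750667
n1 0.5111455090703813 -0.17134387985511426
n2 0.5739237114963364 -0.1588981054651535
n3 0.6367019139222915 -0.14645233107519276
```

Emit:
play_rows:
  twist:
    - [0,0,-0.082]
    - [0,0,-0.082]
    - [0,0,-0.082]
    - [0,0,-0.082]
    - [0,0,-0.082]
    - [0,0,-0.082]
    - [0,0,-0.082]
    - [0,0,-0.082]
    - [0,0,-0.082]
    - [0,0,-0.082]
    - [0,0,-0.082]
    - [0,0,-0.082]
  travel:
    - [0.148,-0.102,-0.092]
    - [0.148,-0.102,-0.092]
    - [0.148,-0.102,-0.092]
    - [0.148,-0.102,-0.092]
    - [0.148,-0.102,-0.092]
    - [0.148,-0.102,-0.092]
    - [0.148,-0.102,-0.092]
    - [0.148,-0.102,-0.092]
    - [0.148,-0.102,-0.092]
    - [0.148,-0.102,-0.092]
    - [0.148,-0.102,-0.092]
    - [0.148,-0.102,-0.092]
  grip: [-1,-1,-1,-1,-1,-1,-1,-1,-1,-1,-1,-1]

```text
time_s: 4.55
ee_pos: [0.5929, -0.2602, 0.1999]
eef_rot: [-1.571, -0.0, -2.956]
force: [-0.8, -0.4, 0.2]
grip_width: 0.0941
```

```bash
python3 - <<'E'
from h import *
w=ctrl.camera('wrist'); save(w,'w2'); np.save('w2.npy',w,allow_pickle=True)
im=w['img'].copy()
X,Y,ph=0.57733,-.17606,.1957; c,s=np.cos(ph),np.sin(ph)
for q in [(-.031,-.089,.0685),(.031,-.089,.0685),(-.031,-.079,.0685),(.031,-.079,.0685),(-.101,-.093,.0445),(.101,-.093,.0445),(0.1,0,.079),(-.1,0,.079),(-.0125,0,.079),(.0125,0,.079)]:
    u=pix(w,[X+c*q[0]-s*q[1],Y+s*q[0]+c*q[1],q[2]],True)[0]; print(q,u.round(1)); cv2.circle(im,tuple(int(round(v)) for v in u),2,(255,0,0),-1)
cv2.imwrite('pics/w2o.png',im[:,:,::-1])
E
```

```text
(-0.031, -0.089, 0.0685) [329.2 221.6]
(0.031, -0.089, 0.0685) [328.7 161.6]
(-0.031, -0.079, 0.0685) [319.5 221.7]
(0.031, -0.079, 0.0685) [318.6 161.7]
(-0.101, -0.093, 0.0445) [332.6 271.4]
(0.101, -0.093, 0.0445) [331.6  92.9]
(0.1, 0, 0.079) [235.3  94.3]
(-0.1, 0, 0.079) [248.7 284.1]
(-0.0125, 0, 0.079) [240.7 207.7]
(0.0125, 0, 0.079) [238.9 183.3]
```

View pics/w2o.png

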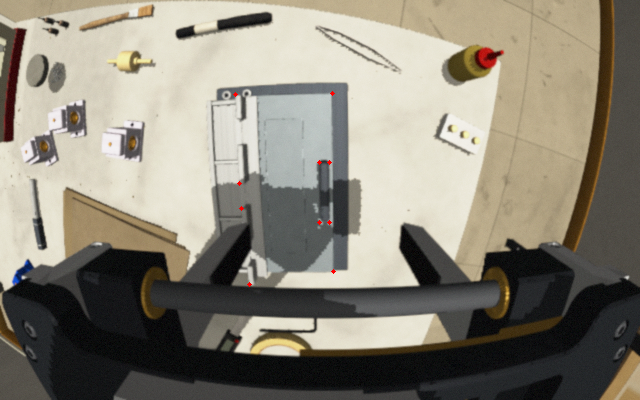

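Emit:
play_rows:
  twist:
    - [0,0,0.006]
    - [0,0,0]
    - [0,0,0]
    - [0,0,0]
    - [0,0,0]
    - [0,0,0]
    - [0,0,0]
    - [0,0,0]
    - [0,0,0]
  travel:
    - [0.016,0.034,-0.3]
    - [0,0,-0.4]
    - [0,0,-0.4]
    - [0,0,-0.4]
    - [0,0,-0.4]
    - [0,0,-0.4]
    - [0,0,-0.4]
    - [0,0,-0.2]
    - [0,0,0]
  grip: [0,0,0,0,0,0,0,0,0]

```text
time_s: 5.5
ee_pos: [0.5929, -0.2579, 0.0541]
eef_rot: [-1.572, -0.001, -2.938]
force: [-0.6, -0.7, 0.8]
grip_width: 0.0476
```

```bash
python3 - <<'E'
from h import *
w=ctrl.camera('wrist'); crop(w,'w3',325,210,120,80,4)
E
```

```text
(no output)
```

View pics/w3.png

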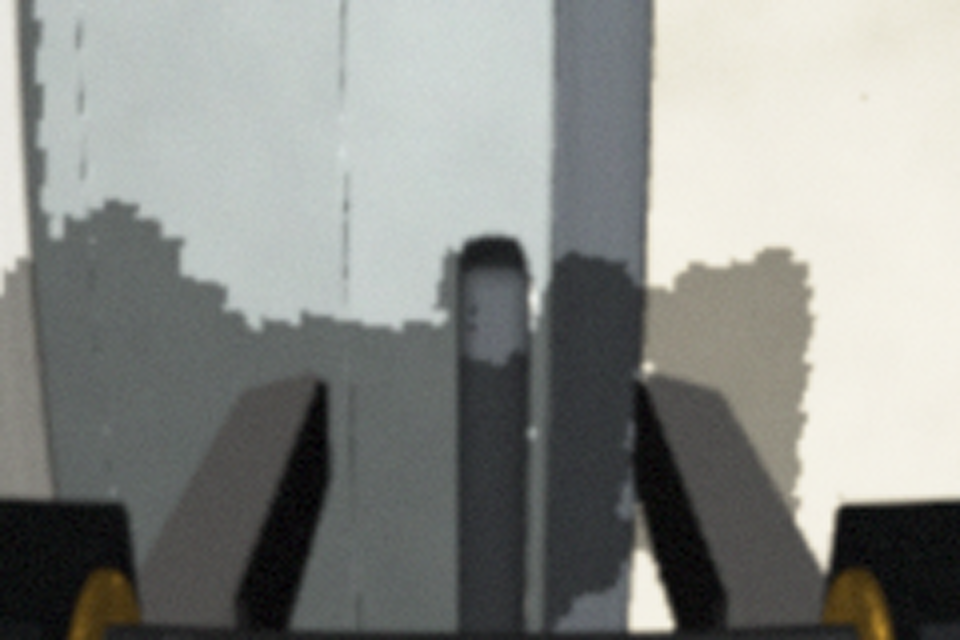

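Emit:
play_rows:
  twist:
    - [0,0,0]
    - [0,0,0]
    - [0,0,0]
    - [0,0,0]
    - [0,0,0]
    - [0,0,0]
  travel:
    - [0,0,0.01]
    - [0,0,0]
    - [0,0,0]
    - [0,0,0]
    - [0,0,0]
    - [0,0,0]
  grip: [1,1,1,1,1,1]
  force: 40

```text
time_s: 6.15
ee_pos: [0.5935, -0.2584, 0.0558]
eef_rot: [-1.571, 0.0, -2.941]
force: [0.5, -0.0, 0.6]
grip_width: 0.0097
```

Emit:
play_rows:
  twist:
    - [-0.0327,-0.0065,0]
    - [-0.0327,-0.0065,0]
    - [-0.0327,-0.0065,0]
    - [-0.0327,-0.0065,0]
    - [0,0,0]
    - [0,0,0]
    - [0,0,0]
  travel:
    - [-0.003,0.017,0.08]
    - [-0.004,0.021,0.08]
    - [-0.005,0.024,0.08]
    - [-0.006,0.029,0.08]
    - [0,0,0.05]
    - [0,0,0.05]
    - [0,0,0]
  grip: [1,1,1,1,1,1,1]

```text
time_s: 6.85
ee_pos: [0.5926, -0.254, 0.0769]
eef_rot: [-1.362, -0.001, -2.941]
force: [0.7, -2.3, -0.5]
grip_width: 0.0099
```

```bash
python3 - <<'E'
from h import *
w=ctrl.camera('wrist'); save(w,'w4'); p=ctrl.camera('top'); crop(p,'t4',375,182,60,50,6)
E
```

```text
(no output)
```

View pics/w4.png

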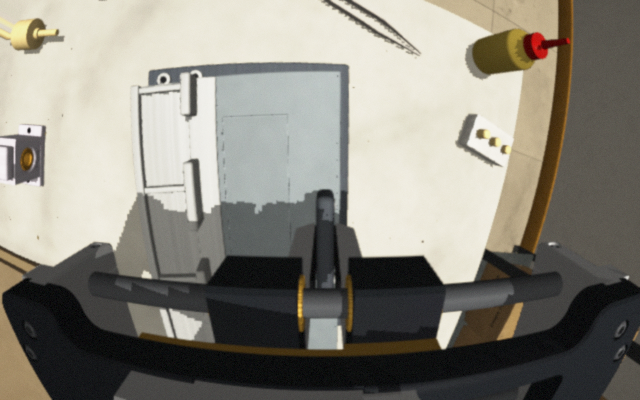

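Emit:
play_rows:
  twist:
    - [0,0,0]
    - [0,0,0]
    - [0,0,0]
    - [0,0,0]
    - [0,0,0]
    - [0.0327,0.0065,0]
    - [0.0327,0.0065,0]
    - [0.0327,0.0065,0]
    - [0.0327,0.0065,0]
    - [0,0,0]
  travel:
    - [0.02,-0.1,0]
    - [0.03,-0.16,0.01]
    - [0.039,-0.196,0.04]
    - [0.039,-0.196,0.1]
    - [0.039,-0.196,0.2]
    - [0.02,-0.1,0.4]
    - [0,0,0.4]
    - [0,0,0.4]
    - [0,0,0.2]
    - [0,0,0]
  grip: [1,1,1,1,1,1,1,1,1,1]

```text
time_s: 7.95
ee_pos: [0.6024, -0.303, 0.1666]
eef_rot: [-1.569, 0.003, -2.942]
force: [-0.0, -0.1, -2.5]
grip_width: 0.0097
```

Emit:
play_rows:
  twist:
    - [0,0,-0.0211]
    - [0,0,-0.0211]
    - [0,0,-0.0211]
    - [0,0,-0.0211]
    - [0,0,-0.0211]
    - [0,0,-0.0211]
    - [0,0,0]
    - [0,0,0]
    - [0,0,0]
    - [0,0,0]
    - [0,0,0]
    - [0,0,0]
  travel:
    - [-0.374,-0.42,0]
    - [-0.374,-0.42,0]
    - [-0.374,-0.42,0]
    - [-0.374,-0.42,0]
    - [-0.374,-0.42,0]
    - [-0.374,-0.42,0]
    - [0,0,-0.5]
    - [0,0,-0.5]
    - [0,0,-0.5]
    - [0,0,-0.5]
    - [0,0,-0.4]
    - [0,0,-0.2]
  grip: [1,1,1,1,1,1,1,1,1,1,1,1]

```text
time_s: 9.15
ee_pos: [0.489, -0.4265, 0.0319]
eef_rot: [-1.572, -0.002, -3.139]
force: [0.9, 0.3, -1.3]
grip_width: 0.0095
```

```bash
python3 - <<'E'
from h import *
w=ctrl.camera('wrist'); save(w,'w5'); p=ctrl.camera('top'); save(p,'t5'); crop(p,'t5c',430,215,60,60,5); obs()
E
```

```text
{'time_s': 9.25, 'qpos': [-0.7734, 0.7041, 1.363, -0.0006, 1.0765, 0.7955], 'ee_pos': [0.4892, -0.4267, 0.0329], 'eef_rot': [-1.5718, -0.0018, -3.1394], 'force': [-0.116, -0.5106, -1.8091], 'grip_width': 0.0096}
```

View pics/w5.png

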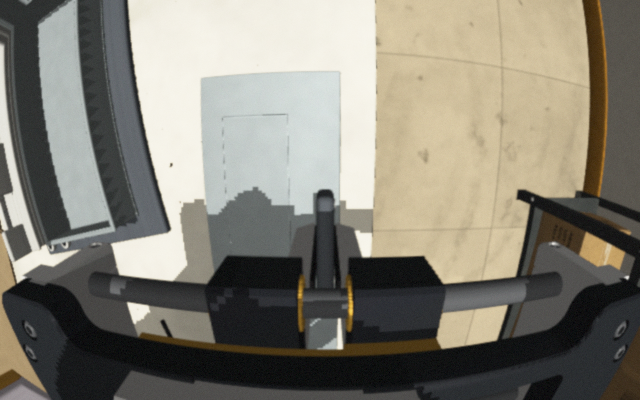

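View pics/t5c.png

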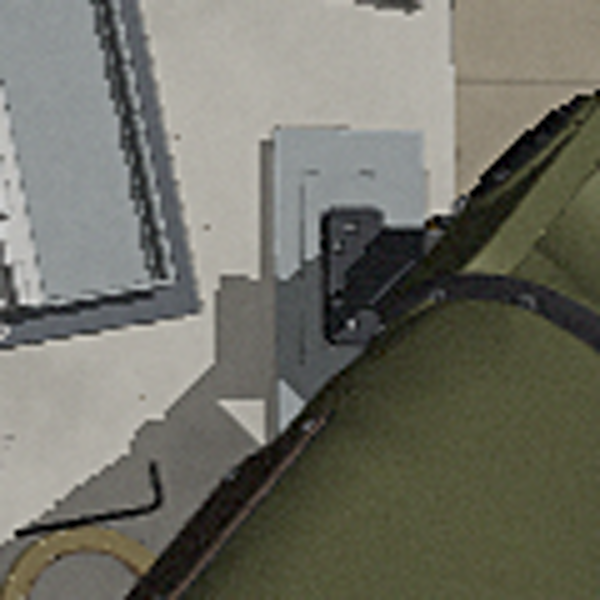

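Emit:
play_rows:
  twist:
    - [0,0,0]
    - [0,0,0]
    - [0,0,0]
    - [0,0,0]
    - [0,0,0]
  travel:
    - [0,0,-0.12]
    - [0,0,-0.1]
    - [0,0,-0.04]
    - [0,0,-0.02]
    - [0,0,0]
  grip: [1,1,1,1,1]

```text
time_s: 9.75
ee_pos: [0.4898, -0.4272, 0.0204]
eef_rot: [-1.571, 0.0, -3.14]
force: [-0.1, -0.3, -1.0]
grip_width: 0.0098
```

Emit:
play_rows:
  twist:
    - [0,0,0]
    - [0,0,0]
    - [0,0,0]
  travel:
    - [0,0,-0.03]
    - [0,0,-0.03]
    - [0,0,0]
  grip: [1,1,1]

```text
time_s: 10.05
ee_pos: [0.4899, -0.4273, 0.0178]
eef_rot: [-1.57, 0.0, -3.14]
force: [-1.2, 0.6, 3.9]
grip_width: 0.0098
```

Emit:
play_rows:
  twist:
    - [0,0,0]
    - [0,0,0]
    - [0,0,0]
    - [0,0,0]
    - [0,0,0]
    - [0,0,0]
    - [0,0,0]
    - [0,0,0]
    - [0,0,0]
  travel:
    - [0,0,0]
    - [0,0,0]
    - [0,0,0]
    - [0,0,0.1]
    - [0,0,0.4]
    - [0,0,0.8]
    - [0,0,1]
    - [0,0,1]
    - [0,0,1]
  grip: [0,0,0,0,0,0,0,0,0]

```text
time_s: 10.95
ee_pos: [0.4895, -0.4268, 0.2348]
eef_rot: [-1.571, 0.0, -3.14]
force: [-0.1, 0.3, 0.0]
grip_width: 0.0471
```

Emit:
play_rows:
  twist:
    - [0,0,0.0922]
    - [0,0,0.0922]
    - [0,0,0.0922]
    - [0,0,0.0922]
    - [0,0,0.0922]
    - [0,0,0.0922]
    - [0,0,0.0922]
    - [0,0,0.0922]
    - [0,0,0.0922]
    - [0,0,0.0922]
    - [0,0,0.0922]
    - [0,0,0.0922]
  travel:
    - [0.117,0.745,0.02]
    - [0.117,0.745,0.02]
    - [0.117,0.745,0.02]
    - [0.117,0.745,0.02]
    - [0.117,0.745,0.02]
    - [0.117,0.745,0.02]
    - [0.117,0.745,0.02]
    - [0.117,0.745,0.02]
    - [0.117,0.745,0.02]
    - [0.117,0.745,0.02]
    - [0.117,0.745,0.02]
    - [0.117,0.745,0.02]
  grip: [-1,-1,-1,-1,-1,-1,-1,-1,-1,-1,-1,-1]

```text
time_s: 12.15
ee_pos: [0.5599, 0.0214, 0.2448]
eef_rot: [-1.57, -0.0, -1.396]
force: [0.1, 0.3, 0.5]
grip_width: 0.094
```

```bash
python3 - <<'E'
from h import *
w=ctrl.camera('wrist'); save(w,'w6'); np.save('w6.npy',w,allow_pickle=True)
for k in ['bracket_a_mid','bushing_a','drift_body','drift_tip']:
  for x in ctrl.boxes_of(k,w): print(k,np.round(x['point'],1),round(x['confidence'],2))
E
```

```text
bracket_a_mid [357.6 195.1] 0.72
drift_body [357.4  49.1] 0.73
drift_body [315.3 318.1] 0.71
drift_body [262.3   8.8] 0.63
drift_tip [262.6   8.1] 0.68
```

View pics/w6.png

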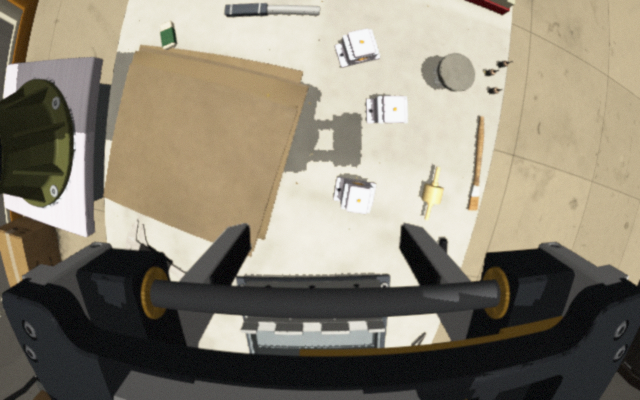

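```bash
python3 - <<'E'
from h import *
w=np.load('w6.npy',allow_pickle=True).item()
a=[]
for c,r in [(357,195),(385,110),(357,46)]:
    a.append(cv2.resize(w['img'][r-30:r+30,c-30:c+30,::-1],(390,390),interpolation=cv2.INTER_CUBIC))
cv2.imwrite('pics/w6c.png',np.hstack(a[:2])); cv2.imwrite('pics/w6d.png',a[2])
E
```

```text
(no output)
```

View pics/w6c.png

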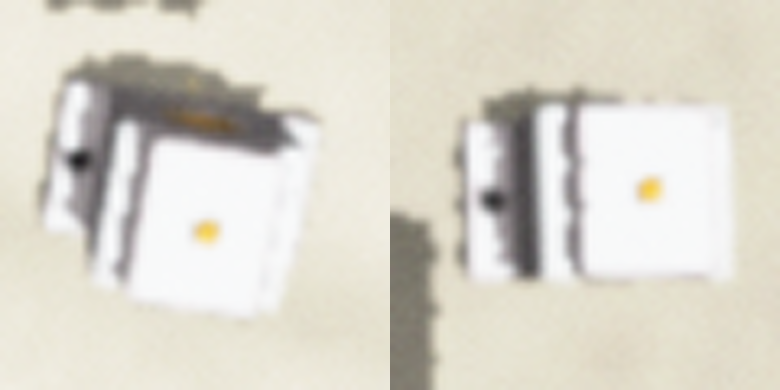

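View pics/w6d.png

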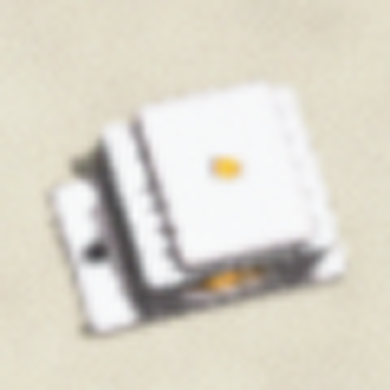

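```bash
python3 - <<'E'
from h import *
w=np.load('w6.npy',allow_pickle=True).item()
def g(c,r,u,v,x0=0): return atz(w,(c-30+(u-x0)/6.5,r-30+v/6.5),.055,True)
for n,c,r,x0,dot,cs in [('b3',357,195,0,(207,231),[(155,140),(285,152),(258,318),(130,300)]),('b2',385,110,390,(650,190),[(582,105),(715,105),(718,275),(585,275)]),('b1',357,46,0,(227,168),[(135,105),(270,85),(310,245),(185,270)])]:
    P=[g(c,r,*q,x0) for q in cs]; e=lambda a,b:(P[b]-P[a])[:2]
    yd=(P[0]+P[1]-P[2]-P[3])[:2]; xd=(P[1]+P[2]-P[0]-P[3])[:2]
    print(n,g(c,r,*dot,x0).round(4),np.mean(P,0).round(4),'yaw from y',np.degrees(np.arctan2(-yd[0],yd[1])).round(1),'from x',np.degrees(np.arctan2(xd[1],xd[0])).round(1),np.linalg.norm(xd)/2,np.linalg.norm(yd)/2)
E
```

```text
b3 [0.6046 0.007  0.055 ] [0.6046 0.0076 0.055 ] yaw from y 2.6 from x 3.2 0.02448090092717921 0.03157358176532283
b2 [0.626  0.1229 0.055 ] [0.6262 0.123  0.055 ] yaw from y 11.6 from x 12.5 0.024880504956477558 0.031188970513216677
b1 [0.5736 0.1951 0.055 ] [0.5735 0.1937 0.055 ] yaw from y 24.0 from x 22.7 0.024191523144468423 0.03215661348020476
```

```bash
python3 - <<'E'
from h import *
w=np.load('w2.npy',allow_pickle=True).item()
crop(w,'w2b',85,135,70,45,5)
w=np.load('w6.npy',allow_pickle=True).item()
E
```

```text
(no output)
```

View pics/w2b.png

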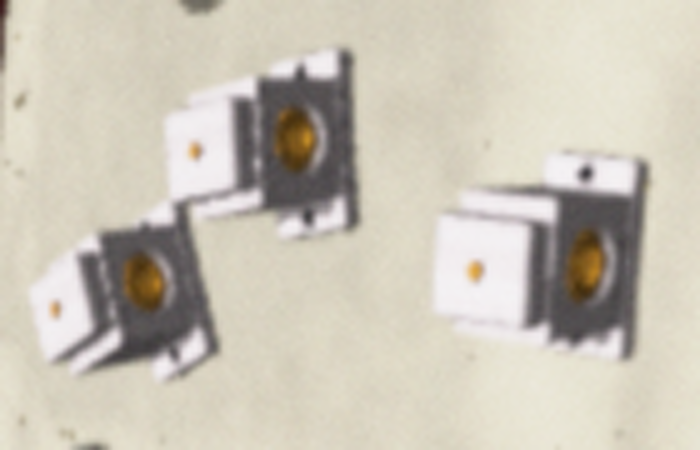

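Emit:
play_rows:
  twist:
    - [0,0,-0.04]
    - [0,0,-0.039]
    - [0,0,0]
    - [0,0,0]
    - [0,0,0]
    - [0,0,0]
    - [0,0,0]
    - [0,0,0]
    - [0,0,0]
  travel:
    - [0.447,-0.141,-0.6]
    - [0.447,-0.141,-0.6]
    - [0,0,-0.8]
    - [0,0,-0.8]
    - [0,0,-0.6]
    - [0,0,-0.6]
    - [0,0,-0.4]
    - [0,0,-0.08]
    - [0,0,0]
  grip: [-1,-1,-1,-1,-1,-1,-1,-1,-1]

```text
time_s: 13.3
ee_pos: [0.6046, 0.0048, 0.0204]
eef_rot: [-1.571, 0.0, -1.528]
force: [-0.1, 0.5, 0.9]
grip_width: 0.094
```

```bash
python3 - <<'E'
from h import *
w=ctrl.camera('wrist'); crop(w,'w7',325,210,140,90,4);obs()
E
```

```text
{'time_s': 13.35, 'qpos': [-0.0522, 0.6345, 1.515, -0.0001, 0.9912, -0.0957], 'ee_pos': [0.6051, 0.005, 0.0212], 'eef_rot': [-1.5699, -0.0001, -1.5273], 'force': [-0.8479, -0.1343, -0.0537], 'grip_width': 0.0941}
```

View pics/w7.png

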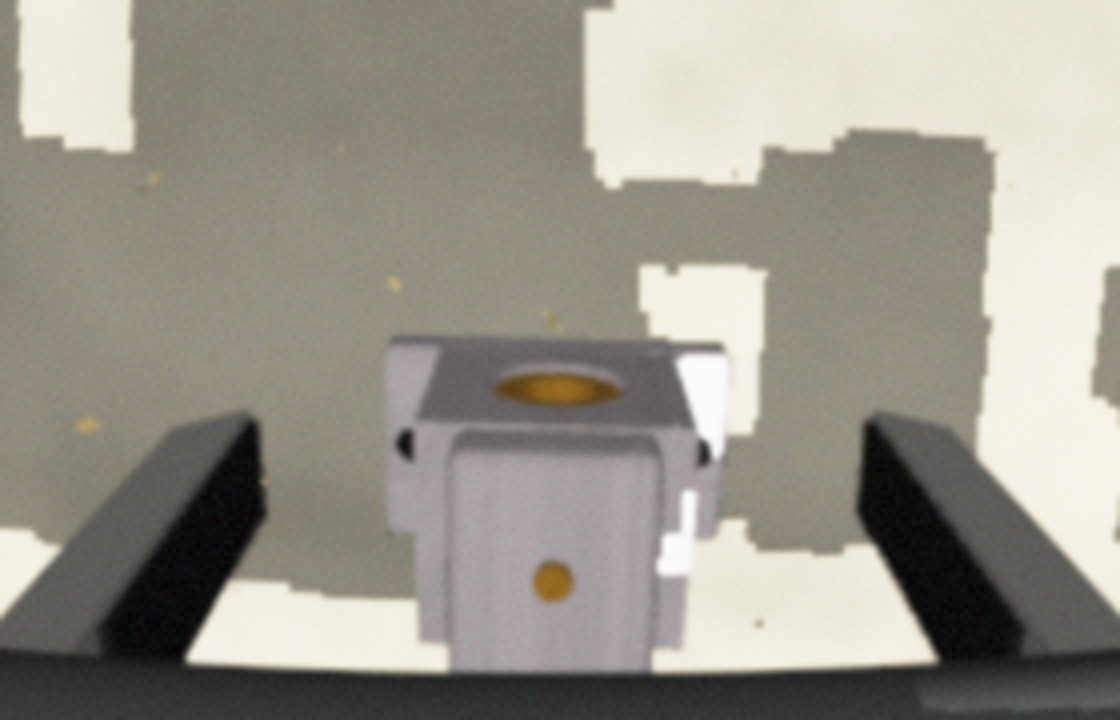

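```bash
python3 - <<'E'
from h import *
w=ctrl.camera('wrist')
print(atz(w,(323,265.5),.055,True), atz(w,(185+390/4,120+340/4),.0085,True), atz(w,(185+725/4,120+346/4),.0085,True))
E
```

```text
[0.60447447 0.00635417 0.055     ] [0.57826637 0.02378951 0.0085    ] [0.63040284 0.02506296 0.0085    ]
```

Emit:
play_rows:
  twist:
    - [0,0,0]
    - [0,0,0]
    - [0,0,0]
    - [0,0,0]
    - [0,0,0]
    - [0,0,0]
    - [0,0,0]
    - [0,0,0]
    - [0,0,0]
  travel:
    - [0,0.04,0]
    - [0,0,0]
    - [0,0,0]
    - [0,0,0]
    - [0,0,0]
    - [0,0,0]
    - [0,0,0]
    - [0,0,0]
    - [0,0,0]
  grip: [0.15,0.15,0.15,1,1,1,1,1,1]
  force: 30

```text
time_s: 14.3
ee_pos: [0.6046, 0.0077, 0.0202]
eef_rot: [-1.571, -0.0, -1.526]
force: [0.3, -0.8, 0.3]
grip_width: 0.0355
```

Emit:
play_rows:
  twist:
    - [0,0,0]
    - [0,0,0]
    - [0,0,0]
    - [0,0,0.0192]
    - [0,0,0.0192]
    - [0,0,0.0192]
    - [0,0,0.0192]
    - [0,0,0.0192]
    - [0,0,0]
    - [0,0,0]
  travel:
    - [0,0,0.3]
    - [0,0,0.8]
    - [0,0,0.9]
    - [0.128,-0.62,0]
    - [0.128,-0.62,0]
    - [0.128,-0.62,0]
    - [0.128,-0.62,0]
    - [0.128,-0.62,0]
    - [0,0,0]
    - [0,0,0]
  grip: [1,1,1,1,1,1,1,1,1,1]

```text
time_s: 15.3
ee_pos: [0.6365, -0.1476, 0.1207]
eef_rot: [-1.571, 0.0, -1.376]
force: [0.6, -0.3, -1.7]
grip_width: 0.0353
```

```bash
python3 - <<'E'
from h import *
o=obs()
w=ctrl.camera('wrist'); crop(w,'w8',325,210,140,90,4);np.save('w8.npy',w,allow_pickle=True)
E
```

```text
{'time_s': 15.3, 'qpos': [-0.2839, 0.6101, 1.295, 0.0002, 1.2364, -0.4783], 'ee_pos': [0.6365, -0.1476, 0.1207], 'eef_rot': [-1.5707, 0.0001, -1.3765], 'force': [0.576, -0.2865, -1.7073], 'grip_width': 0.0353}
```

View pics/w8.png

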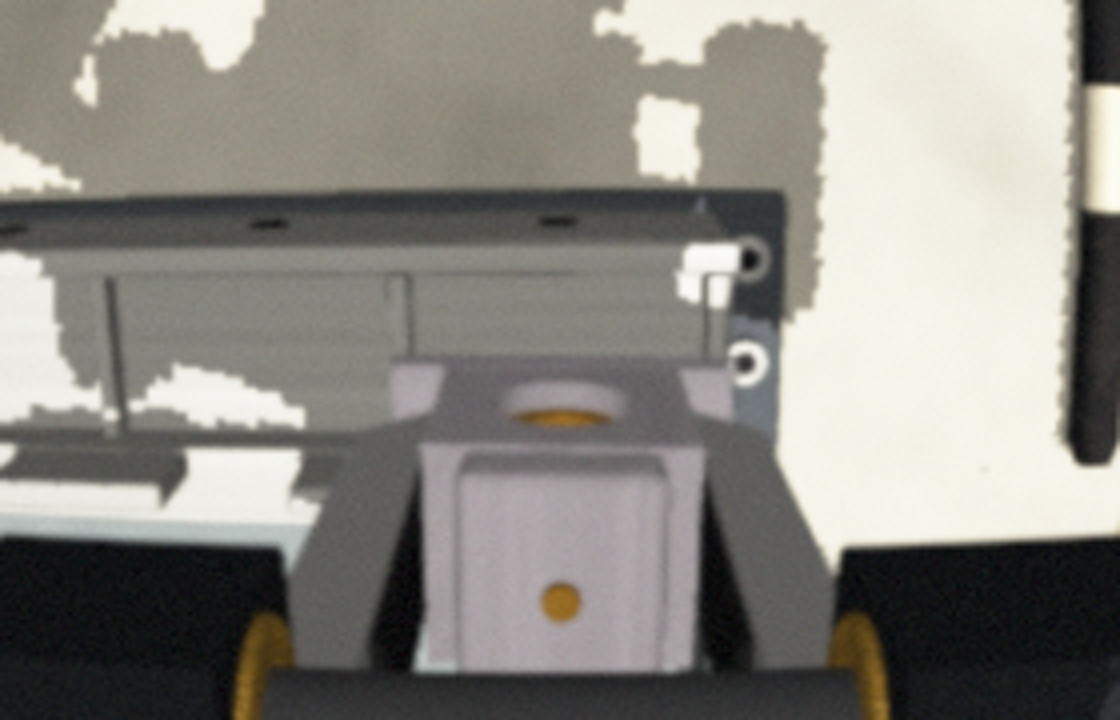

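```bash
cat >> h.py <<'E'
FX=(0.57733,-.17606,.1957)
def F(q,fx=None):
    X,Y,ph=fx or FX; c,s=np.cos(ph),np.sin(ph); q=np.atleast_2d(q); return np.c_[X+c*q[:,0]-s*q[:,1],Y+s*q[:,0]+c*q[:,1],q[:,2]]
E
python3 - <<'E'
from h import *
w=np.load('w8.npy',allow_pickle=True).item(); ob=ctrl.get_obs()
d=atz(w,(325,270.5),ob['ee_pos'][2]+.0348,True); Rt=R.from_euler('xyz',ob['eef_rot']).as_matrix()
print('dot in tool',Rt.T@(d-ob['ee_pos']))
im=w['img'].copy(); big=cv2.resize(im[120:300,185:465],None,fx=4,fy=4)
for q in [(-.1,.041,.052),(0,.041,.052),(.1,.041,.052),(.1,.035,.052),(0,.035,.052),(.094,.035,.052),(.034,.035,.052),(.03,.035,.052),(-.03,.035,.052),(-.034,.035,.052),(-.0125,0,.079),(-.0515,0,.079),(.118,.0446,.008)]:
    u=(pix(w,F(q),True)[0]-[185,120])*4; print(q,u.round()); cv2.circle(big,tuple(int(v) for v in u),3,(255,0,0),-1)
cv2.imwrite('pics/w8o.png',big[:, :800,::-1])
E
```

```text
dot in tool [ 0.00170161 -0.03480025  0.00041134]
(-0.1, 0.041, 0.052) [-171.  254.]
(0, 0.041, 0.052) [243. 246.]
(0.1, 0.041, 0.052) [740. 244.]
(0.1, 0.035, 0.052) [739. 274.]
(0, 0.035, 0.052) [244. 275.]
(0.094, 0.035, 0.052) [709. 274.]
(0.034, 0.035, 0.052) [409. 274.]
(0.03, 0.035, 0.052) [389. 274.]
(-0.03, 0.035, 0.052) [108. 276.]
(-0.034, 0.035, 0.052) [ 90. 276.]
(-0.0125, 0, 0.079) [161. 483.]
(-0.0515, 0, 0.079) [-17. 477.]
(0.118, 0.0446, 0.008) [789. 195.]
```

View pics/w8o.png

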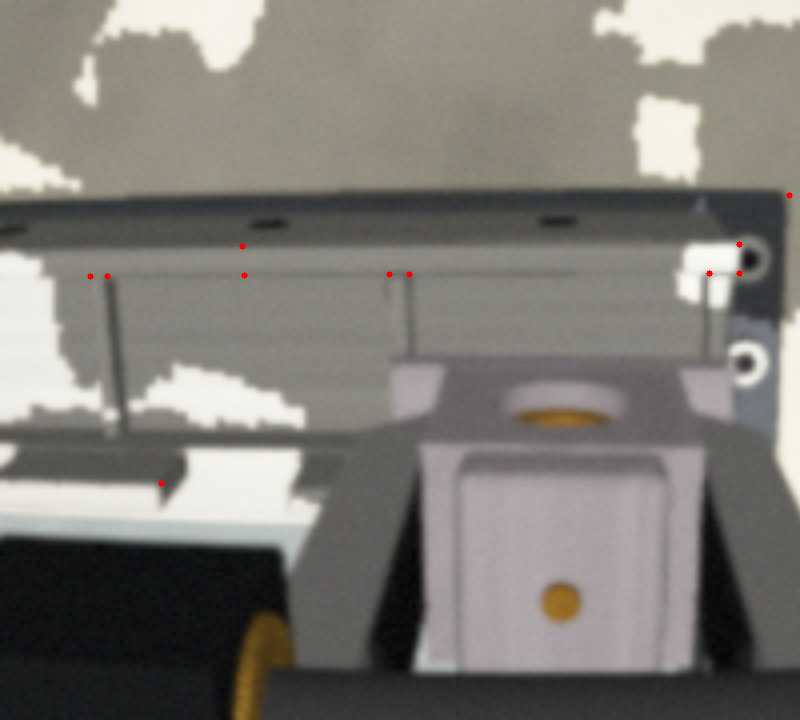

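Emit:
play_rows:
  twist:
    - [0,0,0]
    - [0,0,0]
    - [0,0,0]
    - [0,0,0]
    - [0,0,0]
    - [0,0,0]
  travel:
    - [0,0.056,0]
    - [0,0,-0.4]
    - [0,0,-0.3]
    - [0,0,-0.2]
    - [0,0,-0.1]
    - [0,0,0]
  grip: [1,1,1,1,1,1]

```text
time_s: 15.95
ee_pos: [0.6369, -0.1445, 0.071]
eef_rot: [-1.57, -0.001, -1.375]
force: [-2.5, -1.7, 1.3]
grip_width: 0.036
```

```bash
python3 - <<'E'
from h import *
o=obs()
w=ctrl.camera('wrist'); crop(w,'w9',325,230,100,70,4)
o=obs()
E
```

```text
{'time_s': 15.95, 'qpos': [-0.2791, 0.6631, 1.3331, -0.0004, 1.1447, -0.4747], 'ee_pos': [0.6369, -0.1445, 0.071], 'eef_rot': [-1.5703, -0.0006, -1.375], 'force': [-2.4942, -1.6555, 1.3401], 'grip_width': 0.036}
{'time_s': 16.0, 'qpos': [-0.2791, 0.6631, 1.3331, -0.0004, 1.1446, -0.4748], 'ee_pos': [0.6369, -0.1445, 0.0709], 'eef_rot': [-1.5703, -0.0006, -1.375], 'force': [-2.2018, -1.4027, 3.2029], 'grip_width': 0.0355}
```

View pics/w9.png

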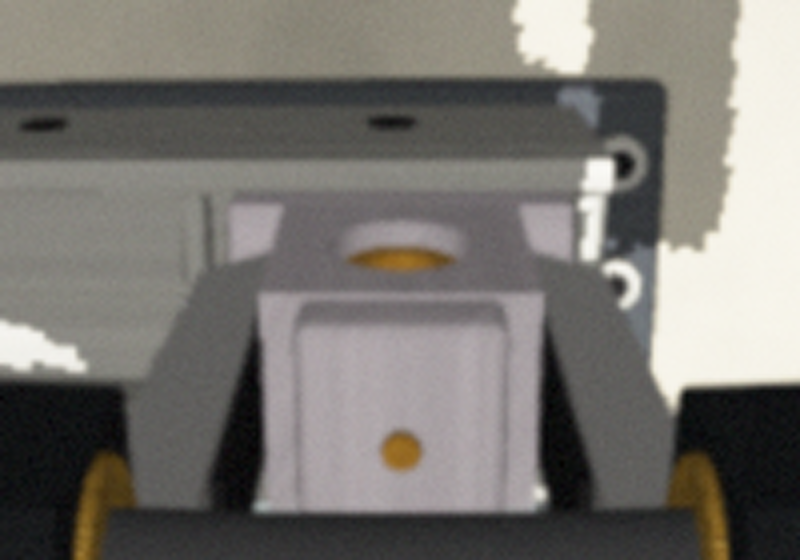

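Emit:
play_rows:
  twist:
    - [0,0,0]
    - [0,0,0]
    - [0,0,0]
    - [0,0,0]
    - [0,0,0]
  travel:
    - [-0.035,-0.007,0.01]
    - [0,0,-0.04]
    - [0,0,-0.05]
    - [0,0,-0.03]
    - [0,0,0]
  grip: [1,1,1,1,1]

```text
time_s: 16.5
ee_pos: [0.6355, -0.1463, 0.0679]
eef_rot: [-1.568, -0.003, -1.375]
force: [-9.3, -7.6, 23.7]
grip_width: 0.0358
```

Emit:
play_rows:
  twist:
    - [0,0,0]
    - [0,0,0]
    - [0,0,0]
  travel:
    - [0,0,0.1]
    - [0,0,0.05]
    - [0,0,0]
  grip: [1,1,1]

```text
time_s: 16.8
ee_pos: [0.6349, -0.1446, 0.0722]
eef_rot: [-1.571, 0.0, -1.375]
force: [-0.3, 0.6, -2.5]
grip_width: 0.0359
```

```bash
python3 - <<'E'
from h import *
o=obs()
w=ctrl.camera('wrist'); crop(w,'w10',325,230,100,70,4); np.save('w10.npy',w,allow_pickle=True)
big=cv2.resize(w['img'][160:300,225:425],None,fx=4,fy=4,interpolation=cv2.INTER_CUBIC)
for q in [(.1,.035,.052),(.034,.035,.052),(.094,.035,.052),(.034,0.02,.052),(.094,.02,.052),(.034,.035,.045),(.094,.035,.045)]:
    u=(pix(w,F(q),True)[0]-[225,160])*4; cv2.circle(big,tuple(int(v) for v in u),2,(255,0,0),-1)
cv2.imwrite('pics/w10.png',big[:,:,::-1])
E
```

```text
{'time_s': 16.8, 'qpos': [-0.2802, 0.658, 1.3383, 0.0002, 1.1453, -0.4762], 'ee_pos': [0.6349, -0.1446, 0.0722], 'eef_rot': [-1.5707, 0.0002, -1.3749], 'force': [-0.2518, 0.5685, -2.4537], 'grip_width': 0.0359}
```

View pics/w10.png

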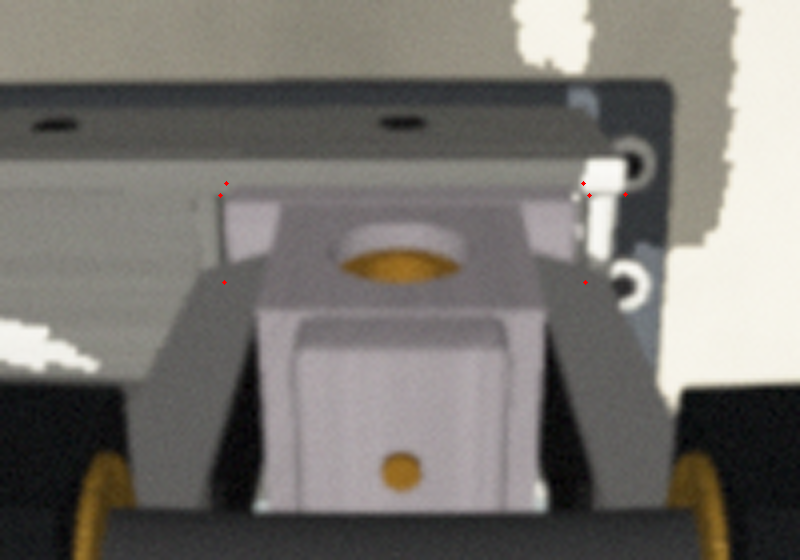

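Emit:
play_rows:
  twist:
    - [0,0,0]
    - [0,0,0]
    - [0,0,0]
    - [0,0,0]
    - [0,0,0]
  travel:
    - [0.028,-0.076,0]
    - [0,0,-0.05]
    - [0,0,-0.04]
    - [0,0,0]
    - [0,0,0]
  grip: [1,1,1,1,1]

```text
time_s: 17.35
ee_pos: [0.6364, -0.1478, 0.0675]
eef_rot: [-1.571, 0.001, -1.375]
force: [-0.1, 6.0, 0.1]
grip_width: 0.0357
```

```bash
cat > v.py <<'E'
import sys
from h import *
o=obs()
w=ctrl.camera('wrist'); np.save(sys.argv[1]+'.npy',w,allow_pickle=True)
big=cv2.resize(w['img'][160:300,225:425],None,fx=4,fy=4,interpolation=cv2.INTER_CUBIC)
for n in (-.064,0,.064):
  for q in [(-.03,.035,.052),(.03,.035,.052),(-.03,0.0,.052),(.03,0,.052)]:
    u=(pix(w,F((q[0]+n,q[1],q[2])),True)[0]-[225,160])*4; cv2.circle(big,tuple(int(v) for v in u),2,(255,0,0),-1)
cv2.imwrite('pics/'+sys.argv[1]+'.png',big[:,:,::-1])
E
python3 v.py w11
```

```text
{'time_s': 17.35, 'qpos': [-0.2847, 0.6685, 1.3329, 0.0014, 1.1408, -0.4814], 'ee_pos': [0.6364, -0.1478, 0.0675], 'eef_rot': [-1.5708, 0.0014, -1.3746], 'force': [-0.0535, 5.9697, 0.0868], 'grip_width': 0.0357}
```

View pics/w11.png

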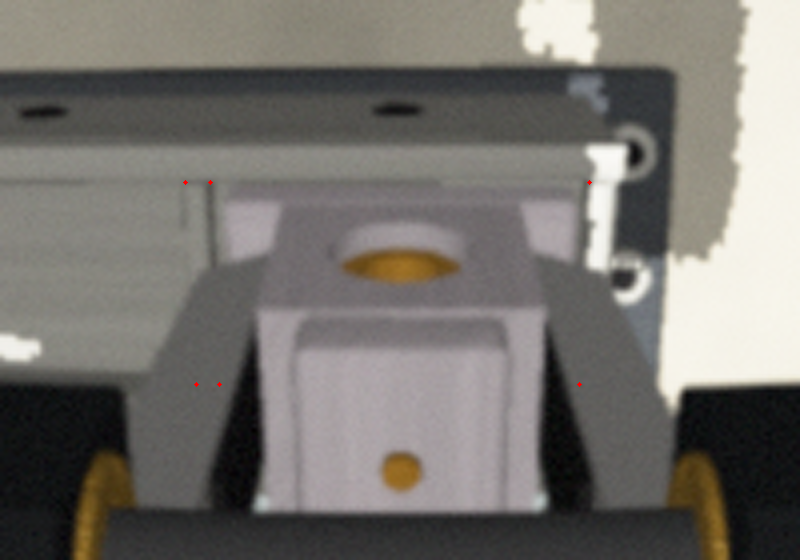

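Emit:
play_rows:
  twist:
    - [0,0,0]
    - [0,0,0]
    - [0,0,0]
    - [0,0,0]
    - [0,0,0]
  travel:
    - [-0.003,0.015,0]
    - [0,0,-0.03]
    - [0,0,-0.03]
    - [0,0,-0.02]
    - [0,0,0]
  grip: [1,1,1,1,1]

```text
time_s: 17.9
ee_pos: [0.6363, -0.1475, 0.0642]
eef_rot: [-1.571, 0.0, -1.375]
force: [-2.4, 6.0, 6.0]
grip_width: 0.0358
```

```bash
python3 v.py w12
```

```text
{'time_s': 17.9, 'qpos': [-0.2841, 0.6715, 1.3362, 0.0005, 1.1338, -0.4802], 'ee_pos': [0.6363, -0.1475, 0.0642], 'eef_rot': [-1.5705, 0.0004, -1.3749], 'force': [-2.3834, 5.9599, 5.9958], 'grip_width': 0.0358}
```

View pics/w12.png

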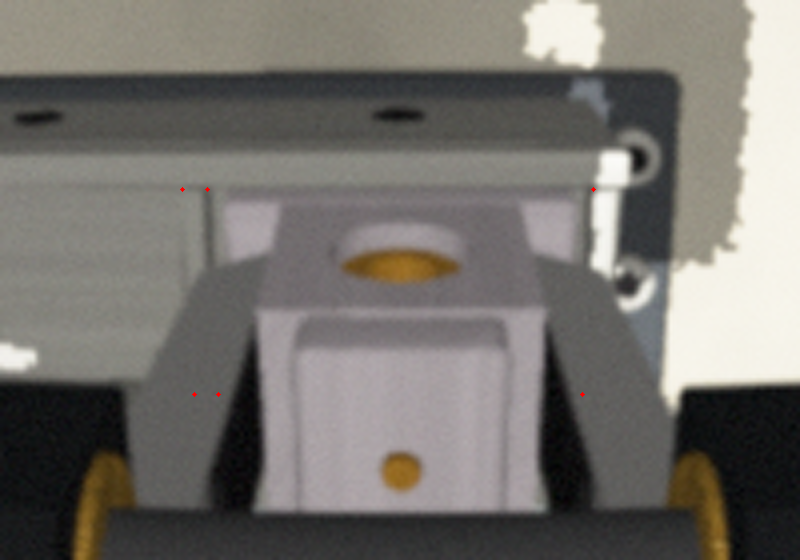

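Emit:
play_rows:
  twist:
    - [0,0,0]
    - [0,0,0]
    - [0,0,0]
    - [0,0,0]
    - [0,0,0]
  travel:
    - [0,0,0]
    - [0,0,0]
    - [0,0,0]
    - [0,0,0]
    - [0,0,0]
  grip: [-0.1,-0.1,-0.1,-0.1,-0.1]

```text
time_s: 18.45
ee_pos: [0.6361, -0.148, 0.0637]
eef_rot: [-1.571, -0.0, -1.375]
force: [0.1, 0.1, 0.5]
grip_width: 0.0517
```

```bash
python3 v.py w13
```

```text
{'time_s': 18.45, 'qpos': [-0.2846, 0.6722, 1.3365, -0.0001, 1.1329, -0.4802], 'ee_pos': [0.6361, -0.148, 0.0637], 'eef_rot': [-1.5709, -0.0, -1.3752], 'force': [0.1022, 0.0991, 0.4599], 'grip_width': 0.0517}
```

View pics/w13.png

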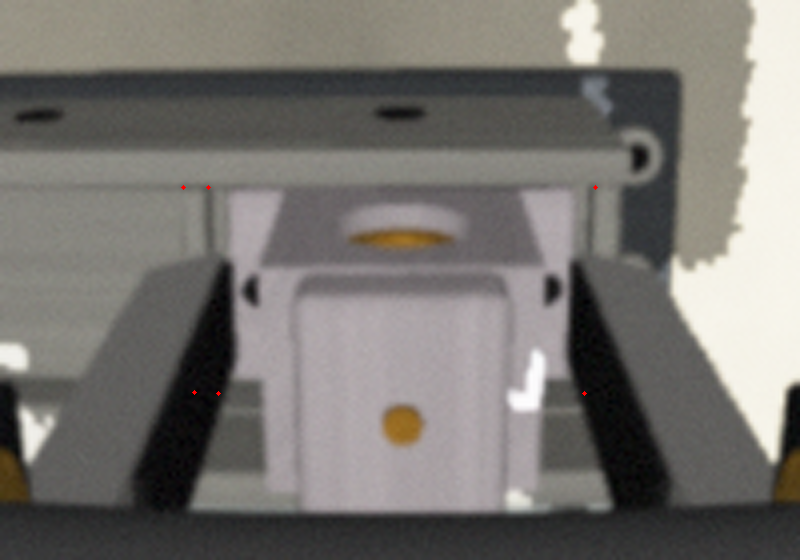

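```bash
python3 - <<'E'
from h import *
w=np.load('w13.npy',allow_pickle=True).item()
d=atz(w,(225+402/4,160+426/4),.1,True); X,Y,ph=FX; v=d[:2]-[X,Y]; c,s=np.cos(ph),np.sin(ph)
print(d,'fixture',[c*v[0]+s*v[1],-s*v[0]+c*v[1]])
ob=ctrl.get_obs(); v=ob['ee_pos'][:2]-np.array([X,Y]); print([c*v[0]+s*v[1],-s*v[0]+c*v[1]])
E
```

```text
[ 0.63655463 -0.14583711  0.1       ] fixture [np.float64(0.06397107418399117), np.float64(0.018129566133112732)]
[np.float64(0.06313838577682553), np.float64(0.016151966958290638)]
```

Emit:
play_rows:
  twist:
    - [0,0,0]
    - [0,0,0]
    - [0,0,0]
    - [0,0,0]
    - [0,0,0]
    - [0,0,0]
    - [0,0,0]
    - [0,0,0]
    - [0,0,0]
    - [0,0,0.009]
  travel:
    - [0,0,0.4]
    - [0,0,0.7]
    - [0,0,0.7]
    - [-0.03,0.8,0]
    - [-0.03,0.8,0]
    - [-0.03,0.8,0]
    - [-0.03,0.8,0]
    - [-0.03,0.8,0]
    - [-0.03,0.8,0]
    - [-0.02,0.62,0]
  grip: [-0.1,-0.1,-0.28,-0.28,-0.28,-0.28,-0.28,-0.28,-0.28,-0.28]

```text
time_s: 19.5
ee_pos: [0.6258, 0.1254, 0.1538]
eef_rot: [-1.571, 0.0, -1.36]
force: [0.1, -0.4, -0.6]
grip_width: 0.0599
```

```bash
python3 - <<'E'
from h import *
obs(); w=ctrl.camera('wrist'); save(w,'w14'); np.save('w14.npy',w,allow_pickle=True)
E
```

```text
{'time_s': 19.5, 'qpos': [0.1403, 0.5456, 1.3157, 0.0001, 1.2802, -0.0706], 'ee_pos': [0.6258, 0.1254, 0.1538], 'eef_rot': [-1.5706, 0.0001, -1.3599], 'force': [0.1328, -0.3924, -0.5838], 'grip_width': 0.0599}
```

View pics/w14.png

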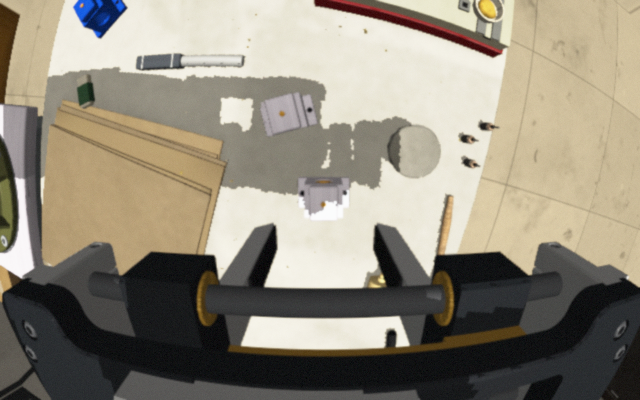

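```bash
python3 - <<'E'
from h import *
w=np.load('w14.npy',allow_pickle=True).item()
crop(w,'w14c',325,200,50,40,8)
print('jar',atz(w,(415,150),.058,True),'rotor',atz(w,(375,283),.014,True),'b2',atz(w,(323,205),.055,True),'b1',atz(w,(282,113.5),.055,True))
E
```

```text
jar [0.69459362 0.18925263 0.058     ] rotor [0.70517196 0.03245108 0.014     ] b2 [0.62521297 0.12204518 0.055     ] b1 [0.57319858 0.19503209 0.055     ]
```

View pics/w14c.png

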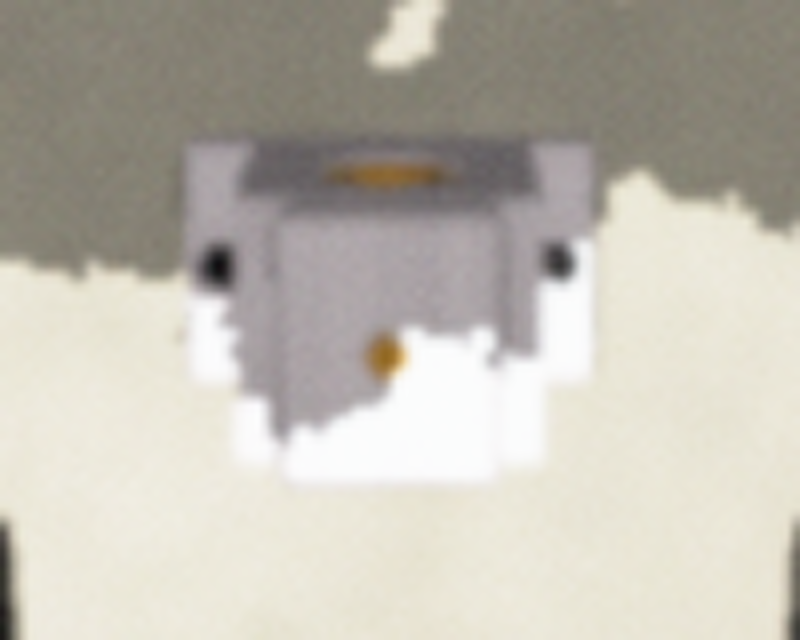

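Emit:
play_rows:
  twist:
    - [0,0,0]
    - [0,0,0]
    - [0,0,0]
    - [0,0,0]
    - [0,0,0]
    - [0,0,0]
    - [0,0,0]
    - [0,0,0]
    - [0,0,0]
    - [0,0,0]
    - [0,0,0]
  travel:
    - [0,-0.06,-0.5]
    - [0,0,-0.6]
    - [0,0,-0.6]
    - [0,0,-0.5]
    - [0,0,-0.4]
    - [0,0,-0.05]
    - [0,0,0]
    - [0,0,0]
    - [0,0,0]
    - [0,0,0]
    - [0,0,0]
  grip: [-0.28,-0.28,-0.28,-0.28,-0.28,-0.28,-0.28,1,1,1,1]

```text
time_s: 20.65
ee_pos: [0.6264, 0.1202, 0.022]
eef_rot: [-1.57, -0.0, -1.361]
force: [-1.2, -0.3, 5.3]
grip_width: 0.036
```

```bash
cat > dot.py <<'E'
# find dot near expected, report offset in tool frame
import sys
from h import *
ob=ctrl.get_obs(); w=ctrl.camera('wrist')
zt=float(sys.argv[1]) # height of top above TCP
im=w['img'].astype(int); r,g,b=im[...,0],im[...,1],im[...,2]
m=((r-b>60)&(r>110)); sub=np.zeros_like(m); sub[240:300,300:350]=m[240:300,300:350]
n,l,st,ce=cv2.connectedComponentsWithStats(sub.astype(np.uint8)); 
Rt=R.from_euler('xyz',ob['eef_rot']).as_matrix()
for i in range(1,n):
    if st[i,4]>15:
        d=atz(w,ce[i],ob['ee_pos'][2]+zt,True); print(ce[i].round(1),st[i,4],'tool off',(Rt.T@(d-ob['ee_pos'])).round(4),'world',d.round(4))
E
python3 dot.py 0.034; python3 v.py w15
```

```text
[324.9 263.2] 66 tool off [-0.0027 -0.034   0.0006] world [0.6263 0.1229 0.056 ]
{'time_s': 20.7, 'qpos': [0.1321, 0.6952, 1.4079, -0.0, 1.0378, -0.0777], 'ee_pos': [0.6264, 0.1202, 0.022], 'eef_rot': [-1.5701, -0.0001, -1.3609], 'force': [-2.1666, 0.189, 5.9927], 'grip_width': 0.036}
```

View pics/w15.png

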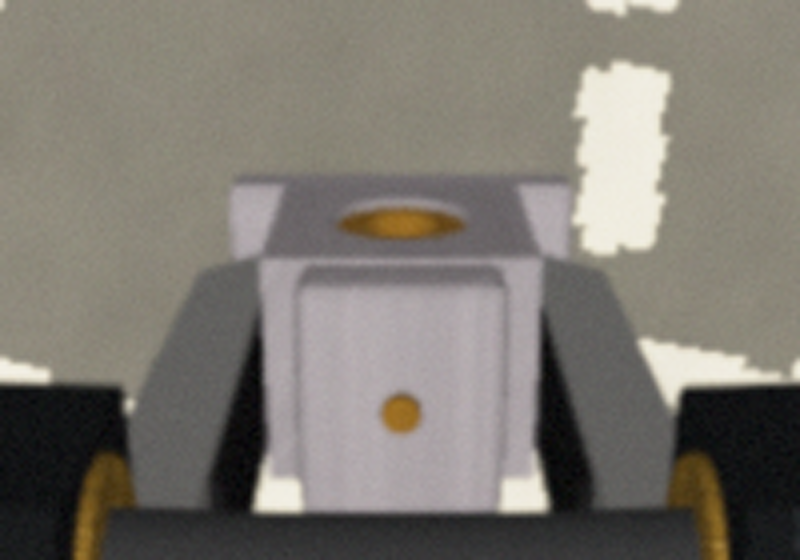

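Emit:
play_rows:
  twist:
    - [0,0,0]
    - [0,0,0]
    - [0,0,0]
    - [0,0,0]
    - [0,0,0]
    - [0,0,0]
    - [0,0,0]
    - [0,0,0]
    - [0,0,0]
    - [0,0,-0.009]
    - [0,0,0]
    - [0,0,0]
  travel:
    - [0,0,0.3]
    - [0,0,0.9]
    - [0,0,1]
    - [-0.148,-0.805,0]
    - [-0.148,-0.805,0]
    - [-0.148,-0.805,0]
    - [-0.148,-0.805,0]
    - [-0.148,-0.805,0]
    - [-0.148,-0.805,0]
    - [-0.148,-0.805,0]
    - [0,0,0]
    - [0,0,0]
  grip: [1,1,1,1,1,1,1,1,1,1,1,1]
  force: 50

```text
time_s: 21.95
ee_pos: [0.5742, -0.1622, 0.1319]
eef_rot: [-1.57, -0.0, -1.377]
force: [0.5, 0.9, -0.9]
grip_width: 0.0355
```

```bash
python3 dot.py 0.034; python3 v.py w16
```

```text
[324.9 263.2] 67 tool off [-0.0027 -0.034   0.0005] world [ 0.5742 -0.1594  0.1659]
{'time_s': 22.0, 'qpos': [-0.3352, 0.4772, 1.4727, 0.0002, 1.1914, -0.5308], 'ee_pos': [0.5744, -0.1613, 0.1317], 'eef_rot': [-1.5705, 0.0, -1.3752], 'force': [0.0429, 0.5949, -2.0434], 'grip_width': 0.0355}
```

View pics/w16.png

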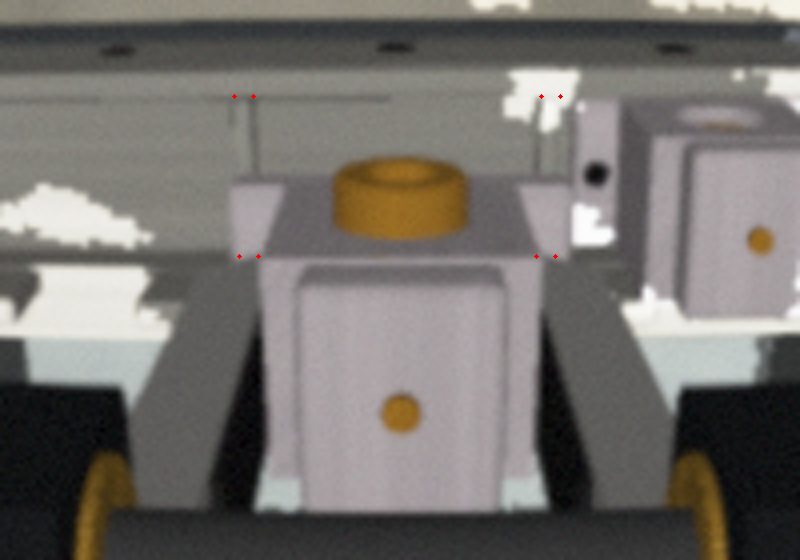

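Emit:
play_rows:
  twist:
    - [0,0,0]
    - [0,0,0]
    - [0,0,0]
    - [0,0,0]
    - [0,0,0]
    - [0,0,0]
    - [0,0,0]
  travel:
    - [0,0,-0.15]
    - [0,0,-0.3]
    - [0,0,-0.3]
    - [0,0,-0.2]
    - [0,0,-0.1]
    - [0,0,-0.07]
    - [0,0,0]
  grip: [1,1,1,1,1,1,1]

```text
time_s: 22.75
ee_pos: [0.5743, -0.1616, 0.0749]
eef_rot: [-1.571, 0.0, -1.375]
force: [-0.1, 0.2, -1.4]
grip_width: 0.0357
```

```bash
python3 dot.py 0.034; python3 v.py w17
```

```text
[324.9 263.2] 66 tool off [-0.0027 -0.034   0.0006] world [ 0.5743 -0.1588  0.1089]
{'time_s': 22.8, 'qpos': [-0.3357, 0.5442, 1.515, -0.0, 1.0821, -0.5313], 'ee_pos': [0.5745, -0.1617, 0.0754], 'eef_rot': [-1.5706, -0.0001, -1.3752], 'force': [0.3426, -0.0882, -1.5356], 'grip_width': 0.0357}
```

View pics/w17.png

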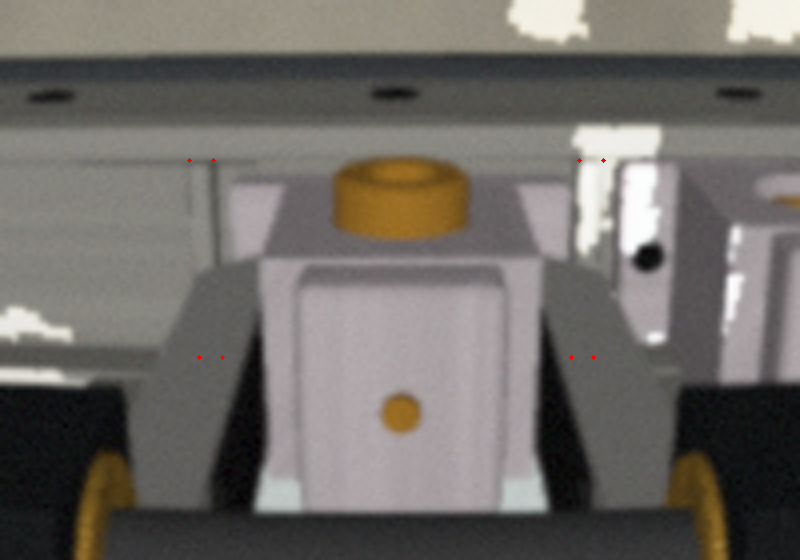

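Emit:
play_rows:
  twist:
    - [0,0,0]
    - [0,0,0]
    - [0,0,0]
    - [0,0,0]
    - [0,0,0]
    - [0,0,0]
  travel:
    - [-0.014,-0.003,-0.02]
    - [0,0,-0.03]
    - [0,0,-0.03]
    - [0,0,-0.03]
    - [0,0,-0.03]
    - [0,0,0]
  grip: [1,1,1,1,1,1]

```text
time_s: 23.45
ee_pos: [0.5735, -0.1617, 0.068]
eef_rot: [-1.571, 0.0, -1.375]
force: [0.1, 0.5, -2.1]
grip_width: 0.0356
```

```bash
python3 dot.py 0.034; python3 v.py w18
```

```text
[324.9 263.2] 66 tool off [-0.0027 -0.034   0.0006] world [ 0.5736 -0.1589  0.102 ]
{'time_s': 23.5, 'qpos': [-0.3363, 0.5523, 1.5215, -0.0, 1.0679, -0.5319], 'ee_pos': [0.5736, -0.1617, 0.0681], 'eef_rot': [-1.571, 0.0001, -1.3752], 'force': [-0.3229, 0.1234, -1.1565], 'grip_width': 0.0358}
```

View pics/w18.png

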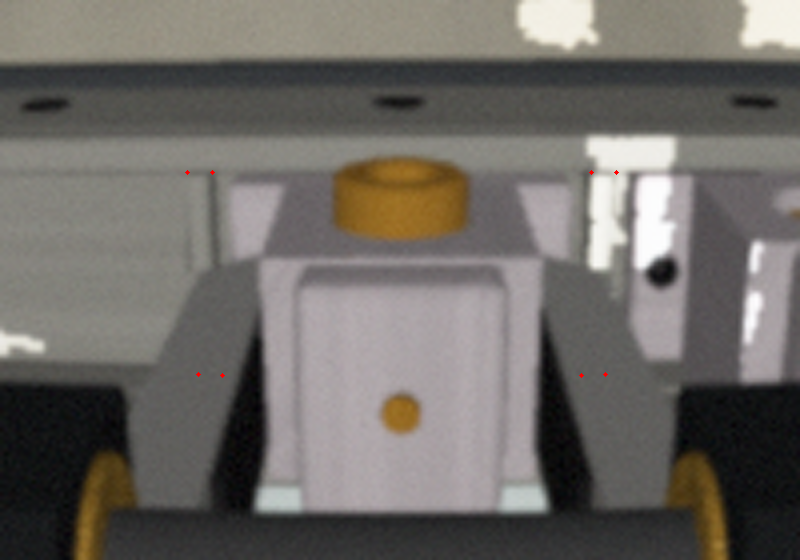

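Emit:
play_rows:
  twist:
    - [0,0,0]
    - [0,0,0]
    - [0,0,0]
    - [0,0,0]
  travel:
    - [0,0,-0.02]
    - [0,0,-0.02]
    - [0,0,-0.01]
    - [0,0,0]
  grip: [1,1,1,1]

```text
time_s: 23.95
ee_pos: [0.5738, -0.1618, 0.067]
eef_rot: [-1.57, -0.0, -1.375]
force: [-5.6, 1.5, 10.9]
grip_width: 0.0353
```

Emit:
play_rows:
  twist:
    - [0,0,0]
    - [0,0,0]
    - [0,0,0]
    - [0,0,0]
    - [0,0,0.0171]
    - [0,0,0.0171]
    - [0,0,0.0171]
    - [0,0,0.0171]
    - [0,0,0.0171]
    - [0,0,0.0171]
    - [0,0,0.0171]
    - [0,0,0.0171]
  travel:
    - [0,0,0]
    - [0,0,0]
    - [0,0,0.8]
    - [0,0,1]
    - [0,0.875,0]
    - [0,0.875,0]
    - [0,0.875,0]
    - [0,0.875,0]
    - [0,0.875,0]
    - [0,0.875,0]
    - [0,0.875,0]
    - [0,0.875,0]
  grip: [-0.1,-0.1,-0.1,-0.1,-0.28,-0.28,-0.28,-0.28,-0.28,-0.28,-0.28,-0.28]

```text
time_s: 25.15
ee_pos: [0.5734, 0.1901, 0.1557]
eef_rot: [-1.571, -0.0, -1.159]
force: [0.7, -0.3, -0.4]
grip_width: 0.0602
```

```bash
python3 - <<'E'
from h import *
obs(); w=ctrl.camera('wrist'); save(w,'w19'); np.save('w19.npy',w,allow_pickle=True)
crop(w,'w19c',325,200,50,40,8)
p=ctrl.camera('top'); crop(p,'t19',355,190,60,50,6)
E
```

```text
{'time_s': 25.15, 'qpos': [0.2595, 0.469, 1.4257, -0.0, 1.2466, -0.1522], 'ee_pos': [0.5734, 0.1901, 0.1557], 'eef_rot': [-1.5706, -0.0001, -1.1591], 'force': [0.7099, -0.3022, -0.4171], 'grip_width': 0.0602}
```

View pics/w19c.png

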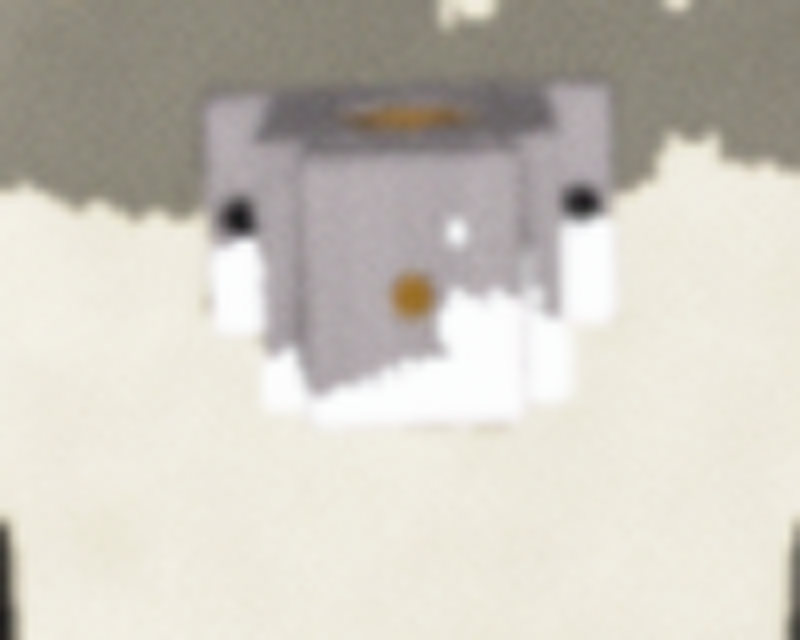

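View pics/t19.png

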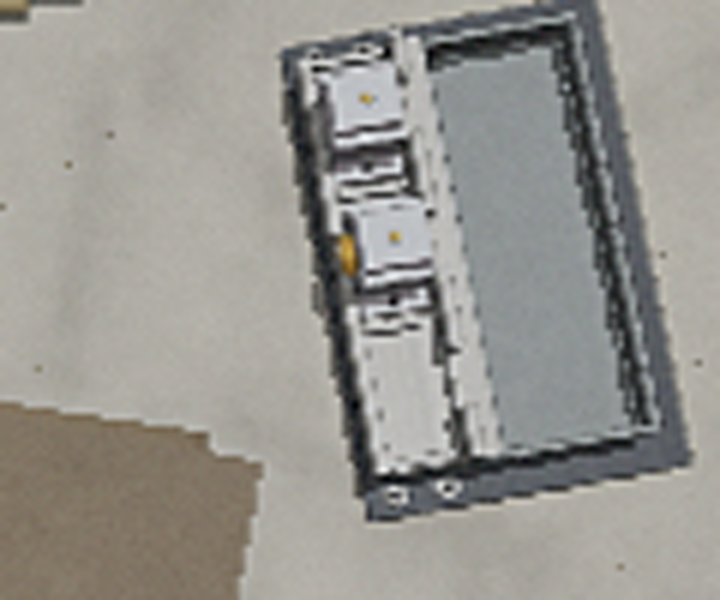

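```bash
python3 - <<'E'
from h import *
w=np.load('w19.npy',allow_pickle=True).item()
g=lambda u,v,z:atz(w,(275+u/8,160+v/8),z,True)
print(g(412,296,.055)); a,b=g(238,217,.0085),g(581,202,.0085); print(np.degrees(np.arctan2(*(b-a)[1::-1])),(a+b)/2,np.linalg.norm(b-a))
E
```

```text
[0.57379296 0.19433597 0.055     ]
26.132977371310133 [0.57343214 0.194812   0.0085    ] 0.045241379115418145
```

Emit:
play_rows:
  twist:
    - [0,0,0.017]
    - [0,0,0]
    - [0,0,0]
    - [0,0,0]
    - [0,0,0]
    - [0,0,0]
    - [0,0,0]
    - [0,0,0]
  travel:
    - [0.01,0.11,-0.5]
    - [0,0,-0.6]
    - [0,0,-0.6]
    - [0,0,-0.5]
    - [0,0,-0.4]
    - [0,0,-0.08]
    - [0,0,0]
    - [0,0,0]
  grip: [-0.28,-0.28,-0.28,-0.28,-0.28,-0.28,-0.28,-0.28]

```text
time_s: 26.05
ee_pos: [0.5748, 0.1937, 0.023]
eef_rot: [-1.569, -0.0, -1.134]
force: [0.5, 0.5, 0.2]
grip_width: 0.0599
```

```bash
python3 dot.py 0.034; obs 2>/dev/null; python3 v.py w20
```

```text
[321.9 264.6] 62 tool off [-0.0018 -0.034  -0.0008] world [0.5733 0.195  0.057 ]
{'time_s': 26.1, 'qpos': [0.2648, 0.6342, 1.5103, -0.0001, 0.9952, -0.1723], 'ee_pos': [0.5748, 0.1938, 0.0231], 'eef_rot': [-1.5689, -0.0004, -1.1336], 'force': [0.3235, 0.677, 0.071], 'grip_width': 0.06}
```

View pics/w20.png

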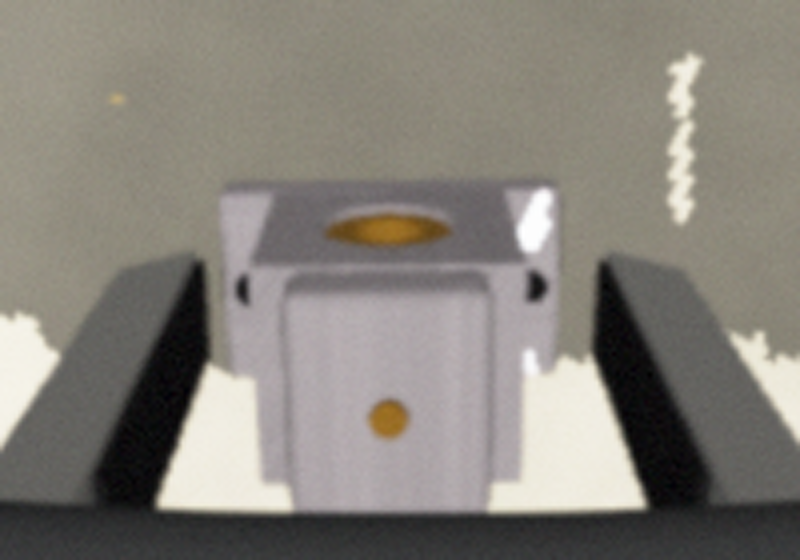

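Emit:
play_rows:
  twist:
    - [0,0,0]
    - [0,0,0]
    - [0,0,0]
    - [0,0,0]
    - [0,0,0]
    - [0,0,0]
  travel:
    - [-0.02,0.03,-0.02]
    - [0,0,0]
    - [0,0,0]
    - [0,0,0]
    - [0,0,0]
    - [0,0,0]
  grip: [-0.28,0.1,0.1,1,1,1]
  force: 50

```text
time_s: 26.75
ee_pos: [0.5731, 0.1953, 0.0208]
eef_rot: [-1.571, 0.0, -1.134]
force: [-0.4, 1.1, 0.6]
grip_width: 0.0359
```

```bash
python3 dot.py 0.034
```

```text
[324.8 270.5] 63 tool off [ 0.0015 -0.034   0.0007] world [0.5744 0.1942 0.0548]
```

Emit:
play_rows:
  twist:
    - [0,0,0]
    - [0,0,0]
    - [0,0,0]
    - [0,0,0]
    - [0,0,0]
  travel:
    - [0,0,0.2]
    - [0,0,0.5]
    - [0,0,0.7]
    - [0,0,0.6]
    - [0,0,0.28]
  grip: [1,1,1,1,1]

```text
time_s: 27.3
ee_pos: [0.5739, 0.1955, 0.1381]
eef_rot: [-1.567, -0.001, -1.134]
force: [0.4, 0.1, -1.5]
grip_width: 0.0355
```

Emit:
play_rows:
  twist:
    - [0,0,0]
    - [0,0,-0.0153]
    - [0,0,-0.0153]
    - [0,0,-0.0153]
    - [0,0,-0.0153]
    - [0,0,-0.0153]
    - [0,0,-0.0153]
    - [0,0,-0.0153]
    - [0,0,-0.0153]
    - [0,0,-0.0153]
    - [0,0,-0.0153]
    - [0,0,0]
  travel:
    - [-0.034,-0.2,0]
    - [-0.077,-0.45,0]
    - [-0.12,-0.7,0]
    - [-0.146,-0.85,0]
    - [-0.154,-0.9,0]
    - [-0.154,-0.9,0]
    - [-0.154,-0.9,0]
    - [-0.146,-0.85,0]
    - [-0.12,-0.7,0]
    - [-0.086,-0.5,0]
    - [-0.045,-0.26,0]
    - [-0.017,-0.1,0]
  grip: [1,1,1,1,1,1,1,1,1,1,1,1]

```text
time_s: 28.5
ee_pos: [0.5097, -0.1711, 0.1336]
eef_rot: [-1.572, 0.001, -1.376]
force: [0.2, 0.2, -2.3]
grip_width: 0.0356
```

Emit:
play_rows:
  twist:
    - [0,0,0]
    - [0,0,0]
    - [0,0,0]
    - [0,0,0]
    - [0,0,0]
    - [0,0,0]
  travel:
    - [0,0,-0.15]
    - [0,0,-0.3]
    - [0,0,-0.3]
    - [0,0,-0.2]
    - [0,0,-0.1]
    - [0,0,0]
  grip: [1,1,1,1,1,1]

```text
time_s: 29.1
ee_pos: [0.5104, -0.1696, 0.0816]
eef_rot: [-1.572, 0.001, -1.373]
force: [-0.3, 0.3, -1.5]
grip_width: 0.0357
```

```bash
python3 dot.py 0.034;python3 v.py w21
```

```text
[324.8 270.5] 63 tool off [ 0.0014 -0.034   0.0005] world [ 0.5112 -0.1709  0.1156]
{'time_s': 29.15, 'qpos': [-0.3893, 0.4202, 1.6864, 0.0001, 1.0352, -0.5869], 'ee_pos': [0.5106, -0.1699, 0.0822], 'eef_rot': [-1.5709, 0.0001, -1.3732], 'force': [-0.2547, -0.3967, -1.7022], 'grip_width': 0.0357}
```

View pics/w21.png

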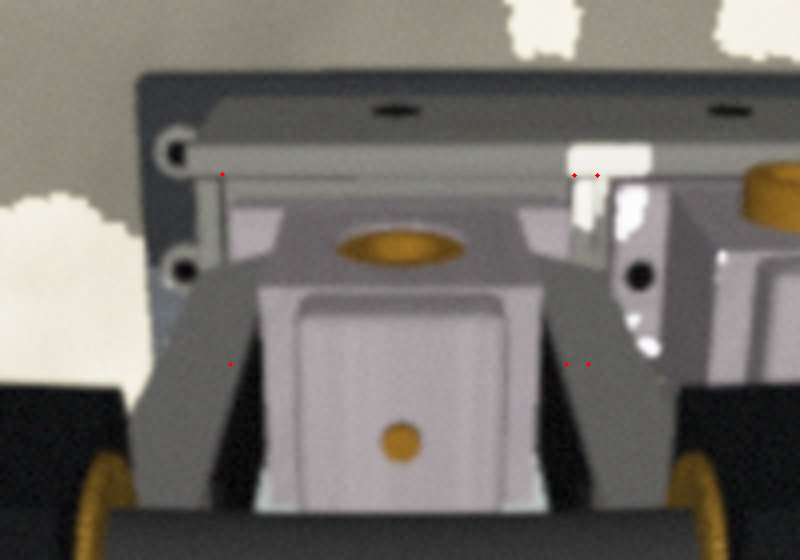

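Emit:
play_rows:
  twist:
    - [0,0,0]
    - [0,0,0]
    - [0,0,0]
    - [0,0,0]
    - [0,0,0]
    - [0,0,0]
  travel:
    - [0,0,-0.08]
    - [0,0,-0.08]
    - [0,0,-0.04]
    - [0,0,-0.03]
    - [0,0,-0.01]
    - [0,0,0]
  grip: [1,1,1,1,1,1]

```text
time_s: 29.8
ee_pos: [0.5105, -0.1703, 0.0702]
eef_rot: [-1.571, 0.0, -1.374]
force: [-0.5, 1.0, -1.2]
grip_width: 0.036
```

```bash
python3 dot.py 0.034;python3 v.py w22
```

```text
[324.8 270.4] 64 tool off [ 0.0013 -0.034   0.0005] world [ 0.5113 -0.1715  0.1042]
{'time_s': 29.85, 'qpos': [-0.39, 0.4373, 1.694, -0.0, 1.0102, -0.5869], 'ee_pos': [0.5106, -0.1703, 0.0703], 'eef_rot': [-1.5707, -0.0001, -1.3739], 'force': [-0.1832, 0.5163, -0.732], 'grip_width': 0.0355}
```

View pics/w22.png

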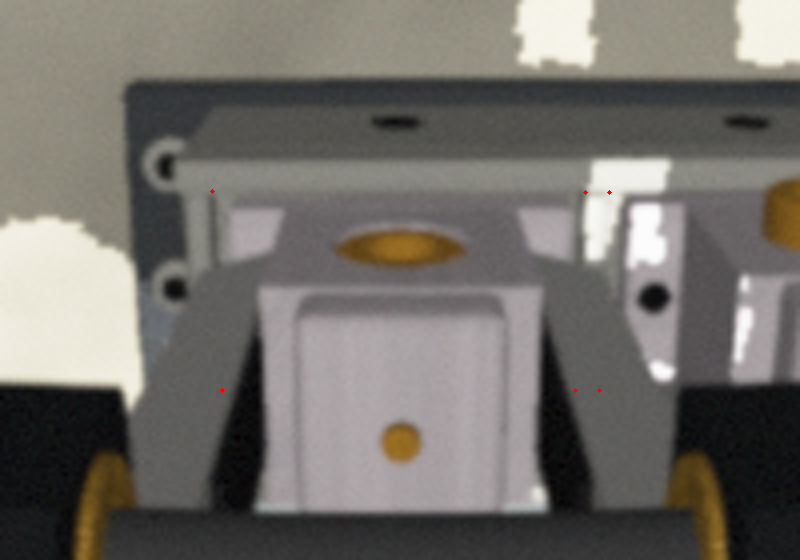

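Emit:
play_rows:
  twist:
    - [0,0,0]
    - [0,0,0]
    - [0,0,0]
    - [0,0,0]
    - [0,0,0]
  travel:
    - [-0.008,0,-0.03]
    - [0,0,-0.03]
    - [0,0,-0.02]
    - [0,0,-0.01]
    - [0,0,0]
  grip: [1,1,1,1,1]

```text
time_s: 30.4
ee_pos: [0.5101, -0.1702, 0.0658]
eef_rot: [-1.571, 0.0, -1.374]
force: [-0.5, -0.2, -0.3]
grip_width: 0.0356
```

Emit:
play_rows:
  twist:
    - [0,0,0]
    - [0,0,0]
    - [0,0,0]
    - [0,0,0]
    - [0,0,0]
    - [0,0,0]
    - [0,0,0]
  travel:
    - [0,0,-0.01]
    - [0,0,-0.01]
    - [0,0,0]
    - [0,0,0]
    - [0,0,0]
    - [0,0,0]
    - [0,0,0]
  grip: [1,1,1,-0.1,-0.1,-0.1,-0.1]

```text
time_s: 31.1
ee_pos: [0.5101, -0.1702, 0.0647]
eef_rot: [-1.571, -0.0, -1.374]
force: [0.0, -0.2, 0.0]
grip_width: 0.0511
```

```bash
python3 dot.py 0.036;python3 v.py w23
```

```text
[324.8 271.5] 64 tool off [ 0.0009 -0.036   0.0005] world [ 0.5108 -0.1711  0.1007]
{'time_s': 31.15, 'qpos': [-0.3902, 0.4449, 1.6985, 0.0, 0.9983, -0.5872], 'ee_pos': [0.5101, -0.1702, 0.0647], 'eef_rot': [-1.5709, 0.0, -1.3738], 'force': [0.0777, 0.5598, 0.5417], 'grip_width': 0.0514}
```

View pics/w23.png

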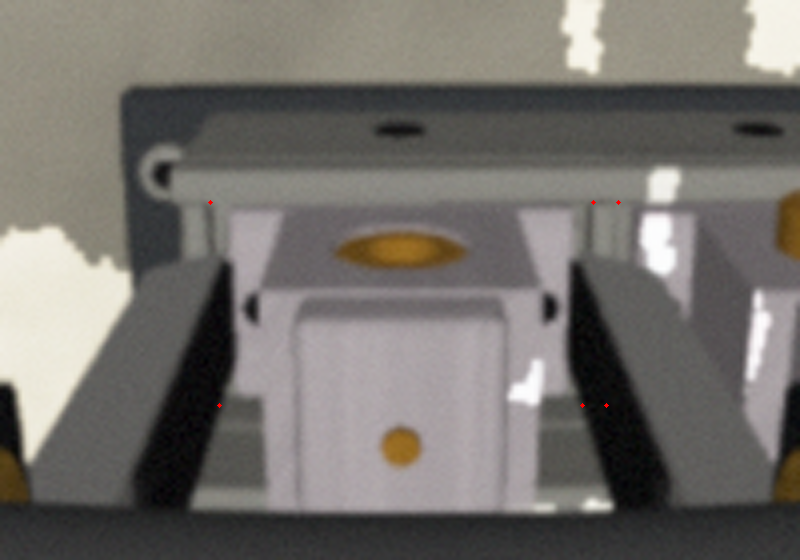

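Emit:
play_rows:
  twist:
    - [0,0,0]
    - [0,0,0]
    - [0,0,0.0874]
    - [0,0,0.0874]
    - [0,0,0.0874]
    - [0,0,0.0874]
    - [0,0,0.0874]
    - [0,0,0.0874]
    - [0,0,0.0874]
    - [0,0,0.0874]
    - [0,0,0.0874]
    - [0,0,0.0874]
  travel:
    - [0,0,1]
    - [0,0,1]
    - [-0.22,0.78,0.07]
    - [-0.22,0.78,0.07]
    - [-0.22,0.78,0.07]
    - [-0.22,0.78,0.07]
    - [-0.22,0.78,0.07]
    - [-0.22,0.78,0.07]
    - [-0.22,0.78,0.07]
    - [-0.22,0.78,0.07]
    - [-0.22,0.78,0.07]
    - [-0.22,0.78,0.07]
  grip: [-0.1,-0.1,0,0,0,0,0,0,0,0,0,0]

```text
time_s: 32.4
ee_pos: [0.3994, 0.2213, 0.2001]
eef_rot: [-1.571, -0.0, 0.005]
force: [0.7, 0.1, -0.1]
grip_width: 0.0471
```

```bash
python3 - <<'E'
from h import *
obs(); w=ctrl.camera('wrist'); save(w,'w24'); np.save('w24.npy',w,allow_pickle=True)
for k in ['drift_body','drift_tip']:
  for x in ctrl.boxes_of(k,w): print(k,np.round(x['point'],1),round(x['confidence'],2))
E
```

```text
{'time_s': 32.4, 'qpos': [0.4258, 0.1026, 1.7903, -0.0, 1.2482, -1.1498], 'ee_pos': [0.3994, 0.2213, 0.2001], 'eef_rot': [-1.5706, -0.0004, 0.0047], 'force': [0.6848, 0.0865, -0.0713], 'grip_width': 0.0471}
drift_body [336.8 213.9] 0.64
drift_tip [339.8 213.1] 0.73
```

View pics/w24.png

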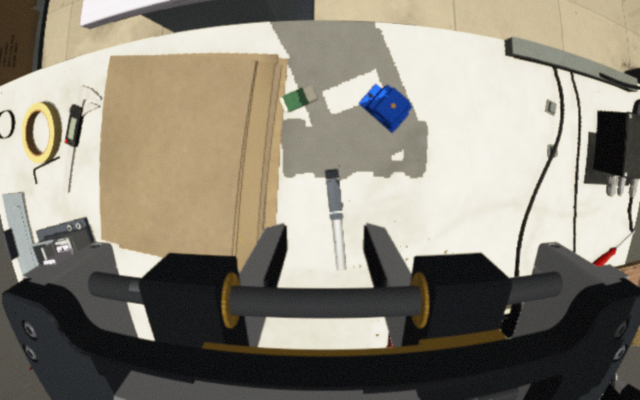

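```bash
python3 - <<'E'
from h import *
w=np.load('w24.npy',allow_pickle=True).item()
crop(w,'w24c',336,222,50,60,5)
E
```

```text
(no output)
```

View pics/w24c.png

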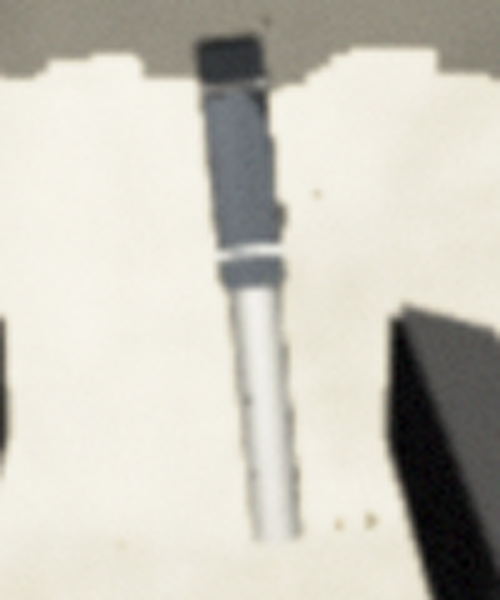

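```bash
python3 - <<'E'
from h import *
w=np.load('w24.npy',allow_pickle=True).item()
g=lambda u,v,z:atz(w,(286+u/5,162+v/5),z,True)
a,b,t=g(229,40,.014),g(252,288,.014),g(277,540,.012)
print(a,b,t,(a+b)/2,np.linalg.norm(a-b),np.linalg.norm(t-b)); d=t-a; print('dir',np.degrees(np.arctan2(d[1],d[0])))
E
```

```text
[0.38442617 0.230038   0.014     ] [0.44502202 0.23618838 0.014     ] [0.51440761 0.24388916 0.012     ] [0.4147241  0.23311319 0.014     ] 0.06090717877972224 0.06984026006409148
dir 6.0826316562219915
```

Emit:
play_rows:
  twist:
    - [0,0,0.064]
    - [0,0,0]
    - [0,0,0]
    - [0,0,0]
    - [0,0,0]
    - [0,0,0]
    - [0,0,0]
    - [0,0,0]
    - [0,0,0]
  travel:
    - [0.306,0.236,-0.4]
    - [0,0,-0.7]
    - [0,0,-0.8]
    - [0,0,-0.8]
    - [0,0,-0.6]
    - [0,0,-0.3]
    - [0,0,-0.1]
    - [0,0,-0.06]
    - [0,0,0]
  grip: [0,0,0,0,0,0,0,0,0]

```text
time_s: 33.45
ee_pos: [0.4159, 0.2313, 0.0123]
eef_rot: [-1.571, -0.001, 0.099]
force: [-0.4, -0.2, 0.4]
grip_width: 0.0473
```

```bash
python3 v.py w25
```

```text
{'time_s': 33.45, 'qpos': [0.4307, 0.4205, 1.8957, -0.0001, 0.8247, -1.2387], 'ee_pos': [0.4159, 0.2313, 0.0123], 'eef_rot': [-1.5706, -0.0008, 0.0986], 'force': [-0.4198, -0.2045, 0.4018], 'grip_width': 0.0473}
```

View pics/w25.png

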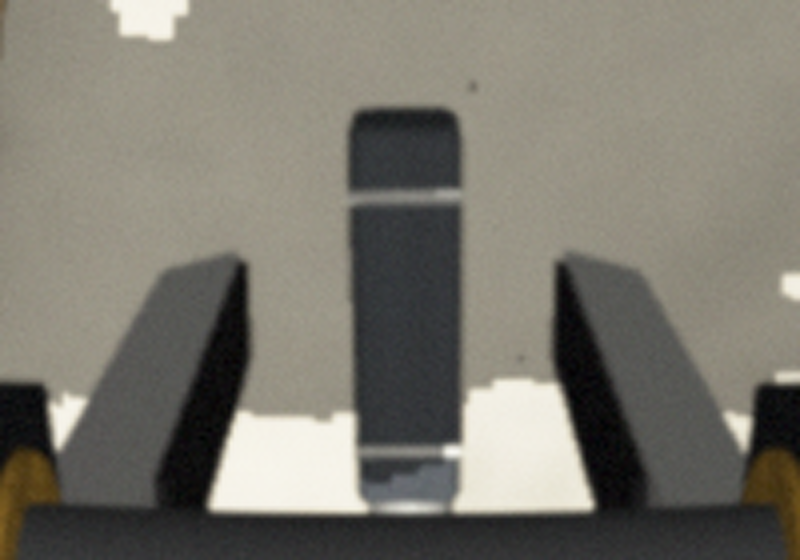

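Emit:
play_rows:
  twist:
    - [0,0,0.005]
    - [0,0,0]
    - [0,0,0]
    - [0,0,0]
    - [0,0,0]
    - [0,0,0]
    - [0,0,0]
  travel:
    - [-0.01,0.03,-0.04]
    - [0,0,0]
    - [0,0,0]
    - [0,0,0]
    - [0,0,0]
    - [0,0,0]
    - [0,0,0]
  grip: [0,0,1,1,1,1,1]
  force: 55

```text
time_s: 34.2
ee_pos: [0.4149, 0.233, 0.0098]
eef_rot: [-1.571, 0.0, 0.107]
force: [0.3, -0.1, 0.9]
grip_width: 0.0154
```

```bash
python3 v.py w26
```

```text
{'time_s': 34.2, 'qpos': [0.4348, 0.4256, 1.8959, 0.0, 0.8202, -1.2434], 'ee_pos': [0.4149, 0.233, 0.0098], 'eef_rot': [-1.5708, 0.0001, 0.1074], 'force': [0.3177, -0.0837, 0.8531], 'grip_width': 0.0154}
```

View pics/w26.png

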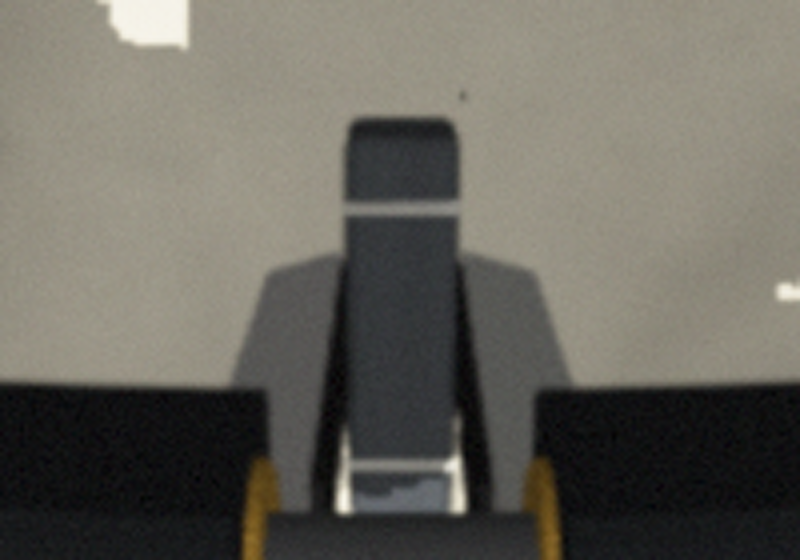

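```bash
python3 - <<'E'
from h import *
w=np.load('w26.npy',allow_pickle=True).item(); ob=ctrl.get_obs(); Rt=R.from_euler('xyz',ob['eef_rot']).as_matrix()
for u,v,z in [(402,118,.013),(402,208,.016),(402,465,.016)]: print(Rt.T@(atz(w,(225+u/4,160+v/4),z,True)-ob['ee_pos']))
# targets: 
for x in (-.064,0,.064): print(x,[F((x,y,0)).round(4)[0,:2].tolist() for y in (.155,.145,.135,.11,.08,.073)])
E
```

```text
[-0.03189034 -0.00323006  0.00113802]
[-0.01969712 -0.00622981  0.00113378]
[ 0.02066111 -0.006229    0.00114075]
-0.064 [[0.4844, -0.0365], [0.4864, -0.0463], [0.4883, -0.0561], [0.4932, -0.0806], [0.499, -0.11], [0.5004, -0.1169]]
0 [[0.5472, -0.024], [0.5491, -0.0338], [0.5511, -0.0436], [0.5559, -0.0682], [0.5618, -0.0976], [0.5631, -0.1045]]
0.064 [[0.61, -0.0116], [0.6119, -0.0214], [0.6139, -0.0312], [0.6187, -0.0557], [0.6246, -0.0851], [0.6259, -0.092]]
```

Emit:
play_rows:
  twist:
    - [0,0,0]
    - [0,0,0]
    - [0,0,0]
  travel:
    - [0,0,0.4]
    - [0,0,1]
    - [0,0,1]
  grip: [1,1,1]

```text
time_s: 34.55
ee_pos: [0.4141, 0.2327, 0.1306]
eef_rot: [-1.572, 0.002, 0.107]
force: [1.0, 1.0, -2.6]
grip_width: 0.0151
```

Emit:
play_rows:
  twist:
    - [0,0,-0.0858]
    - [0,0,-0.0858]
    - [0,0,-0.0858]
    - [0,0,-0.0858]
    - [0,0,-0.0858]
    - [0,0,-0.0858]
    - [0,0,-0.0858]
    - [0,0,-0.0858]
    - [0,0,-0.0858]
    - [0,0,-0.0858]
    - [0,0,-0.0858]
    - [0,0,0]
  travel:
    - [0.125,-0.481,0]
    - [0.125,-0.481,0]
    - [0.125,-0.481,0]
    - [0.125,-0.481,0]
    - [0.125,-0.481,0]
    - [0.125,-0.481,0]
    - [0.125,-0.481,0]
    - [0.125,-0.481,0]
    - [0.125,-0.481,0]
    - [0.125,-0.481,0]
    - [0.125,-0.481,0]
    - [0,0,0]
  grip: [1,1,1,1,1,1,1,1,1,1,1,1]

```text
time_s: 35.75
ee_pos: [0.4839, -0.0335, 0.1295]
eef_rot: [-1.571, -0.0, -1.381]
force: [-0.2, 0.3, -0.8]
grip_width: 0.0152
```

```bash
python3 - <<'E'
from h import *
obs(); w=ctrl.camera('wrist'); save(w,'w27'); np.save('w27.npy',w,allow_pickle=True)
p=ctrl.camera('scene'); crop(p,'s27',320,200,60,50,6)
p=ctrl.camera('top'); crop(p,'t27',345,185,65,50,6)
E
```

```text
{'time_s': 35.75, 'qpos': [-0.1446, 0.2478, 1.7961, -0.0003, 1.0979, -0.3337], 'ee_pos': [0.4839, -0.0335, 0.1295], 'eef_rot': [-1.5711, -0.0002, -1.3815], 'force': [-0.1891, 0.2828, -0.7811], 'grip_width': 0.0152}
```

View pics/w27.png

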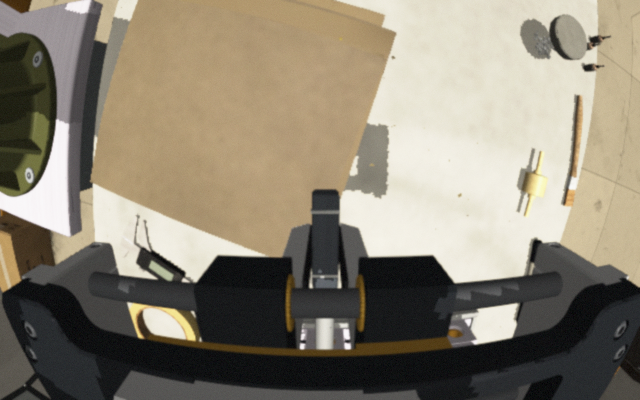

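View pics/t27.png

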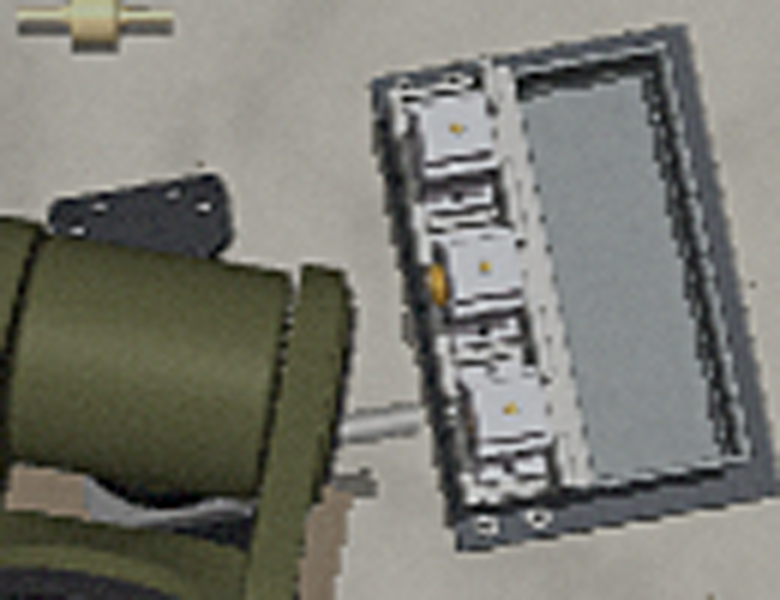

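Emit:
play_rows:
  twist:
    - [0,0,0.004]
    - [0,0,0]
    - [0,0,0]
    - [0,0,0]
    - [0,0,0]
  travel:
    - [0,0,-0.3]
    - [0,0,-0.4]
    - [0,0,-0.3]
    - [0,0,-0.13]
    - [0,0,0]
  grip: [1,1,1,1,1]

```text
time_s: 36.4
ee_pos: [0.4832, -0.0309, 0.0727]
eef_rot: [-1.572, 0.001, -1.367]
force: [-0.7, -0.3, -1.2]
grip_width: 0.0156
```

```bash
python3 - <<'E'
from h import *
obs(); 
p=ctrl.camera('scene'); crop(p,'s28',320,200,60,50,6)
q=ctrl.camera('top'); crop(q,'t28',345,185,65,50,6)
ob=ctrl.get_obs(); Rt=R.from_euler('xyz',ob['eef_rot']).as_matrix()
tip=ob['ee_pos']+Rt@[.1,.0018,0]; print(tip, 'scene',pix(p,tip),(pix(p,tip)-[260,150])*6,'top',pix(q,tip),(pix(q,tip)-[280,135])*6)
E
```

```text
{'time_s': 36.4, 'qpos': [-0.1395, 0.3301, 1.8427, 0.0, 0.9702, -0.3432], 'ee_pos': [0.4832, -0.0309, 0.0727], 'eef_rot': [-1.5721, 0.0005, -1.3672], 'force': [-0.6692, -0.3316, -1.1899], 'grip_width': 0.0156}
[ 0.50408885 -0.12915964  0.07210913] scene [[328.92685923 196.35298076]] [[413.5611554  278.11788457]] top [[347.53883845 206.18669121]] [[405.2330307  427.12014725]]
```

View pics/s28.png

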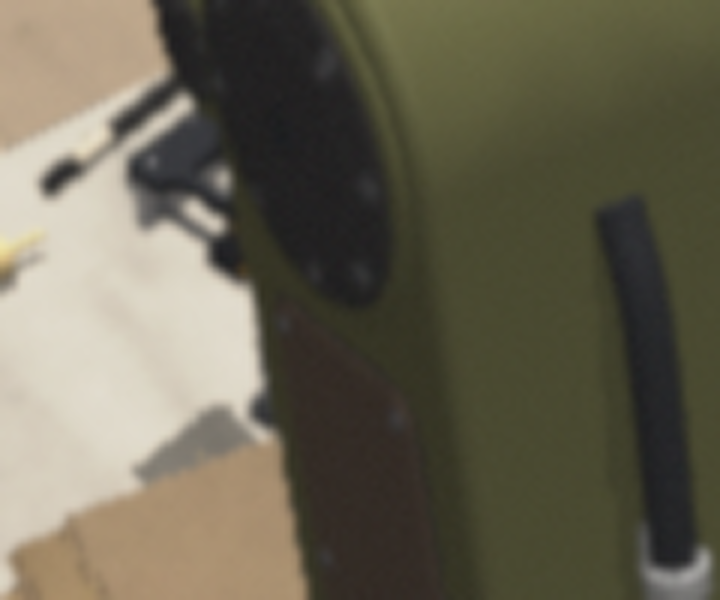

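View pics/t28.png

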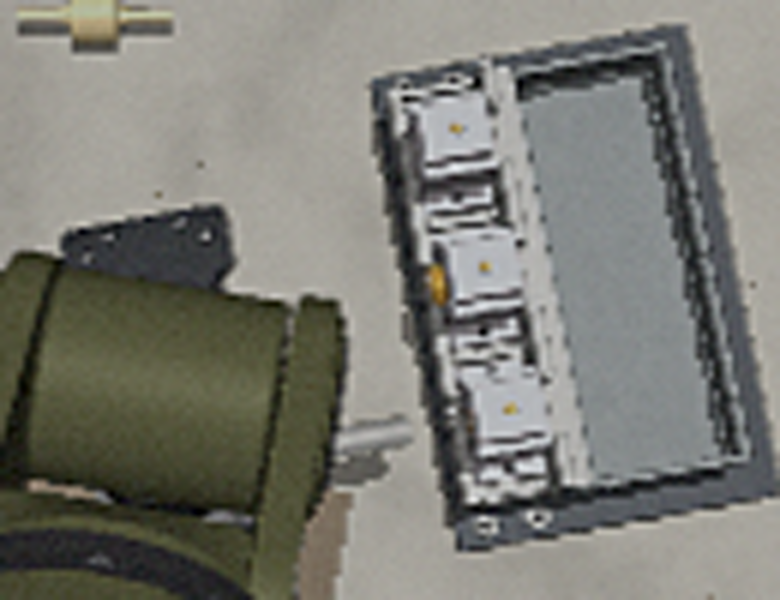

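Emit:
play_rows:
  twist:
    - [0,0,0]
    - [0,0,0]
    - [0,0,0]
    - [0,0,0]
    - [0,0,0]
  travel:
    - [0.039,-0.196,0]
    - [0.039,-0.196,0]
    - [0.02,-0.1,0]
    - [0.02,-0.1,0]
    - [0,0,0]
  grip: [1,1,1,1,1]

```text
time_s: 37.0
ee_pos: [0.4896, -0.0618, 0.0733]
eef_rot: [-1.571, -0.0, -1.37]
force: [0.6, 0.0, -1.1]
grip_width: 0.0152
```

```bash
cat > fx.py <<'E'
from h import *
o=obs(); X,Y,ph=FX; v=o['ee_pos'][:2]-np.array([X,Y]); c,s=np.cos(ph),np.sin(ph)
x,y=c*v[0]+s*v[1],-s*v[0]+c*v[1]; e=o['eef_rot'][2]-(ph-np.pi/2)
print('fix x %.4f y %.4f tip y %.4f yaw err deg %.2f tip x %.4f'%(x,y,y-.1,np.degrees(e),x+.1*np.sin(e)))
E
python3 fx.py; python3 - <<'E'
from h import *
w=ctrl.camera('wrist'); crop(w,'w29',325,280,60,60,5)
E
```

```text
{'time_s': 37.0, 'qpos': [-0.1998, 0.3466, 1.8179, -0.0, 0.977, -0.4008], 'ee_pos': [0.4896, -0.0618, 0.0733], 'eef_rot': [-1.5708, -0.0, -1.3697], 'force': [0.6413, 0.0141, -1.1158], 'grip_width': 0.0152}
fix x -0.0638 y 0.1291 tip y 0.0291 yaw err deg 0.31 tip x -0.0633
```

View pics/w29.png

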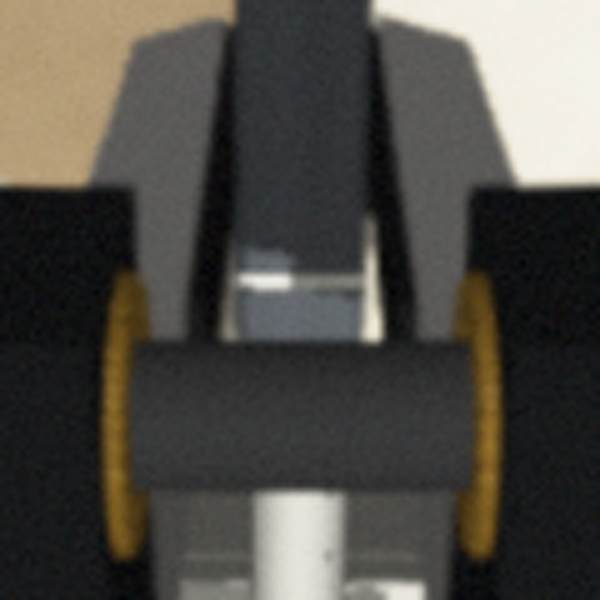

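Emit:
play_rows:
  twist:
    - [0,0,0]
    - [0,0,0]
    - [0,0,0]
    - [0,0,0]
  travel:
    - [0.02,-0.1,0]
    - [0.039,-0.196,0]
    - [0.039,-0.196,0]
    - [0,0,0]
  grip: [1,1,1,1]

```text
time_s: 37.45
ee_pos: [0.4947, -0.087, 0.0732]
eef_rot: [-1.571, -0.0, -1.37]
force: [-0.2, -0.3, -1.5]
grip_width: 0.0157
```

```bash
python3 fx.py; python3 - <<'E'
from h import *
q=ctrl.camera('top'); crop(q,'t30',365,185,50,50,6)
E
```

```text
{'time_s': 37.45, 'qpos': [-0.2469, 0.3636, 1.7939, -0.0002, 0.9839, -0.4476], 'ee_pos': [0.4947, -0.087, 0.0732], 'eef_rot': [-1.5706, -0.0003, -1.37], 'force': [-0.1527, -0.3176, -1.4926], 'grip_width': 0.0157}
fix x -0.0637 y 0.1034 tip y 0.0034 yaw err deg 0.29 tip x -0.0632
```

View pics/t30.png

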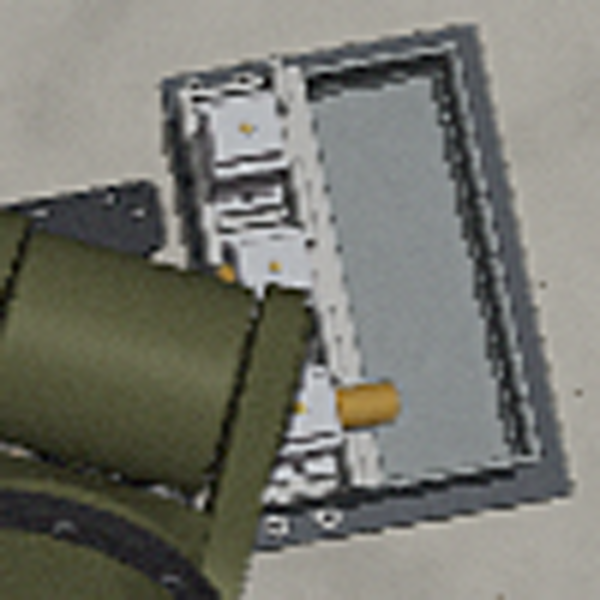

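Works: the bushing is emerging behind the wall at crop (368,403). Continue pushing to the end.

Emit:
play_rows:
  twist:
    - [0,0,0]
    - [0,0,0]
    - [0,0,0]
    - [0,0,0]
    - [0,0,0]
  travel:
    - [0.039,-0.196,0]
    - [0.039,-0.196,0]
    - [0.02,-0.1,0]
    - [0,0,0]
    - [0,0,0]
  grip: [1,1,1,1,1]

```text
time_s: 38.0
ee_pos: [0.4993, -0.1103, 0.0732]
eef_rot: [-1.571, 0.0, -1.369]
force: [-0.3, 0.0, -1.6]
grip_width: 0.0153
```

```bash
python3 fx.py; python3 - <<'E'
from h import *
q=ctrl.camera('top'); crop(q,'t31',365,185,50,50,6)
E
```

```text
{'time_s': 38.0, 'qpos': [-0.2892, 0.3814, 1.7684, 0.0001, 0.992, -0.4909], 'ee_pos': [0.4993, -0.1103, 0.0732], 'eef_rot': [-1.5709, 0.0001, -1.3691], 'force': [-0.2536, 0.0262, -1.6179], 'grip_width': 0.0153}
fix x -0.0638 y 0.0796 tip y -0.0204 yaw err deg 0.34 tip x -0.0632
```

View pics/t31.png

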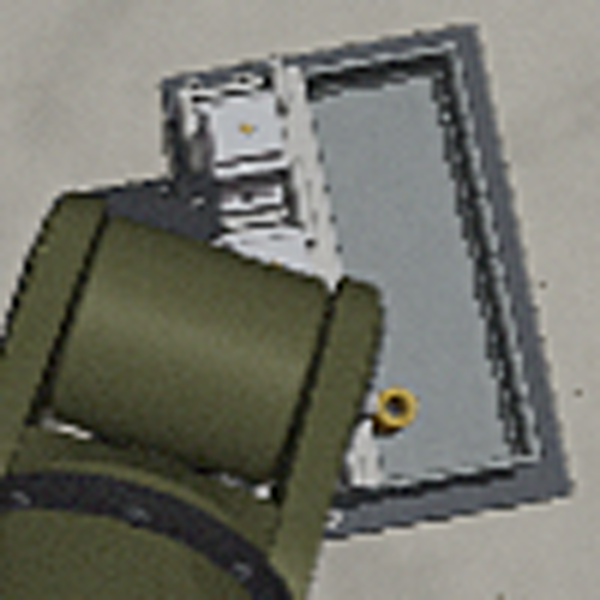

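Emit:
play_rows:
  twist:
    - [0,0,0]
    - [0,0,0]
    - [0,0,0]
    - [0,0,0]
    - [0,0,0]
    - [0,0,-0.003]
    - [0,0,0]
    - [0,0,0]
    - [0,0,0]
  travel:
    - [-0.039,0.196,0]
    - [-0.078,0.392,0]
    - [-0.078,0.392,0]
    - [-0.078,0.392,0]
    - [-0.039,0.196,0]
    - [0.419,0.083,0]
    - [0.419,0.083,0]
    - [0.419,0.083,0]
    - [0,0,0]
  grip: [1,1,1,1,1,1,1,1,1]

```text
time_s: 38.95
ee_pos: [0.5482, -0.0188, 0.0732]
eef_rot: [-1.57, -0.0, -1.373]
force: [0.2, -0.5, -1.4]
grip_width: 0.0152
```

```bash
python3 fx.py; python3 - <<'E'
from h import *
q=ctrl.camera('top'); crop(q,'t32',355,185,60,50,6)
E
```

```text
{'time_s': 38.95, 'qpos': [-0.101, 0.4524, 1.6631, 0.0001, 1.025, -0.2992], 'ee_pos': [0.5482, -0.0188, 0.0732], 'eef_rot': [-1.5698, -0.0003, -1.3727], 'force': [0.1627, -0.5065, -1.4243], 'grip_width': 0.0152}
fix x 0.0020 y 0.1599 tip y 0.0599 yaw err deg 0.14 tip x 0.0022
```

View pics/t32.png

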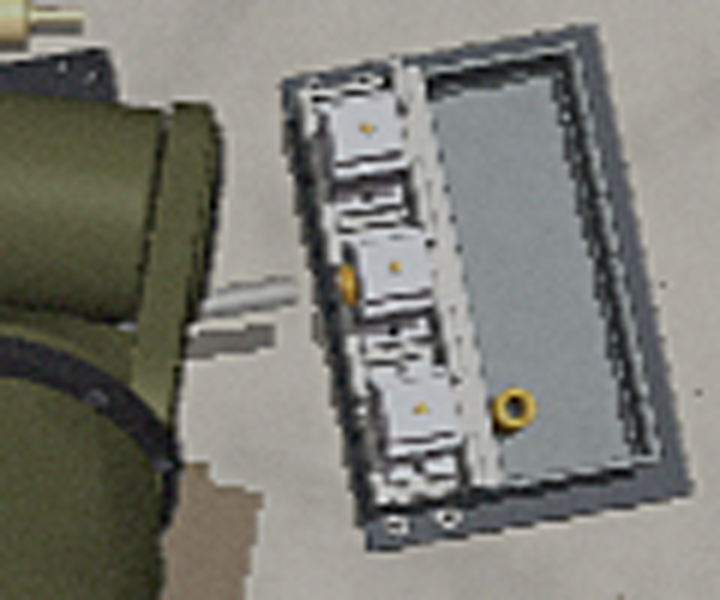

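Emit:
play_rows:
  twist:
    - [0,0,0]
    - [0,0,0]
    - [0,0,0]
    - [0,0,0]
    - [0,0,0]
    - [0,0,0]
  travel:
    - [-0.039,-0.008,0]
    - [0.039,-0.196,0]
    - [0.039,-0.196,0]
    - [0.039,-0.196,0]
    - [0.039,-0.196,0]
    - [0,0,0]
  grip: [1,1,1,1,1,1]

```text
time_s: 39.6
ee_pos: [0.5526, -0.0606, 0.0732]
eef_rot: [-1.571, -0.0, -1.375]
force: [-0.6, 0.9, -1.0]
grip_width: 0.0153
```

```bash
python3 fx.py; python3 - <<'E'
from h import *
q=ctrl.camera('top'); crop(q,'t33',355,185,60,50,6)
print(F((-.064,-.05,.04)), atz(q,(380.8,203),.04))
E
```

```text
{'time_s': 39.6, 'qpos': [-0.175, 0.4672, 1.6405, -0.0002, 1.0336, -0.3706], 'ee_pos': [0.5526, -0.0606, 0.0732], 'eef_rot': [-1.5706, -0.0002, -1.3751], 'force': [-0.5545, 0.9456, -1.0388], 'grip_width': 0.0153}
fix x -0.0018 y 0.1181 tip y 0.0181 yaw err deg 0.00 tip x -0.0018
[[ 0.52427431 -0.2375506   0.04      ]] [ 0.51853956 -0.22365569  0.04      ]
```

View pics/t33.png

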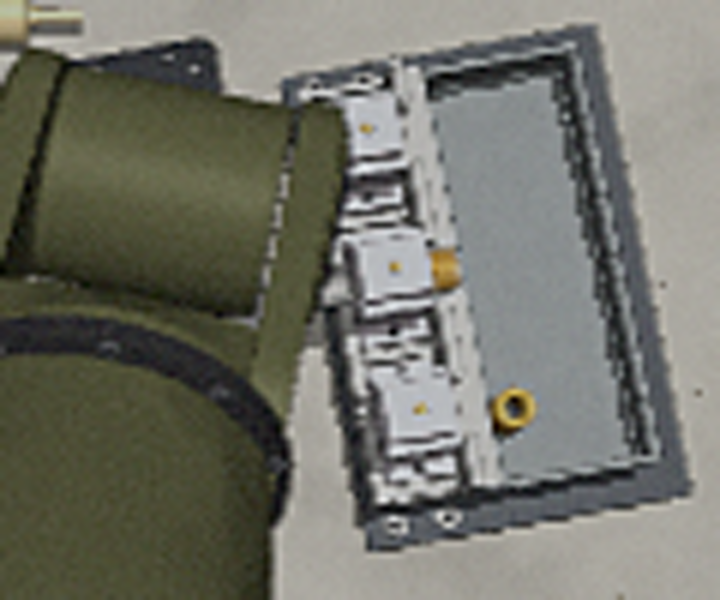

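Emit:
play_rows:
  twist:
    - [0,0,0]
    - [0,0,0]
    - [0,0,0]
    - [0,0,0]
    - [0,0,0]
    - [0,0,0]
  travel:
    - [0.055,-0.192,0]
    - [0.039,-0.196,0]
    - [0.039,-0.196,0]
    - [0.033,-0.16,0]
    - [0,0,0]
    - [0,0,0]
  grip: [1,1,1,1,1,1]

```text
time_s: 40.25
ee_pos: [0.5607, -0.0964, 0.0732]
eef_rot: [-1.571, 0.0, -1.374]
force: [-0.9, 0.3, -3.3]
grip_width: 0.0155
```

```bash
python3 fx.py; python3 - <<'E'
from h import *
q=ctrl.camera('top'); crop(q,'t34',355,185,60,50,6)
E
```

```text
{'time_s': 40.25, 'qpos': [-0.2346, 0.4928, 1.6016, 0.0001, 1.0474, -0.4315], 'ee_pos': [0.5607, -0.0964, 0.0732], 'eef_rot': [-1.5709, 0.0001, -1.374], 'force': [-0.8949, 0.2999, -3.2633], 'grip_width': 0.0155}
fix x -0.0008 y 0.0814 tip y -0.0186 yaw err deg 0.06 tip x -0.0007
```

View pics/t34.png

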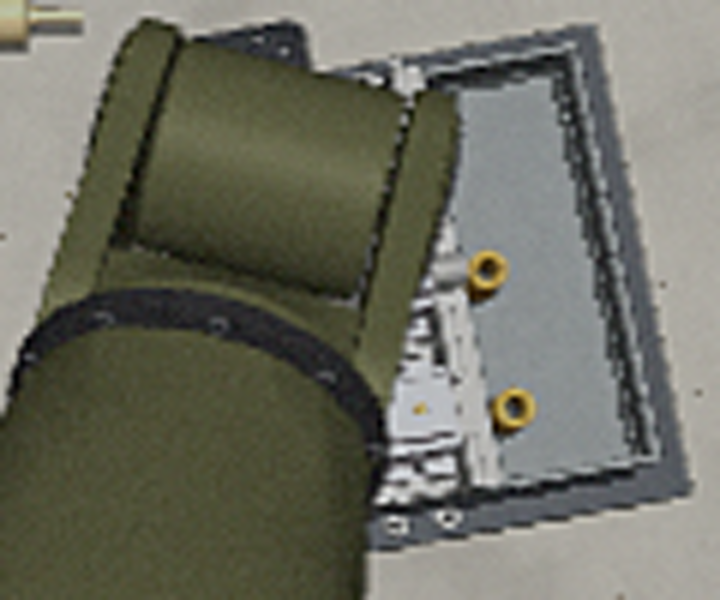

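Emit:
play_rows:
  twist:
    - [0,0,0]
    - [0,0,0]
    - [0,0,0]
    - [0,0,0]
    - [0,0,0]
    - [0,0,0]
    - [0,0,0]
    - [0,0,0]
  travel:
    - [0.02,-0.1,0]
    - [0,0,0]
    - [-0.039,0.196,0]
    - [-0.078,0.392,0]
    - [-0.078,0.392,0]
    - [-0.078,0.392,0]
    - [-0.058,0.294,0]
    - [0,0,0]
  grip: [1,1,1,1,1,1,1,1]

```text
time_s: 41.1
ee_pos: [0.5448, -0.0161, 0.0733]
eef_rot: [-1.571, 0.0, -1.372]
force: [0.2, -0.1, -2.1]
grip_width: 0.0155
```

```bash
python3 fx.py; python3 - <<'E'
from h import *
q=ctrl.camera('top'); crop(q,'t35',355,185,60,50,6)
E
```

```text
{'time_s': 41.1, 'qpos': [-0.0969, 0.4463, 1.6721, 0.0002, 1.0234, -0.2962], 'ee_pos': [0.5448, -0.0161, 0.0733], 'eef_rot': [-1.5709, 0.0002, -1.3716], 'force': [0.2248, -0.1423, -2.0752], 'grip_width': 0.0155}
fix x -0.0008 y 0.1632 tip y 0.0632 yaw err deg 0.20 tip x -0.0004
```

View pics/t35.png

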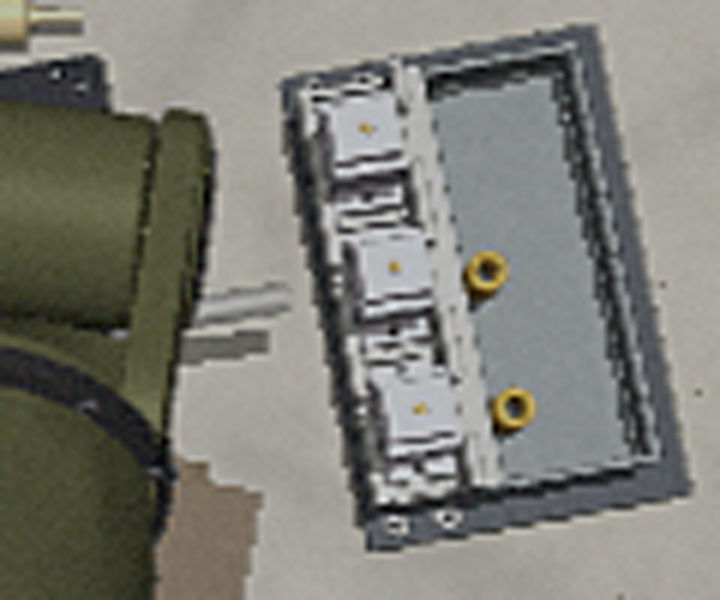

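Emit:
play_rows:
  twist:
    - [0,0,0]
    - [0,0,-0.002]
    - [0,0,0]
    - [0,0,0]
    - [0,0,0]
  travel:
    - [0.415,0.082,0]
    - [0.415,0.082,0]
    - [0.415,0.082,0]
    - [0,0,0]
    - [0,0,0]
  grip: [1,1,1,1,1]

```text
time_s: 41.65
ee_pos: [0.6071, -0.0062, 0.0728]
eef_rot: [-1.572, 0.0, -1.377]
force: [-0.5, 0.3, -2.0]
grip_width: 0.0153
```

```bash
python3 fx.py
```

```text
{'time_s': 41.65, 'qpos': [-0.0705, 0.5687, 1.483, -0.0001, 1.0908, -0.2642], 'ee_pos': [0.6071, -0.0062, 0.0728], 'eef_rot': [-1.5716, 0.0001, -1.377], 'force': [-0.451, 0.3328, -1.9511], 'grip_width': 0.0153}
fix x 0.0623 y 0.1608 tip y 0.0608 yaw err deg -0.11 tip x 0.0621
```

Shift +1.5 mm in fixture x, then push 45 mm.

Emit:
play_rows:
  twist:
    - [0,0,0]
    - [0,0,0]
    - [0,0,0]
    - [0,0,0]
    - [0,0,0]
    - [0,0,0]
    - [0,0,0]
  travel:
    - [0.029,0.006,0]
    - [0.039,-0.196,0]
    - [0.039,-0.196,0]
    - [0.039,-0.196,0]
    - [0.039,-0.196,0]
    - [0.02,-0.1,0]
    - [0,0,0]
  grip: [1,1,1,1,1,1,1]

```text
time_s: 42.35
ee_pos: [0.6178, -0.0504, 0.0732]
eef_rot: [-1.571, -0.0, -1.378]
force: [0.3, -0.2, -2.4]
grip_width: 0.0154
```

```bash
python3 fx.py; python3 - <<'E'
from h import *
q=ctrl.camera('top'); crop(q,'t36',355,185,60,50,6)
E
```

```text
{'time_s': 42.35, 'qpos': [-0.1405, 0.593, 1.4427, -0.0001, 1.106, -0.3336], 'ee_pos': [0.6178, -0.0504, 0.0732], 'eef_rot': [-1.5708, -0.0, -1.3777], 'force': [0.2899, -0.1883, -2.3653], 'grip_width': 0.0154}
fix x 0.0641 y 0.1154 tip y 0.0154 yaw err deg -0.15 tip x 0.0638
```

View pics/t36.png

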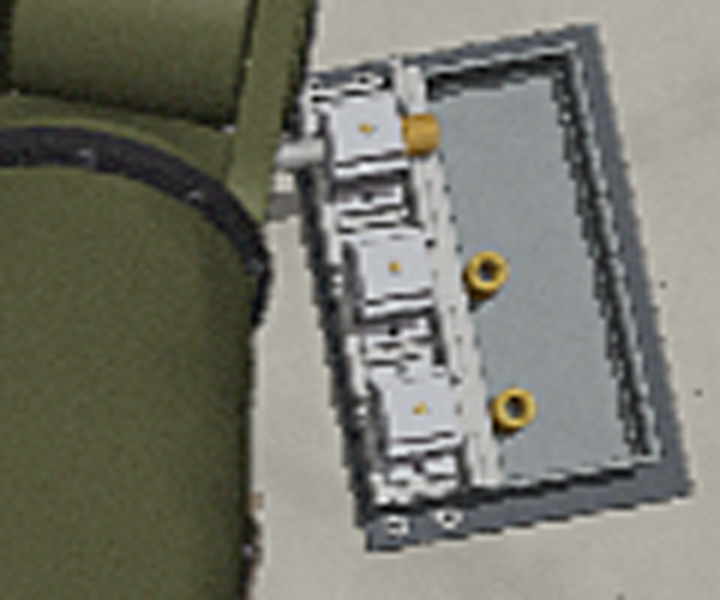

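Emit:
play_rows:
  twist:
    - [0,0,0]
    - [0,0,0]
    - [0,0,0]
    - [0,0,0]
    - [0,0,0]
    - [0,0,0]
    - [0,0,0]
    - [0,0,0]
    - [0,0,0]
    - [0,0,0]
    - [0,0,0]
  travel:
    - [0.039,-0.196,0]
    - [0.039,-0.196,0]
    - [0.039,-0.196,0]
    - [0.033,-0.16,0]
    - [0,0,0]
    - [-0.039,0.196,0]
    - [-0.078,0.392,0]
    - [-0.078,0.392,0]
    - [-0.078,0.392,0]
    - [-0.078,0.392,0]
    - [0,0,0]
  grip: [1,1,1,1,1,1,1,1,1,1,1]

```text
time_s: 43.5
ee_pos: [0.6068, 0.0051, 0.0734]
eef_rot: [-1.571, 0.001, -1.373]
force: [-0.5, -1.2, -1.1]
grip_width: 0.0153
```

```bash
python3 fx.py; python3 - <<'E'
from h import *
q=ctrl.camera('top'); crop(q,'t37',355,185,60,50,6); save(q,'t37f')
E
```

```text
{'time_s': 43.5, 'qpos': [-0.0522, 0.567, 1.4841, 0.0005, 1.0908, -0.2501], 'ee_pos': [0.6068, 0.0051, 0.0734], 'eef_rot': [-1.571, 0.0005, -1.3731], 'force': [-0.5323, -1.2478, -1.1461], 'grip_width': 0.0153}
fix x 0.0641 y 0.1719 tip y 0.0719 yaw err deg 0.11 tip x 0.0643
```

View pics/t37.png

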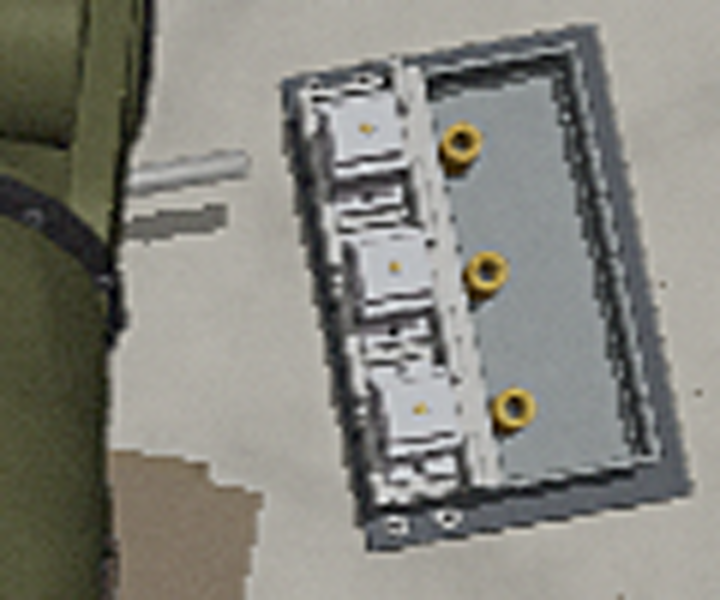

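View pics/t37f.png

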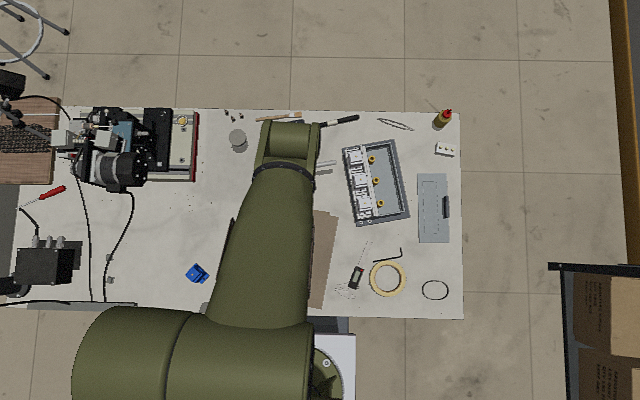

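Emit:
play_rows:
  twist:
    - [0,0,0]
    - [0,0,0]
    - [0,0,0]
    - [0,0,0]
    - [0,0,0]
    - [0,0,0]
    - [0,0,0]
    - [0,0,0]
    - [0,0,0]
    - [0,0,0]
  travel:
    - [-0.085,0.625,0]
    - [-0.085,0.625,0]
    - [-0.085,0.625,0]
    - [-0.085,0.625,0]
    - [0,0,-0.4]
    - [0,0,-0.4]
    - [0,0,-0.3]
    - [0,0,-0.1]
    - [0,0,-0.03]
    - [0,0,0]
  grip: [1,1,1,1,1,1,1,1,1,1]

```text
time_s: 44.55
ee_pos: [0.591, 0.1261, 0.0123]
eef_rot: [-1.57, -0.0, -1.377]
force: [-0.1, -0.7, -1.9]
grip_width: 0.0154
```

Emit:
play_rows:
  twist:
    - [0,0,0]
    - [0,0,0]
    - [0,0,0]
    - [0,0,0]
  travel:
    - [0,0,-0.02]
    - [0,0,-0.02]
    - [0,0,-0.01]
    - [0,0,0]
  grip: [1,1,1,1]

```text
time_s: 44.95
ee_pos: [0.5908, 0.1262, 0.0098]
eef_rot: [-1.57, -0.0, -1.377]
force: [-1.7, -0.7, 4.0]
grip_width: 0.0155
```

Emit:
play_rows:
  twist:
    - [0,0,0]
    - [0,0,0]
    - [0,0,0]
    - [0,0,0]
    - [0,0,0]
    - [0,0,0]
    - [0,0,0]
    - [0,0,0]
  travel:
    - [0,0,0]
    - [0,0,0]
    - [0,0,0]
    - [0,0,0.2]
    - [0,0,0.6]
    - [0,0,1]
    - [0,0,1]
    - [0,0,1]
  grip: [0,0,0,0,0,0,0,0]

```text
time_s: 45.75
ee_pos: [0.5903, 0.1262, 0.2021]
eef_rot: [-1.57, -0.0, -1.377]
force: [0.2, -0.1, 0.9]
grip_width: 0.047
```

```bash
python3 - <<'E'
from h import *
obs(); w=ctrl.camera('wrist'); save(w,'w38')
q=ctrl.camera('top'); np.save('t38.npy',q,allow_pickle=True); crop(q,'t38',425,195,60,60,6)
for k in ['lid_seat','lid_grip']: print([(k,x['point'],x['confidence']) for x in ctrl.boxes_of(k,q)])
E
```

```text
{'time_s': 45.75, 'qpos': [0.15, 0.4281, 1.3739, 0.0, 1.339, -0.0442], 'ee_pos': [0.5903, 0.1262, 0.2021], 'eef_rot': [-1.5702, -0.0, -1.3767], 'force': [0.1804, -0.1206, 0.8697], 'grip_width': 0.047}
[('lid_seat', [432.1, 203.6], 0.81), ('lid_seat', [364.0, 190.4], 0.23)]
[('lid_grip', [434.0, 208.8], 0.9)]
```

View pics/w38.png

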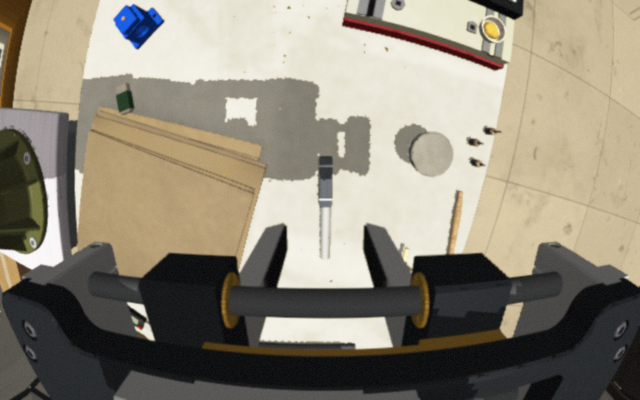

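View pics/t38.png

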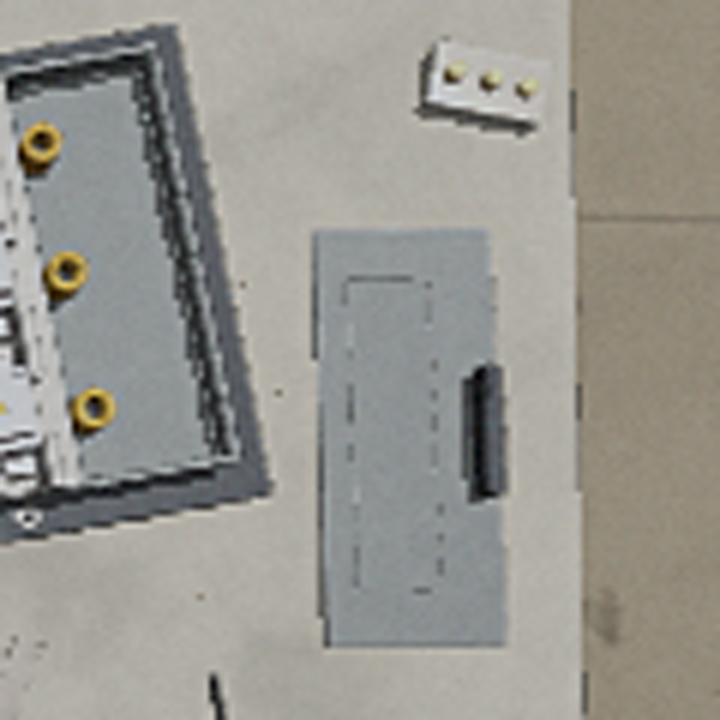

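Emit:
play_rows:
  twist:
    - [0,0,-0.0936]
    - [0,0,-0.0936]
    - [0,0,-0.0936]
    - [0,0,-0.0936]
    - [0,0,-0.0936]
    - [0,0,-0.0936]
    - [0,0,-0.0936]
    - [0,0,-0.0936]
    - [0,0,-0.0936]
    - [0,0,-0.0936]
    - [0,0,-0.0936]
    - [0,0,-0.0936]
  travel:
    - [-0.167,-0.922,0]
    - [-0.167,-0.922,0]
    - [-0.167,-0.922,0]
    - [-0.167,-0.922,0]
    - [-0.167,-0.922,0]
    - [-0.167,-0.922,0]
    - [-0.167,-0.922,0]
    - [-0.167,-0.922,0]
    - [-0.167,-0.922,0]
    - [-0.167,-0.922,0]
    - [-0.167,-0.922,0]
    - [-0.167,-0.922,0]
  grip: [0,0,0,0,0,0,0,0,0,0,0,0]

```text
time_s: 47.15
ee_pos: [0.4893, -0.4284, 0.1975]
eef_rot: [-1.573, -0.002, 3.136]
force: [0.8, 0.1, -0.1]
grip_width: 0.047
```

```bash
python3 - <<'E'
from h import *
obs(); w=ctrl.camera('wrist'); save(w,'w39'); np.save('w39.npy',w,allow_pickle=True)
crop(w,'w39c',310,190,90,75,4)
E
```

```text
{'time_s': 47.15, 'qpos': [-0.7754, 0.5407, 1.2202, 0.0, 1.3834, 0.8009], 'ee_pos': [0.4893, -0.4284, 0.1975], 'eef_rot': [-1.5727, -0.0019, 3.1361], 'force': [0.7634, 0.0933, -0.1098], 'grip_width': 0.047}
```

View pics/w39.png

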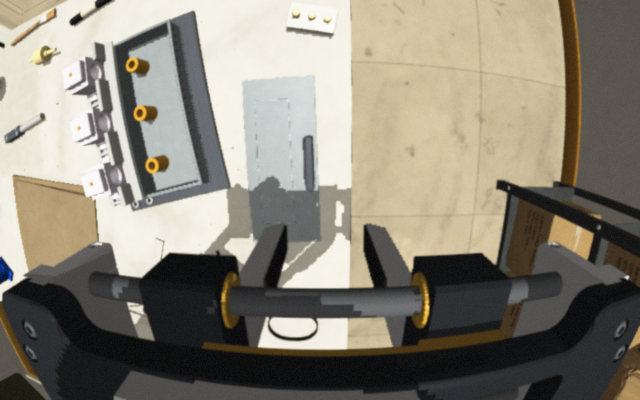

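View pics/w39c.png

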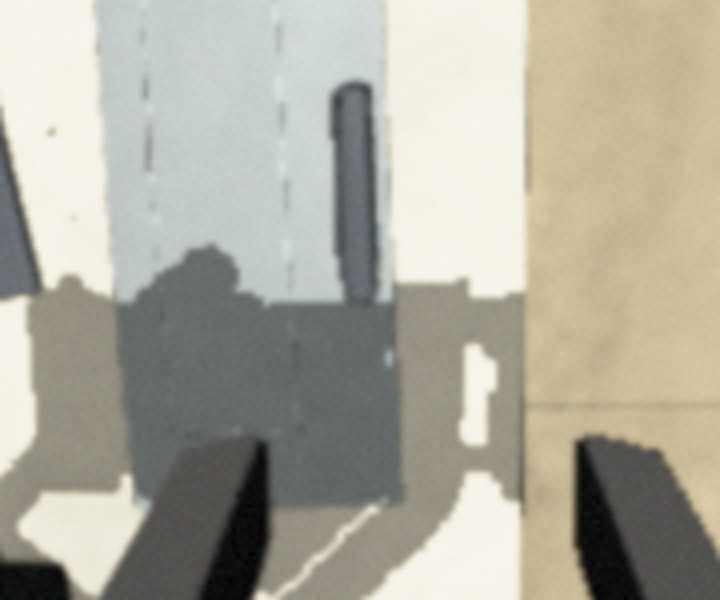

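```bash
python3 - <<'E'
from h import *
w=np.load('w39.npy',allow_pickle=True).item()
g=lambda u,v,z:atz(w,(220+u/4,115+v/4),z,True)
a,b=g(353,88,.0305),g(361,297,.0305); print(a,b,(a+b)/2,np.linalg.norm(a-b),'yaw',np.degrees(np.arctan2(*(a-b)[1::-1])))
c,d=g(135,502,.0065),g(402,500,.0065); print(c,d,np.linalg.norm(c-d),np.degrees(np.arctan2(*(c-d)[1::-1]))-90)
e=atz(w,(244,79),.0065,True);f_=atz(w,(314,76),.0065,True); print(e,f_,np.linalg.norm(e-f_),np.linalg.norm(e-c),'yaw edges',np.degrees(np.arctan2(*(e-c)[1::-1])),np.degrees(np.arctan2(*(f_-d)[1::-1])))
print('centre',(c+d+e+f_)/4)
E
```

```text
[ 0.54393334 -0.40953478  0.0305    ] [ 0.48554204 -0.4109112   0.0305    ] [ 0.51473769 -0.41022299  0.0305    ] 0.058407514970756434 yaw 1.3503436029109954
[ 0.41388673 -0.3356724   0.0065    ] [ 0.41510893 -0.42135747  0.0065    ] 0.08569378472917091 0.8172012566736413
[ 0.61492674 -0.33242843  0.0065    ] [ 0.61482645 -0.41548189  0.0065    ] 0.0830535177852916 0.2010661780023348 yaw edges 0.9244424935425889 1.685126092734301
centre [ 0.51468721 -0.37623505  0.0065    ]
```

Emit:
play_rows:
  twist:
    - [0,0,0.017]
    - [0,0,0]
    - [0,0,0]
    - [0,0,0]
    - [0,0,0]
    - [0,0,0]
    - [0,0,0]
    - [0,0,0]
    - [0,0,0]
  travel:
    - [0.25,0.18,-0.3]
    - [0.254,0.18,-0.4]
    - [0,0,-0.6]
    - [0,0,-0.7]
    - [0,0,-0.7]
    - [0,0,-0.5]
    - [0,0,-0.3]
    - [0,0,-0.08]
    - [0,0,0]
  grip: [0,0,0,0,0,0,0,0,0]

```text
time_s: 48.1
ee_pos: [0.5159, -0.4085, 0.0201]
eef_rot: [-1.571, -0.0, -3.113]
force: [-0.2, -0.3, 0.2]
grip_width: 0.0467
```

```bash
python3 v.py w40
```

```text
{'time_s': 48.1, 'qpos': [-0.7254, 0.7377, 1.3383, 0.0001, 1.0661, 0.8172], 'ee_pos': [0.5159, -0.4085, 0.0201], 'eef_rot': [-1.5712, -0.0003, -3.1134], 'force': [-0.1774, -0.3264, 0.219], 'grip_width': 0.0467}
```

View pics/w40.png

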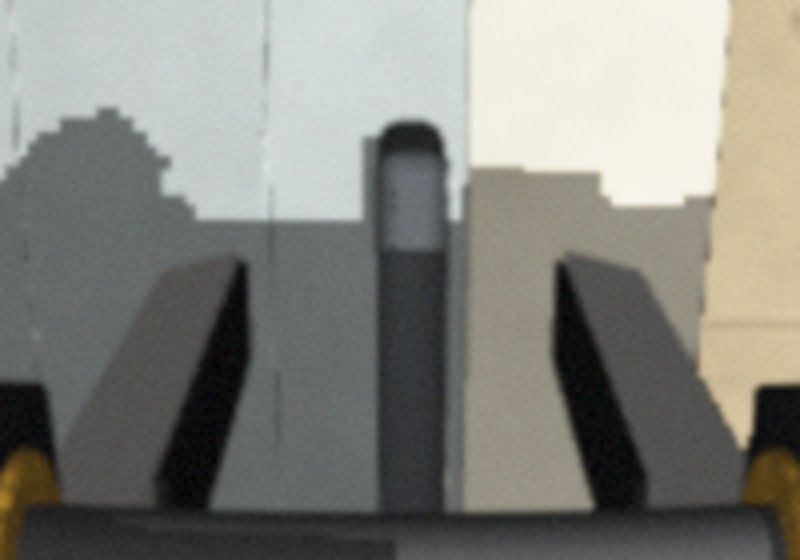

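Emit:
play_rows:
  twist:
    - [0,0,0]
    - [0,0,0]
    - [0,0,0]
    - [0,0,0]
    - [0,0,0]
    - [0,0,0]
    - [0,0,0]
  travel:
    - [0,-0.03,-0.03]
    - [0,0,0]
    - [0,0,0]
    - [0,0,0]
    - [0,0,0]
    - [0,0,0]
    - [0,0,0]
  grip: [0,0,1,1,1,1,1]
  force: 50

```text
time_s: 48.85
ee_pos: [0.5156, -0.4104, 0.0187]
eef_rot: [-1.571, -0.0, -3.114]
force: [-0.2, 2.6, 1.1]
grip_width: 0.0108
```

```bash
python3 - <<'E'
from h import *
o=obs(); w=ctrl.camera('wrist'); np.save('w41.npy',w,allow_pickle=True); crop(w,'w41',325,190,100,70,4)
E
```

```text
{'time_s': 48.85, 'qpos': [-0.7279, 0.7414, 1.3355, 0.0, 1.0648, 0.8156], 'ee_pos': [0.5156, -0.4104, 0.0187], 'eef_rot': [-1.5708, -0.0, -3.1143], 'force': [-0.1683, 2.6174, 1.109], 'grip_width': 0.0108}
```

View pics/w41.png

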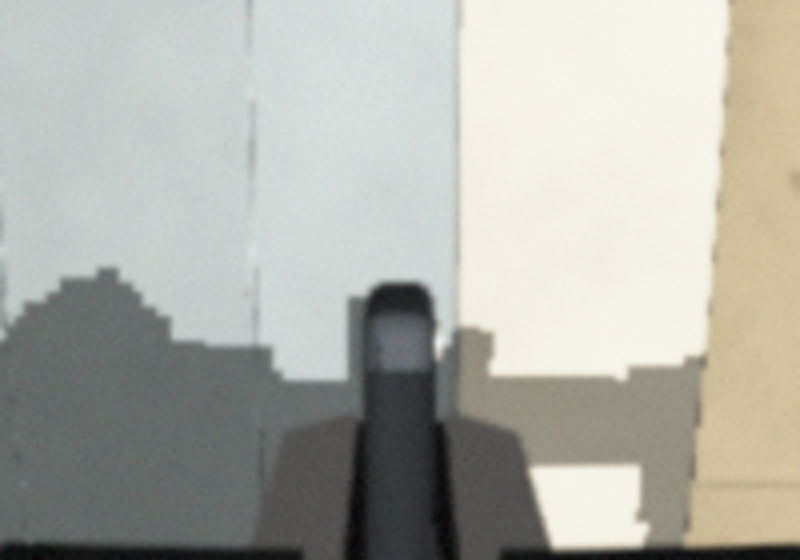

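```bash
python3 - <<'E'
from h import *
w=np.load('w41.npy',allow_pickle=True).item(); o=ctrl.get_obs(); Rt=R.from_euler('xyz',o['eef_rot']).as_matrix()
for v in (283,312): print(Rt.T@(atz(w,(225+400/4,120+v/4),.0305,True)-o['ee_pos']))
tgt=F((0,-.084,0)); print(tgt)
c,s=np.cos(FX[2]),np.sin(FX[2])
# staging: grip target sequence in fixture coords with tilt a, pivot lid_back at (y=-7+dy, z=42+dz)
for a,dy,dz in [(12,-45,30),(12,-45,6),(12,-20,6),(12,-10,6),(12,0,5),(12,0,1),(6,0,1),(0,0,0)]:
    ar=np.radians(a); y,z=-77,13.8
    yy=-7+dy+y*np.cos(ar)+z*np.sin(ar); zz=42+dz-y*np.sin(ar)+z*np.cos(ar)
    print(a,dy,dz,F((0,yy/1e3,zz/1e3)).round(4))
E
```

```text
[-0.03386249 -0.01176505 -0.00082057]
[-0.02990302 -0.01176501 -0.00082207]
[[ 0.59366407 -0.25845659  0.        ]]
12 -45 30 [[ 0.6015 -0.2981  0.1015]]
12 -45 6 [[ 0.6015 -0.2981  0.0775]]
12 -20 6 [[ 0.5967 -0.2736  0.0775]]
12 -10 6 [[ 0.5947 -0.2638  0.0775]]
12 0 5 [[ 0.5928 -0.254   0.0765]]
12 0 1 [[ 0.5928 -0.254   0.0725]]
6 0 1 [[ 0.5933 -0.2566  0.0648]]
0 0 0 [[ 0.5937 -0.2585  0.0558]]
```

Emit:
play_rows:
  twist:
    - [0,0,0]
    - [0,0,0]
    - [0,0,0]
    - [0,0,0.0179]
    - [0,0,0.0179]
    - [0,0,0.0179]
    - [0,0,0.0179]
    - [0,0,0.0179]
    - [0,0,0.0179]
    - [0,0,0]
    - [0,0,0]
  travel:
    - [0,0,0.3]
    - [0,0,0.9]
    - [0,0,1]
    - [0.286,0.374,0]
    - [0.286,0.374,0]
    - [0.286,0.374,0]
    - [0.286,0.374,0]
    - [0.286,0.374,0]
    - [0.286,0.374,0]
    - [0,0,0]
    - [0,0,0]
  grip: [1,1,1,1,1,1,1,1,1,1,1]

```text
time_s: 50.0
ee_pos: [0.6014, -0.2982, 0.1294]
eef_rot: [-1.57, 0.0, -2.945]
force: [-0.6, -0.6, -1.5]
grip_width: 0.0096
```

Emit:
play_rows:
  twist:
    - [-0.0327,-0.0065,0]
    - [-0.0327,-0.0065,0]
    - [-0.0327,-0.0065,0]
    - [-0.0327,-0.0065,0]
    - [0,0,0]
    - [0,0,0]
  travel:
    - [0,0,0]
    - [0,0,0]
    - [0,0,0]
    - [0,0,0]
    - [0,0,0]
    - [0,0,0]
  grip: [1,1,1,1,1,1]

```text
time_s: 50.6
ee_pos: [0.6011, -0.2988, 0.1292]
eef_rot: [-1.362, 0.0, -2.946]
force: [0.7, 0.3, -1.4]
grip_width: 0.0097
```

```bash
python3 fx.py; python3 - <<'E'
from h import *
w=ctrl.camera('wrist'); save(w,'w42'); np.save('w42.npy',w,allow_pickle=True)
E
```

```text
{'time_s': 50.6, 'qpos': [-0.4513, 0.5772, 1.3403, -0.1857, 1.1043, 0.9982], 'ee_pos': [0.6011, -0.2988, 0.1292], 'eef_rot': [-1.3625, 0.0003, -2.9465], 'force': [0.7458, 0.2742, -1.4162], 'grip_width': 0.0097}
fix x -0.0006 y -0.1250 tip y -0.2250 yaw err deg -90.03 tip x -0.1006
```

View pics/w42.png

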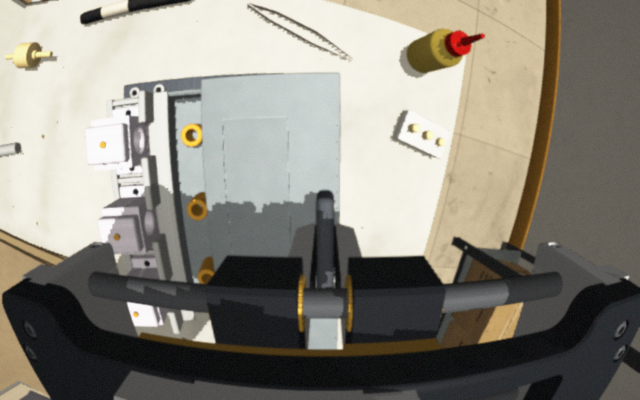

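Emit:
play_rows:
  twist:
    - [0,0,0]
    - [0,0,0]
    - [0,0,0]
    - [0,0,0]
    - [0,0,0]
    - [0,0,0]
    - [0,0,0]
  travel:
    - [0.008,0.014,-0.4]
    - [0,0,-0.4]
    - [0,0,-0.21]
    - [-0.039,0.196,0]
    - [-0.039,0.196,0]
    - [-0.039,0.196,0]
    - [0,0,0]
  grip: [1,1,1,1,1,1,1]

```text
time_s: 51.35
ee_pos: [0.5963, -0.2667, 0.0794]
eef_rot: [-1.361, 0.001, -2.944]
force: [-0.3, -0.1, -0.7]
grip_width: 0.0096
```

```bash
python3 fx.py; python3 - <<'E'
from h import *
w=ctrl.camera('wrist'); save(w,'w43'); np.save('w43.npy',w,allow_pickle=True); crop(w,'w43c',250,140,100,75,4)
E
```

```text
{'time_s': 51.35, 'qpos': [-0.4079, 0.5987, 1.4324, -0.2046, 0.9986, 1.067], 'ee_pos': [0.5963, -0.2667, 0.0794], 'eef_rot': [-1.3608, 0.0011, -2.9442], 'force': [-0.3121, -0.1176, -0.7306], 'grip_width': 0.0096}
fix x 0.0010 y -0.0926 tip y -0.1926 yaw err deg -89.90 tip x -0.0990
```

View pics/w43c.png

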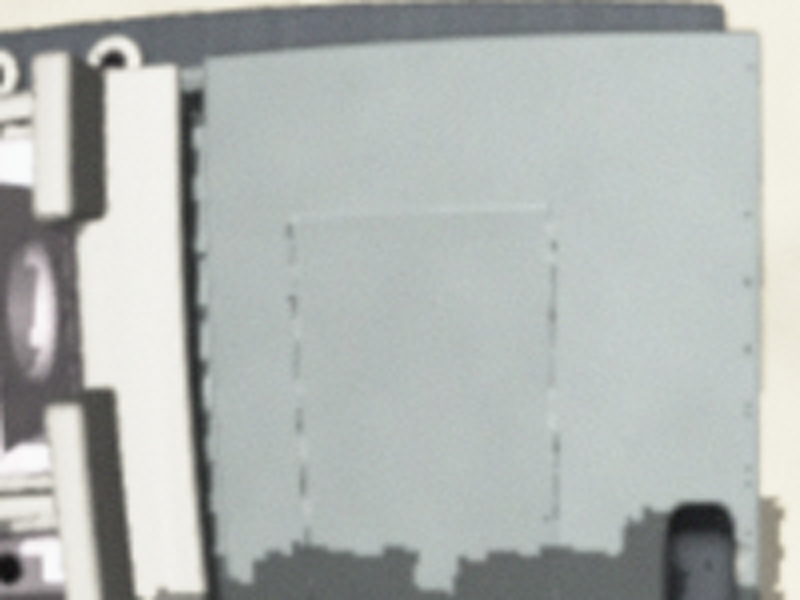

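Emit:
play_rows:
  twist:
    - [0,0,0]
    - [0,0,0]
    - [0,0,0]
    - [0,0,0]
    - [0,0,0]
  travel:
    - [-0.029,-0.006,-0.045]
    - [-0.02,0.1,0]
    - [-0.02,0.1,0]
    - [-0.01,0.049,0]
    - [0,0,0]
  grip: [1,1,1,1,1]

```text
time_s: 51.9
ee_pos: [0.5921, -0.2556, 0.0761]
eef_rot: [-1.361, 0.0, -2.945]
force: [-0.1, -0.0, -1.1]
grip_width: 0.0099
```

```bash
python3 fx.py; python3 - <<'E'
from h import *
w=ctrl.camera('wrist'); save(w,'w44'); np.save('w44.npy',w,allow_pickle=True); crop(w,'w44c',250,140,100,75,4)
E
```

```text
{'time_s': 51.9, 'qpos': [-0.394, 0.5879, 1.4584, -0.2084, 0.9876, 1.0861], 'ee_pos': [0.5921, -0.2556, 0.0761], 'eef_rot': [-1.3614, 0.0001, -2.9452], 'force': [-0.1433, -0.0407, -1.0558], 'grip_width': 0.0099}
fix x -0.0010 y -0.0809 tip y -0.1809 yaw err deg -89.96 tip x -0.1010
```

View pics/w44c.png

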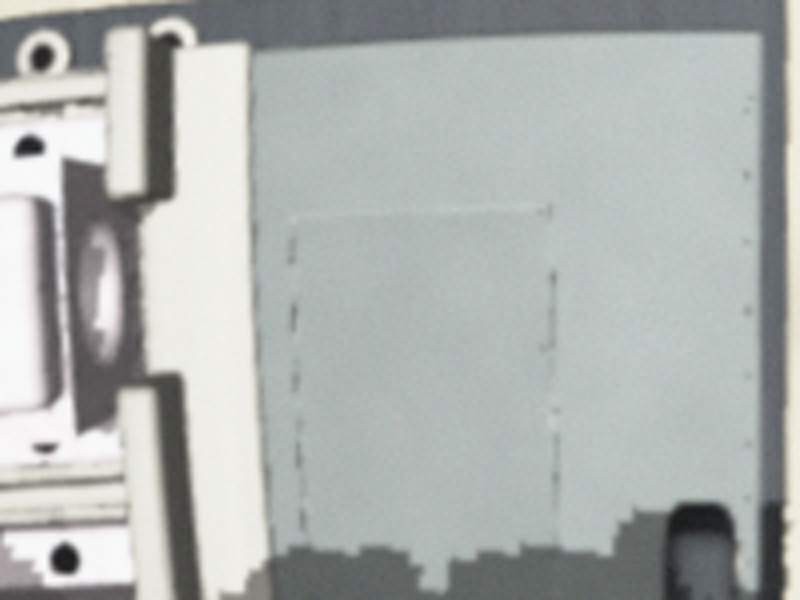

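Emit:
play_rows:
  twist:
    - [0,0,0]
    - [0,0,0]
    - [0,0,0]
    - [0.0327,0.0065,0]
    - [0.0327,0.0065,0]
    - [0,0,0]
  travel:
    - [-0.004,0.02,-0.03]
    - [0,0,-0.03]
    - [0,0,0]
    - [0.006,-0.029,-0.08]
    - [0.005,-0.024,-0.08]
    - [0,0,0]
  grip: [1,1,1,1,1,1]

```text
time_s: 52.55
ee_pos: [0.5922, -0.2586, 0.0646]
eef_rot: [-1.467, -0.0, -2.947]
force: [0.5, -0.2, -1.1]
grip_width: 0.0096
```

```bash
python3 fx.py
```

```text
{'time_s': 52.55, 'qpos': [-0.4342, 0.6282, 1.4112, -0.0972, 1.0432, 0.9883], 'ee_pos': [0.5922, -0.2586, 0.0646], 'eef_rot': [-1.467, -0.0002, -2.9469], 'force': [0.4989, -0.2278, -1.1333], 'grip_width': 0.0096}
fix x -0.0014 y -0.0838 tip y -0.1838 yaw err deg -90.06 tip x -0.1014
```

Emit:
play_rows:
  twist:
    - [0,0,0]
    - [0.0327,0.0065,0]
    - [0.0327,0.0065,0]
    - [0,0,0]
    - [0,0,0]
  travel:
    - [-0.002,0.033,0]
    - [0.004,-0.021,-0.08]
    - [0.003,-0.017,-0.08]
    - [0,0,-0.02]
    - [0,0,0]
  grip: [1,1,1,1,1]

```text
time_s: 53.05
ee_pos: [0.5928, -0.2582, 0.0567]
eef_rot: [-1.568, 0.0, -2.946]
force: [-0.8, -3.8, 2.1]
grip_width: 0.0096
```

```bash
python3 fx.py; python3 - <<'E'
from h import *
w=ctrl.camera('wrist'); save(w,'w45'); np.save('w45.npy',w,allow_pickle=True); crop(w,'w45c',250,140,100,75,4)
E
```

```text
{'time_s': 53.05, 'qpos': [-0.4667, 0.6664, 1.3642, -0.0022, 1.1091, 0.9092], 'ee_pos': [0.5928, -0.2582, 0.0567], 'eef_rot': [-1.5681, 0.0003, -2.9457], 'force': [-0.7576, -3.8274, 2.0966], 'grip_width': 0.0096}
fix x -0.0008 y -0.0836 tip y -0.1836 yaw err deg -89.99 tip x -0.1008
```

View pics/w45.png

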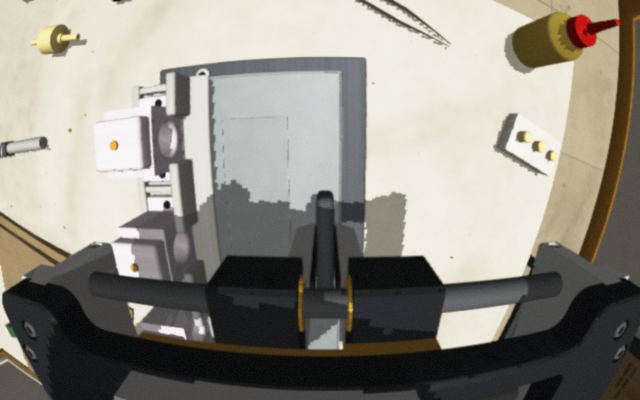

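Emit:
play_rows:
  twist:
    - [0,0,0]
    - [0,0,0]
    - [0,0,0]
  travel:
    - [0,-0.01,-0.01]
    - [0,0,-0.01]
    - [0,0,0]
  grip: [1,1,1]

```text
time_s: 53.4
ee_pos: [0.5929, -0.2581, 0.0567]
eef_rot: [-1.569, 0.001, -2.945]
force: [-6.6, 1.2, 14.4]
grip_width: 0.0093
```

Emit:
play_rows:
  twist:
    - [0,0,0]
    - [0,0,0]
    - [0,0,0]
    - [0,0,0]
    - [0,0,0]
    - [0,0,0]
    - [0,0,0]
    - [0,0,0]
  travel:
    - [0,0,0]
    - [0,0,0]
    - [0,0,0]
    - [0,0,0.2]
    - [0,0,0.6]
    - [0,0,0.8]
    - [0,0,0.8]
    - [0,0,0.4]
  grip: [0.3,0.3,0.3,0.3,0.3,0.3,0.3,0.3]

```text
time_s: 54.2
ee_pos: [0.5934, -0.2587, 0.1997]
eef_rot: [-1.568, 0.004, -2.946]
force: [0.1, -0.2, -0.4]
grip_width: 0.0326
```

```bash
python3 - <<'E'
from h import *
obs(); w=ctrl.camera('wrist'); np.save('w46.npy',w,allow_pickle=True)
im=w['img'].copy(); big=cv2.resize(im[50:250,200:400],None,fx=3,fy=3,interpolation=cv2.INTER_CUBIC)
for q in [(-.031,-.089,.0685),(.031,-.089,.0685),(-.031,-.079,.0685),(.031,-.079,.0685),(-.101,-.093,.0445),(.101,-.093,.0445),(0.1,0,.079),(-.0125,0,.079),(.0125,0,.079)]:
    u=(pix(w,F(q),True)[0]-[200,50])*3; cv2.circle(big,tuple(int(round(v)) for v in u),2,(255,0,0),-1)
cv2.imwrite('pics/w46.png',big[:,:,::-1])
E
```

```text
{'time_s': 54.2, 'qpos': [-0.4677, 0.5272, 1.2353, -0.0002, 1.374, 0.9072], 'ee_pos': [0.5934, -0.2587, 0.1997], 'eef_rot': [-1.5675, 0.0039, -2.9456], 'force': [0.128, -0.2125, -0.4182], 'grip_width': 0.0326}
```

View pics/w46.png

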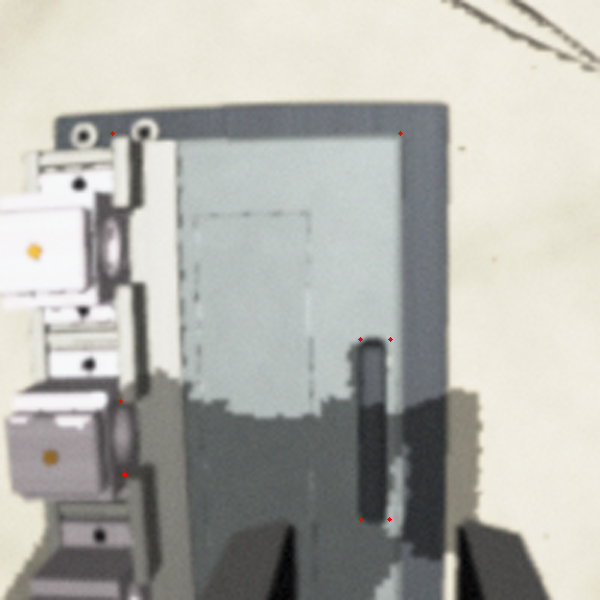

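Emit:
play_rows:
  twist:
    - [0,0,0]
    - [0,0,0]
    - [0,0,0]
    - [0,0,0]
    - [0,0,0]
    - [0,0,0]
    - [0,0,0]
    - [0,0,0]
  travel:
    - [0,0,0.8]
    - [-0.3,-0.2,0.8]
    - [-0.7,-0.5,0.2]
    - [-0.8,-0.6,0]
    - [-0.8,-0.6,0]
    - [-0.8,-0.6,0]
    - [-0.8,-0.6,0]
    - [0,0,0]
  grip: [0,0,0,0,0,0,0,0]

```text
time_s: 55.05
ee_pos: [0.3787, -0.4162, 0.2852]
eef_rot: [-1.57, -0.001, -2.951]
force: [0.1, -0.7, -0.8]
grip_width: 0.0468
```

```bash
python3 - <<'E'
from h import *
obs()
q=ctrl.camera('top'); save(q,'t47')
big=cv2.resize(q['img'][130:240,320:430],None,fx=5.4,fy=5.4,interpolation=cv2.INTER_CUBIC)
for p in [(-.031,-.089,.0685),(.031,-.089,.0685),(-.101,-.093,.0445),(.101,-.093,.0445),(-.064,.0175,.1),(0,.0175,.1),(.064,.0175,.1)]:
    u=(pix(q,F(p))[0]-[320,130])*5.4; cv2.circle(big,tuple(int(round(v)) for v in u),2,(255,0,0),-1)
cv2.imwrite('pics/t47c.png',big[:,:,::-1])
s=ctrl.camera('scene'); save(s,'s47'); crop(s,'s47c',320,185,60,45,6)
w=ctrl.camera('wrist'); save(w,'w47')
E
```

```text
{'time_s': 55.05, 'qpos': [-0.8972, 0.2852, 1.3745, -0.0009, 1.4818, 0.4829], 'ee_pos': [0.3787, -0.4162, 0.2852], 'eef_rot': [-1.5703, -0.0007, -2.9509], 'force': [0.0846, -0.7491, -0.8442], 'grip_width': 0.0468}
```

View pics/t47c.png

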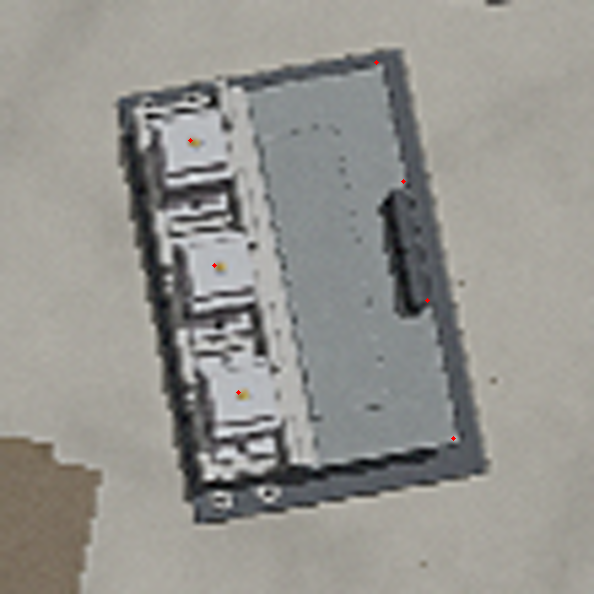

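View pics/s47c.png

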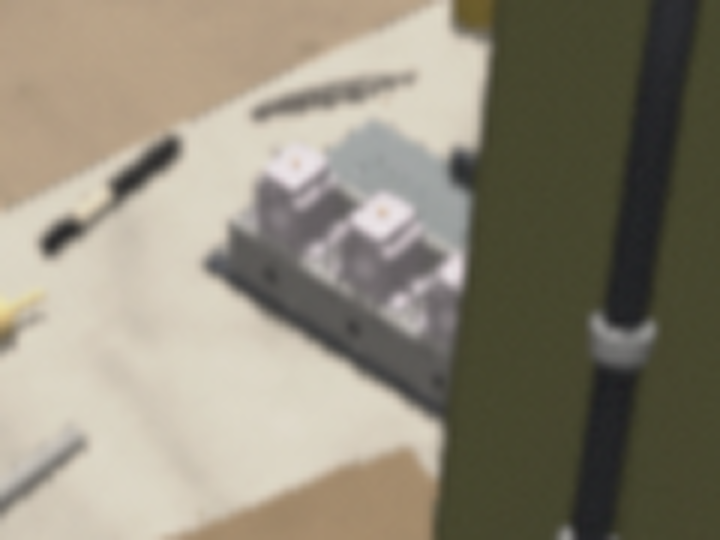

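View pics/t47.png

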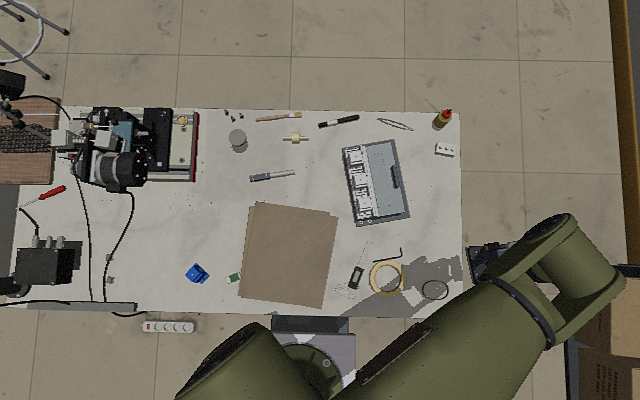

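View pics/w47.png

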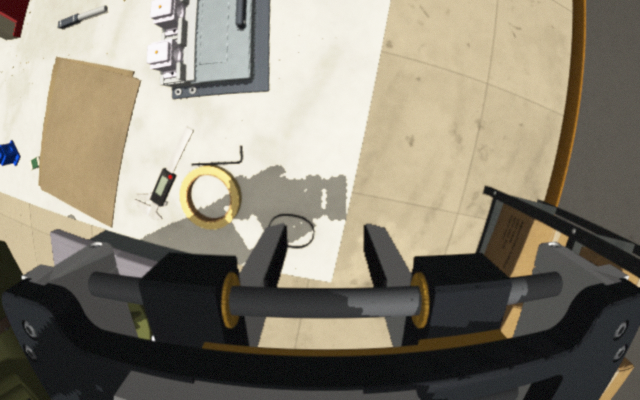

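```bash
python3 - <<'E'
import cv2,numpy as np
a=cv2.imread('pics/top0.png')[135:235,335:415]; b=cv2.imread('pics/t47.png')[135:235,335:415]
cv2.imwrite('pics/cmp.png',cv2.resize(np.hstack([a,b]),None,fx=5,fy=5,interpolation=cv2.INTER_CUBIC))
E
```

```text
(no output)
```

View pics/cmp.png

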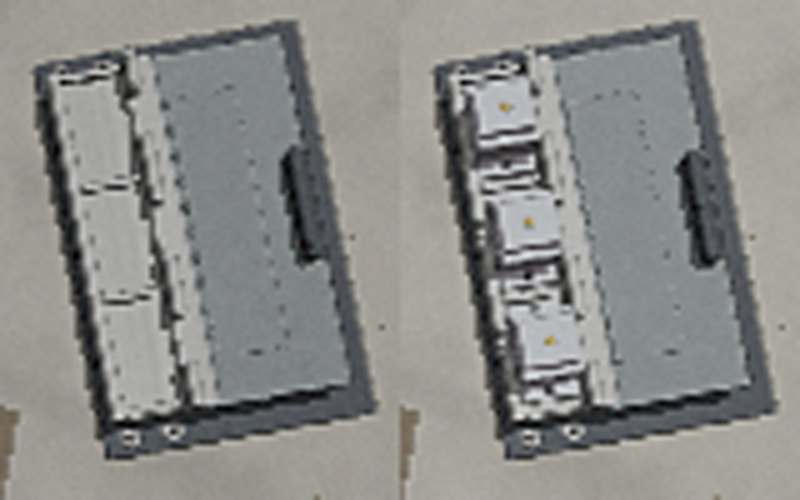

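Emit:
play_rows:
  twist:
    - [0,0,0]
    - [0,0,0]
    - [0,0,0]
    - [0,0,0]
    - [0,0,0]
    - [0,0,0]
    - [0,0,0]
    - [0,0,0]
    - [0,0,0]
    - [0,0,0]
    - [0,0,0]
  travel:
    - [0.68,0.67,0]
    - [0.68,0.67,0]
    - [0.68,0.67,0]
    - [0.68,0.67,0]
    - [0.68,0.67,0]
    - [0.68,0.67,0]
    - [0,0,-0.9]
    - [0,0,-1]
    - [0,0,-1]
    - [0,0,-1]
    - [0,0,0]
  grip: [1,1,1,1,1,1,1,1,1,1,1]

```text
time_s: 56.3
ee_pos: [0.5842, -0.2095, 0.0834]
eef_rot: [-1.577, -0.009, -2.943]
force: [-0.7, -0.5, -0.1]
grip_width: 0.0007
```

```bash
python3 fx.py
```

```text
{'time_s': 56.3, 'qpos': [-0.4033, 0.5882, 1.4239, 0.0001, 1.1408, 0.9694], 'ee_pos': [0.5842, -0.2095, 0.0834], 'eef_rot': [-1.5773, -0.0093, -2.9435], 'force': [-0.6899, -0.549, -0.0819], 'grip_width': 0.0007}
fix x 0.0003 y -0.0341 tip y -0.1341 yaw err deg -89.86 tip x -0.0997
```

Emit:
play_rows:
  twist:
    - [0,0,0]
    - [0,0,0]
    - [0,0,0]
    - [0,0,0]
  travel:
    - [0.012,-0.07,-0.2]
    - [0,0,-0.2]
    - [0,0,-0.1]
    - [0,0,0]
  grip: [1,1,1,1]

```text
time_s: 56.7
ee_pos: [0.5874, -0.2159, 0.0654]
eef_rot: [-1.57, 0.0, -2.946]
force: [0.2, -0.2, -0.6]
grip_width: 0.0003
```

Emit:
play_rows:
  twist:
    - [0,0,0]
    - [0,0,0]
  travel:
    - [0,0,-0.04]
    - [0,0,0]
  grip: [1,1]

```text
time_s: 56.9
ee_pos: [0.5874, -0.216, 0.0634]
eef_rot: [-1.57, 0.001, -2.946]
force: [-1.1, 0.2, 0.4]
grip_width: 0.0005
```

Emit:
play_rows:
  twist:
    - [0,0,0]
    - [0,0,0]
    - [0,0,0]
    - [0,0,0]
    - [0,0,0]
  travel:
    - [0,0,-0.06]
    - [0,0,-0.06]
    - [0,0,-0.04]
    - [0,0,-0.02]
    - [0,0,0]
  grip: [1,1,1,1,1]

```text
time_s: 57.4
ee_pos: [0.5872, -0.2159, 0.0538]
eef_rot: [-1.571, -0.0, -2.946]
force: [-0.0, 0.4, 0.1]
grip_width: 0.0006
```

Emit:
play_rows:
  twist:
    - [0,0,0]
    - [0,0,0]
    - [0,0,0]
  travel:
    - [0,0,-0.02]
    - [0,0,-0.015]
    - [0,0,0]
  grip: [1,1,1]

```text
time_s: 57.7
ee_pos: [0.5874, -0.216, 0.0528]
eef_rot: [-1.571, 0.0, -2.946]
force: [-1.5, 0.9, 4.5]
grip_width: 0.0005
```

Emit:
play_rows:
  twist:
    - [0,0,0]
    - [0,0,0]
    - [0,0,0]
    - [0,0,0]
    - [0,0,0]
    - [0,0,0]
    - [0,0,0]
    - [0,0,0]
    - [0,0,0]
    - [0,0,0]
  travel:
    - [0,0,0.2]
    - [0,0,0.7]
    - [0,0,1]
    - [0,0,1]
    - [0,0,0.8]
    - [-0.7,-0.6,0]
    - [-0.8,-0.7,0]
    - [-0.8,-0.7,0]
    - [-0.5,-0.5,0]
    - [0,0,0]
  grip: [1,1,1,1,1,1,1,1,1,1]

```text
time_s: 58.7
ee_pos: [0.4494, -0.3393, 0.2383]
eef_rot: [-1.57, 0.0, -2.95]
force: [0.2, 0.8, 0.5]
grip_width: 0.0003
```

```bash
python3 - <<'E'
from h import *
obs(); q=ctrl.camera('top'); save(q,'t50'); w=ctrl.camera('wrist'); save(w,'w50')
E
```

```text
{'time_s': 58.7, 'qpos': [-0.7115, 0.3109, 1.4487, -0.0005, 1.381, 0.6674], 'ee_pos': [0.4494, -0.3393, 0.2383], 'eef_rot': [-1.5697, 0.0002, -2.9496], 'force': [0.2076, 0.7513, 0.48], 'grip_width': 0.0003}
```

View pics/t50.png

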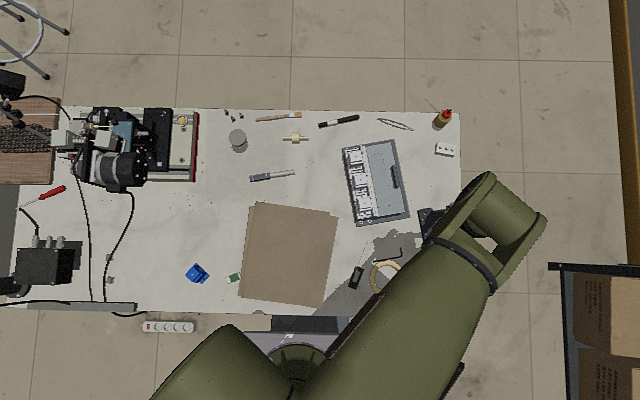

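View pics/w50.png

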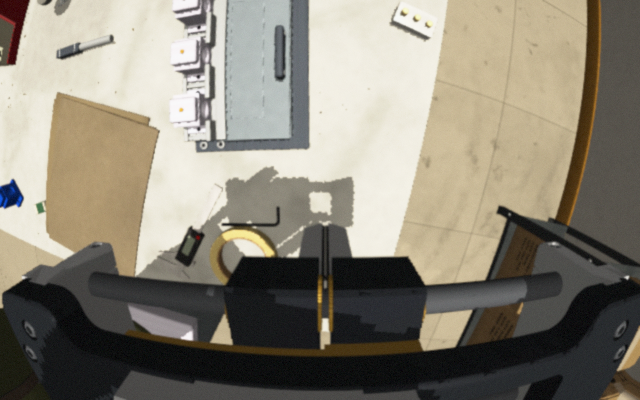

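Everything is in place: the lid is seated with its grip bar at (280,50) in the wrist picture, the brackets stand in the nests, the drift lies at (272,175) in the top picture, and the bystanders have not moved.

```bash
python3 -c "
from station import ctrl
print(ctrl.hand_in())"
```

```text
the job is handed in; nothing more can be done
None
```

The job is done and handed in at about 59 s of the 192 s. I tipped up and lifted off the lid and stood the three brackets in the nests. With the drift I pushed all three bushings out into the tin, then laid the drift on the bench and put the lid back.

**Checks that passed**
- **Bushings:** the top camera showed all three standing inside the tin before the lid went back on. The brackets' bores looked empty.
- **Lid:** pressing lightly on it near its sill side met resistance at 52.8 mm, against 52.5 mm for a fully seated lid. In the pictures it lies within 1 to 2 mm of where it started.
- **Surroundings:** the last pictures show the brackets standing in their nests, the drift on the bench and the loose things where they were.

**What did not go smoothly**
- **First bracket:** it caught on the edge of its nest with about 25 N and tilted in the grip. I lifted it, shifted it and set it flat.
- **Second bracket:** its bushing slid about 10 mm out of the front while I carried it quickly. I never touched it with the fingers, and the drift pushed it out normally.
- **Lid on the bench:** it was knocked about 3 cm aside while the robot was away. I measured it again before gripping it.

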